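# Tip the tray, scoop out the spacers, clip the scoop away

## Task

Tip the dark steel tray up by its bar handle, close to its stop, so that the white spacers run together at its low end (it stays where you leave it), then scoop them out of the tipped tray with the scoop and pour them all into the open cardboard carton, never touching a spacer with the fingers. Then push the scoop's rod handle down past the sprung jaw into the fork clip, with the pan flat on the table, and lower the tray flat again. Leave the other things on the table where they are.

Things in the scene. Friction and masses are not known exactly. Their poses are not given: they have to be found in the camera images.
- tray_handle (a point): Middle of the tray's black bar handle: a round bar 14 mm thick, 84 mm long, lying along the tray's y axis outside its near (high) end, its axis 45 mm out from the near wall. With the tray flat it is 36 mm above the table; it is 289 mm from tray_low along -x and 24 mm up z. Lift it to tip the tray, press it down to lower it. Axes as tray_low.
- tray_low (a point): Point on the dark steel tray's inner floor at the middle of the foot of its low (far) end wall. x points from the handle end to the low end along the floor, y across, z square to the floor, tilting with the tray. Inside it is 240 mm long (x = -240 to 0 mm), 92 mm wide; low end wall 90 mm high, side walls too over their last 110 mm, else 30 mm; all 4 mm thick. Floor 12 mm above table when flat.
- tray (a joint): Tip of the tray (rad) about a hinge along y, 6 mm beyond tray_low and 2 mm below it: 0 = flat, stop at 0.38 with the handle end up. The stiff hinge keeps the tray wherever it is left; moving it takes about 6 to 14 N at the handle. The spacers are slippery: from about 0.3 rad they run down to the low wall.
- spacer0_center (a point): Centre of a white plastic spacer rod with domed ends and a thin grey band round its middle, 22 mm in diameter and 62 mm long, along its own x axis, 40 g, slippery. At the start it lies in the flat tray. Three to five of the six spacers are present; the others read None.
- spacer1_center (a point): Centre of a white plastic spacer rod with domed ends and a thin grey band round its middle, 22 mm in diameter and 62 mm long, along its own x axis, 40 g, slippery. At the start it lies in the flat tray. Three to five of the six spacers are present; the others read None.
- spacer2_center (a point): Centre of a white plastic spacer rod with domed ends and a thin grey band round its middle, 22 mm in diameter and 62 mm long, along its own x axis, 40 g, slippery. At the start it lies in the flat tray. Three to five of the six spacers are present; the others read None.
- spacer3_center (a point): Centre of a white plastic spacer rod with domed ends and a thin grey band round its middle, 22 mm in diameter and 62 mm long, along its own x axis, 40 g, slippery. At the start it lies in the flat tray. Three to five of the six spacers are present; the others read None.
- spacer4_center (a point): Centre of a white plastic spacer rod with domed ends and a thin grey band round its middle, 22 mm in diameter and 62 mm long, along its own x axis, 40 g, slippery. At the start it lies in the flat tray. Three to five of the six spacers are present; the others read None.
- spacer5_center (a point): Centre of a white plastic spacer rod with domed ends and a thin grey band round its middle, 22 mm in diameter and 62 mm long, along its own x axis, 40 g, slippery. At the start it lies in the flat tray. Three to five of the six spacers are present; the others read None.
- scoop: Loose grey plastic scoop (180 g). Origin: middle of the pan's lower back edge, x to the open lip, z up. Flat pan x = 0 to 95 mm, 80 mm wide, floor 2 mm; just inside the lip a ridge 1.3 mm proud keeps a spacer in up to about 0.45 rad nose down; pour at 0.75 rad; back wall 45 mm high; side walls 28 mm high, to x = 52 mm only. Round wooden rod handle, 16 mm thick, level from x = 0 to -115 mm at z = 95 mm. Holds 3 or 4 spacers.
- scoop_grip (a point): Point on the axis of the scoop's rod handle where it is gripped, 40 mm behind the pan's back and 95 mm above its underside. Axes as for the scoop.
- scoop_lip (a point): Middle of the scoop's front lip, at its underside. Axes as for the scoop.
- scoop_seat (a point): Point on the axis of the scoop's rod handle that belongs in the clip, 90 mm behind the pan's back (25 mm from the rod's end). Axes as for the scoop.
- clip_seat (a point): Where the rod's axis lies when home in the fixed grey fork clip, 95 mm above the table: scoop_seat belongs here, rod along the clip's x, lip towards +x; the pan then rests flat on the table. x along the slot, y across, z up. The fork is 24 mm long in x, with an upright slot 19 mm wide, open at the top; sloping lead-ins about 45 mm wide reach 138 mm above the table.
- clip_jaw (a joint): Sprung hinged jaw across the mouth of the fork: 0 = shut over the slot, about 1.2 rad while the rod is pushed past it, then it springs shut above the rod. Takes about 10 N on the rod.
- carton: Loose open-topped cardboard box, 190 mm (x) by 130 mm (y) by 75 mm high, walls 4 mm, 350 g. Origin in the middle of its underside.
- screwdriver: Bystander: a screwdriver lying on the table, to be left alone. Origin at the middle of its underside.
- tape_roll: Bystander: a roll of clear tape lying flat, 56 mm across, 22 mm high. Origin at its underside.
- offcut: Bystander: a wooden offcut 60 x 35 x 22 mm. Origin at its underside.
- glue: Bystander: an upright glue bottle, 40 mm across, 100 mm high. Origin at its underside.
- adaptor: Bystander: a black power adaptor 85 x 50 x 32 mm. Origin at its underside.
- mug: Bystander: a blue mug, 80 mm across, 90 mm high. Origin at its underside.
Not all that is in view belongs to the job. Leave any blue look-alike of the part that bears spacer3_center alone.

How it is judged:
On the way, in this order (a step that is already met when the one before it is completed fails the run):
1. the tray is tipped well up (over 0.28 rad) and all the spacers lie in it, gathered within 140 mm of its low end wall (value of joint tray above 0.28 rad and x of spacer0_center in the frame of tray_low between -0.14 and 0.005 m and distance between each of spacer0_center, spacer1_center, spacer2_center, spacer3_center, spacer4_center, spacer5_center and tray_low below 0.17 m and x of spacer1_center in the frame of tray_low between -0.14 and 0.005 m and x of spacer2_center in the frame of tray_low between -0.14 and 0.005 m and x of spacer3_center in the frame of tray_low between -0.14 and 0.005 m and x of spacer4_center in the frame of tray_low between -0.14 and 0.005 m and x of spacer5_center in the frame of tray_low between -0.14 and 0.005 m), for 0.2 s.
2. with the tray still tipped, the scoop carries at least one spacer, lifted to more than 100 mm above the table (value of joint tray above 0.25 rad and ((x of spacer0_center in the frame of scoop between 0 and 0.095 m and y of spacer0_center in the frame of scoop between -0.045 and 0.045 m and z of spacer0_center in the frame of scoop between 0.004 and 0.06 m and height (world z) of spacer0_center above 0.1 m) or (x of spacer1_center in the frame of scoop between 0 and 0.095 m and y of spacer1_center in the frame of scoop between -0.045 and 0.045 m and z of spacer1_center in the frame of scoop between 0.004 and 0.06 m and height (world z) of spacer1_center above 0.1 m) or (x of spacer2_center in the frame of scoop between 0 and 0.095 m and y of spacer2_center in the frame of scoop between -0.045 and 0.045 m and z of spacer2_center in the frame of scoop between 0.004 and 0.06 m and height (world z) of spacer2_center above 0.1 m) or (x of spacer3_center in the frame of scoop between 0 and 0.095 m and y of spacer3_center in the frame of scoop between -0.045 and 0.045 m and z of spacer3_center in the frame of scoop between 0.004 and 0.06 m and height (world z) of spacer3_center above 0.1 m) or (x of spacer4_center in the frame of scoop between 0 and 0.095 m and y of spacer4_center in the frame of scoop between -0.045 and 0.045 m and z of spacer4_center in the frame of scoop between 0.004 and 0.06 m and height (world z) of spacer4_center above 0.1 m) or (x of spacer5_center in the frame of scoop between 0 and 0.095 m and y of spacer5_center in the frame of scoop between -0.045 and 0.045 m and z of spacer5_center in the frame of scoop between 0.004 and 0.06 m and height (world z) of spacer5_center above 0.1 m))), for 0.2 s.
3. all the spacers lie in the carton (x of spacer0_center in the frame of carton between -0.092 and 0.092 m and y of spacer0_center in the frame of carton between -0.062 and 0.062 m and z of each of spacer0_center, spacer1_center, spacer2_center, spacer3_center, spacer4_center, spacer5_center in the frame of carton below 0.075 m and x of spacer1_center in the frame of carton between -0.092 and 0.092 m and y of spacer1_center in the frame of carton between -0.062 and 0.062 m and x of spacer2_center in the frame of carton between -0.092 and 0.092 m and y of spacer2_center in the frame of carton between -0.062 and 0.062 m and x of spacer3_center in the frame of carton between -0.092 and 0.092 m and y of spacer3_center in the frame of carton between -0.062 and 0.062 m and x of spacer4_center in the frame of carton between -0.092 and 0.092 m and y of spacer4_center in the frame of carton between -0.062 and 0.062 m and x of spacer5_center in the frame of carton between -0.092 and 0.092 m and y of spacer5_center in the frame of carton between -0.062 and 0.062 m), for 0.2 s.
At the end, for the whole second after the job is handed in: Every spacer present is in the upright carton; the scoop's rod sits in the fork (seat point within 5 mm across, 6 mm in height, 20 mm along; 0.12 rad) with the jaw shut above it (under 0.15 rad); the tray is flat (under 0.05 rad); all at rest (all of step 3 and y of scoop_seat in the frame of clip_seat between -0.005 and 0.005 m and z of scoop_seat in the frame of clip_seat between -0.006 and 0.006 m and x of scoop_seat in the frame of clip_seat between -0.02 and 0.02 m and angle between the x axis of scoop_grip and the x axis of clip_seat, either way round below 0.12 rad and value of joint clip_jaw below 0.15 rad and value of joint tray below 0.05 rad and angle between carton's own z axis and vertical below 0.1 rad and linear speed of each of scoop, carton below 0.02 m/s); the robot touches nothing.
It fails at once if the fingers touch a spacer (over 1 N) (contact force between the fingers and spacer0 above 1 N or contact force between the fingers and spacer1 above 1 N or contact force between the fingers and spacer2 above 1 N or contact force between the fingers and spacer3 above 1 N or contact force between the fingers and spacer4 above 1 N or contact force between the fingers and spacer5 above 1 N).
It fails at once if the carton is tipped over (past 0.8 rad) (angle between carton's own z axis and vertical above 0.8 rad).
It fails at once if a bystander is moved by more than 30 mm (distance of any of screwdriver, tape_roll, offcut, glue, adaptor, mug from where it was at the start of the episode above 0.03 m).
Of spacer0, spacer1, spacer2, spacer3, spacer4, spacer5 only 3 to 5 are there at a start; the rules pass over those that are not, and their reading is None.
At some moment in a run one of carton may be knocked a few centimetres aside while the robot is not near it.
It also fails if it takes over 210 s, if anything falls off the work surface, if the arm or the gripper's body presses on something with over 40 N, if the wrist force passes 120 N, or if a joint passes its speed limit or range.

## Robot

A 7-joint arm with a two-finger parallel gripper is mounted at the origin on the work surface. World frame = base frame: x ahead of the robot, y to its left, z up, the work surface at z = 0. Lengths are in m, angles in rad, forces in N, time in s.
With the tool pointing down it reaches from about 0.425 to 0.875 m from the base axis. Payload 4.7 kg.
Tool frame: the origin (TCP) lies at the very end of the fingers, on their centre line; the grasp point (between the pads) lies 19 mm behind it; z points along the fingers, y is the line along which they close (so a half turn about z gives the same grasp; the last joint's range is limited). The gripper opens to 87 mm and grips with 3 to 60 N. Pads are 19 mm wide; open, the fingers measure 117 mm over their backs; the gripper's body (75 mm by 190 mm) begins 51 mm behind the grasp point.
Start: joints at [-1.094, 0.321, -0.07, 1.45, 0.023, 1.371, -0.057], TCP at [0.29, 0.582, 0.199] pointing down, gripper open.
Joint ranges: [-2.86, 2.86], [-0.3, 2.09], [-1.38, 1.24], [0.06, 2.45], [-1.56, 4.7], [0.09, 2.05], [-2.69, 2.69]. Speed limits (rad/s): [2.57, 2.57, 3.14, 3.14, 3.14, 3.14, 3.14].

## Interface

Orientations are given as a rotation vector (axis times angle).
In Python, from bench import ctrl, vision gives the robot as it stands.
- The arm moves only by the tool jog_arm, never from a script. Its argument "increments" is a list of rows, each an object of numbers: "tx", "ty", "tz": the shift along the tool's x, y, z in mm; "wx", "wy", "wz": the turn, a rotation vector about the tool's x, y, z in rad; "gripper": the opening, from 0 (shut) to 1 (fully open). In form: [{"tx": .., "ty": .., "tz": .., "wx": .., "wy": .., "wz": .., "gripper": ..}, ...]. A call has exactly 5 rows; each row is the pose to reach, as a shift and turn from the pose commanded when the call began, along the tool's axes at that moment; what a row does not reach only later rows make up. A row lasts 1/12 s, in which the tool goes at most 41.7 mm and 7.16 degrees, less where a joint would pass 70% of its speed; a pose out of reach is approached as far as the arm can. A call with a gripper value outside its range is refused whole. The fingers move at their own pace and stop on an object; "grip_force" is the grip in N (left out, the last holds). Time passes only in rows, so rows that repeat a pose let the fingers close, or fill a call up. It gives the time, the measured TCP pose, the force, the opening and the grip force at its end, in the units of the state.
- ctrl.get_state(): the state, without advancing time (a new reading comes with each control period).
- vision.get_image(name): name is "side" or "top"; returns a dict with "color" (400x640x3 uint8, blue, green, red), "fx", "fy", "cx", "cy" (pixels), "k1" (the pictures are not rectified: a ray, as slopes to the right and down, at radius r is drawn at 1 + k1 r^2 times it, then the intrinsics apply), "extrinsics" (4x4, takes a point from world to camera coordinates). Camera axes: x right, y down, z forward; pixel columns grow to the right and rows downward; lengths in m; the calibration is good to about 2 mm. A picture is of the moment at which its call begins. There is no depth.
- ctrl.close_job(): hands the job in; it is judged then, once.
Trained networks look in the newest picture that a camera, given by its name, has taken for a name from the list of things; names that differ only in an ending like _2 or _b are one class to them, and where a whole thing is asked for, a point or a joint stands for the part that bears it (a point fixed in the world has none). Each returns a list of dicts, best first, with "conf" (0 to 1); they miss things now and then, are a little off and sometimes report something else, mostly with a low value. They report only what shows in the picture. A call takes as long as a camera call. They do not tell look-alikes from the thing itself.
- vision.spot_in(camera, thing): "bbox" ([left, top, right, bottom] in pixels, round what is visible of it).
The state is a dict: "time": time; "joint_positions": joint angles; "qd": joint speeds; "joint_torque": joint torques, N m; "position": TCP position; "tool_rot": TCP orientation; "ft_force": force on the tool from outside, world axes, zero at the start; "torque": the same for the moment, N m; "grip_width": opening from 0.0 (shut) to 1.0 (fully open); "grip_force": force on a finger pad.
Only numpy, scipy, OpenCV 4.12 (cv2) and the standard library are available. Lean on these libraries where they do the work, as an engineer would, in place of code of your own. Each camera call takes 0.05 s, during which the arm holds its last target. There are 200 camera calls.

## Working session

There is one attempt and no reset: what is moved stays moved. The work goes in short steps, Python scripts to look and compute and a tool call to move; the robot and the scene stay as the last step left them, time stands still between calls to the robot, and variables do not carry over. Pictures are saved under pics/ and viewed, at most 14 in all, crops included, and the job is handed in when it is done.

Besides the shell and the picture viewer there is one more tool, called as name([rows], argument=value, ...), one row to a line, values as JSON. jog_arm: Moves the arm, as the interface text tells. Its arguments: {"type":"object","properties":{"increments":{"type":"array"},"grip_force":{"type":"number"}},"required":["increments"]}

```bash
ls; mkdir -p pics
cat > h.py <<'E'
import numpy as np, cv2
from scipy.spatial.transform import Rotation as R
from bench import ctrl, vision
def cam(name, save=None):
    d=vision.get_image(name)
    if save: cv2.imwrite('pics/'+save,d['color'])
    return d
def ray(d,u,v):
    x,y=(u-d['cx'])/d['fx'],(v-d['cy'])/d['fy']
    a,b=x,y
    for _ in range(20):
        s=1+d['k1']*(a*a+b*b); a,b=x/s,y/s
    E=np.array(d['extrinsics']); Rm,t=E[:3,:3],E[:3,3]
    return -Rm.T@t, Rm.T@np.array([a,b,1])
def at(d,u,v,z):
    o,r=ray(d,u,v); return o+r*(z-o[2])/r[2]
def px(d,P):
    E=np.array(d['extrinsics']); p=E[:3,:3]@np.array(P)+E[:3,3]
    a,b=p[0]/p[2],p[1]/p[2]; s=1+d['k1']*(a*a+b*b)
    return np.array([d['fx']*a*s+d['cx'],d['fy']*b*s+d['cy']])
def tri(d1,p1,d2,p2):
    o1,r1=ray(d1,*p1);o2,r2=ray(d2,*p2)
    A=np.stack([r1,-r2],1);s=np.linalg.lstsq(A,o2-o1,rcond=None)[0]
    a,b=o1+s[0]*r1,o2+s[1]*r2
    return (a+b)/2,np.linalg.norm(a-b)
def st():
    s=ctrl.get_state();return s
E
python3 - <<'E'
from h import *
for n in ('side','top'):
    d=cam(n,n+'0.png'); E=np.array(d['extrinsics']);print(n,d['fx'],d['fy'],d['cx'],d['cy'],d['k1'],(-E[:3,:3].T@E[:3,3]).round(3),E.round(3).tolist())
    for t in ['tray','tray_handle','scoop','scoop_grip','clip_jaw','carton','spacer0_center']:
        for k in vision.spot_in(n,t)[:6]: print(t,[round(x) for x in k['bbox']],round(k['conf'],2))
s=st();print({k:np.round(v,3).tolist() for k,v in s.items()})
E
```

```text
pics
side 519.8050324119149 519.8050324119149 314.9949760083186 202.91328691716942 -0.04708757631143225 [-0.681 -1.123  1.035] [[0.656, -0.755, -0.023, -0.377], [-0.379, -0.303, -0.874, 0.307], [0.653, 0.582, -0.485, 1.6], [0.0, 0.0, 0.0, 1.0]]
tray [345, 209, 413, 274] 0.57
tray_handle [344, 210, 418, 270] 0.83
tray_handle [269, 197, 309, 225] 0.18
scoop [262, 199, 311, 225] 0.75
scoop [353, 270, 382, 306] 0.27
scoop_grip [265, 198, 312, 225] 0.9
scoop_grip [414, 273, 430, 292] 0.61
carton [223, 175, 281, 222] 0.81
top 375.81303280593073 375.81303280593073 320.07214938569797 195.83970880643668 0.029710367457441142 [ 0.318 -0.019  1.191] [[0.111, -0.994, 0.004, -0.059], [-0.97, -0.109, -0.217, 0.564], [0.216, 0.02, -0.976, 1.095], [0.0, 0.0, 0.0, 1.0]]
tray_handle [402, 154, 442, 258] 0.58
scoop [398, 153, 439, 257] 0.71
scoop [275, 179, 302, 241] 0.61
scoop_grip [272, 178, 301, 240] 0.6
carton [195, 166, 248, 231] 0.64
carton [464, 219, 494, 251] 0.33
{'time': 0.8, 'joint_positions': [-1.094, 0.321, -0.07, 1.45, 0.023, 1.371, -0.057], 'qd': [0.001, 0.0, -0.001, -0.0, 0.001, -0.001, -0.0], 'joint_torque': [0.0, -49.105, -0.403, -31.276, -0.064, 0.033, 0.0], 'position': [0.29, 0.582, 0.2], 'tool_rot': [0.721, 3.058, 0.0], 'ft_force': [-0.871, -0.102, -0.062], 'torque': [-0.038, -0.061, 0.022], 'grip_force': 0.0, 'grip_width': 0.999}
```

```bash
ls pics
```

```text
side0.png
top0.png
```

View images.

View pics/side0.png

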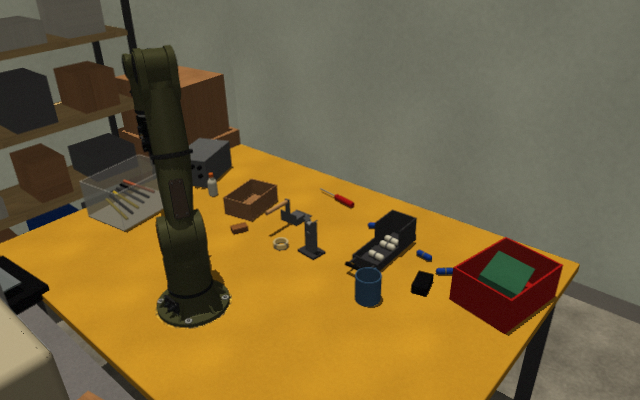

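View pics/top0.png

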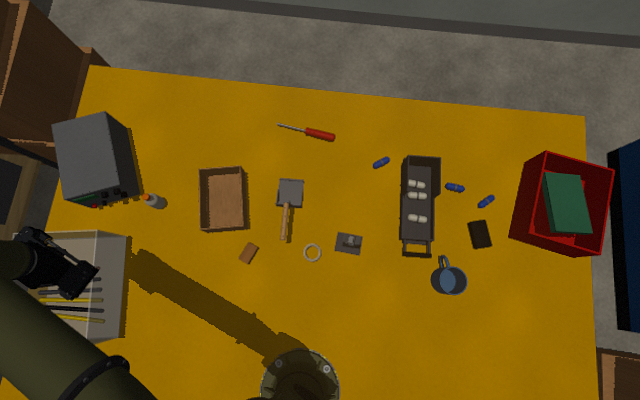

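Run:
```python
import cv2
a=cv2.imread('pics/top0.png')[145:265,265:450]; b=cv2.imread('pics/side0.png')[190:290,255:425]
cv2.imwrite('pics/c1.png',cv2.resize(a,None,fx=4.3,fy=4.3,interpolation=cv2.INTER_CUBIC))
cv2.imwrite('pics/c2.png',cv2.resize(b,None,fx=4.7,fy=4.7,interpolation=cv2.INTER_CUBIC))
```

```text
(no output)
```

View pics/c1.png

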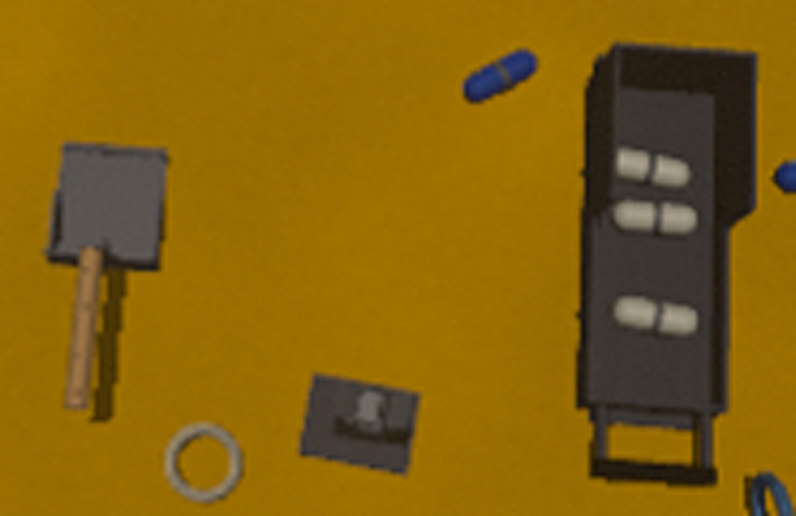

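View pics/c2.png

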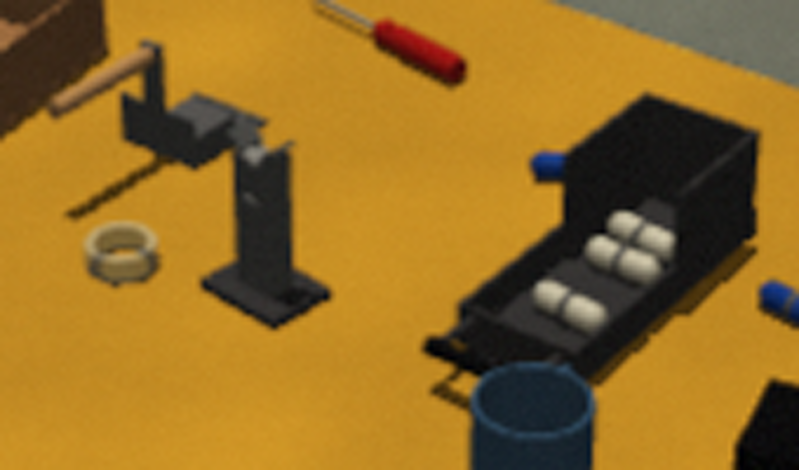

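Run:
```python
from h import *
d=cam('top')
f=lambda u,v,z:at(d,265+u/4.3,145+v/4.3,z)
P={'hL':(592,467,.036),'hR':(716,475,.036),'flL':(615,90,.012),'flR':(715,95,.012),
'lipL':(63,145,.002),'lipR':(167,152,.002),'rodend':(75,408,.095),'rodback':(90,255,.095),'pbL':(50,258,0),'pbR':(160,268,0),
'c1':(312,375,.004),'c2':(420,392,.004),'c3':(408,472,.004),'c4':(300,455,.004),'jaw':(370,408,.12),'stripL':(335,428,.1),'stripR':(408,436,.1),
'wallnearL':(582,405,.042),'wallnearR':(726,412,.042),'topL':(617,45,.102),'topR':(757,53,.102)}
for k,v in P.items(): print(k,f(*v).round(4))
for k in [(200,168),(243,166),(247,228),(200,231)]: print('carton',at(d,*k,.075).round(4))
for n,z,p in [('mug',.0,(449,282)),('adaptor',.032,(480,234)),('tape',.022,(312,252)),('offcut',.022,(249,252)),('glue',.1,(147,197)),('redbox',.1,(515,210))]: print(n,at(d,*p,z).round(3))
```

```text
hL [ 0.4223 -0.2646  0.036 ]
hR [ 0.4267 -0.3517  0.036 ]
flL [ 0.7101 -0.2691  0.012 ]
flR [ 0.7145 -0.3445  0.012 ]
lipL [0.6227 0.1435 0.002 ]
lipR [0.6261 0.0642 0.002 ]
rodend [0.4173 0.098  0.095 ]
rodback [0.523  0.1017 0.095 ]
pbL [0.5352 0.1417 0.    ]
pbR [0.5368 0.0588 0.    ]
c1 [ 0.469  -0.0625  0.004 ]
c2 [ 0.4655 -0.1426  0.004 ]
c3 [ 0.4066 -0.1389  0.004 ]
c4 [ 0.4099 -0.0597  0.004 ]
jaw [ 0.4368 -0.0986  0.12  ]
stripL [ 0.423  -0.0779  0.1   ]
stripR [ 0.4232 -0.1271  0.1   ]
wallnearL [ 0.4645 -0.2536  0.042 ]
wallnearR [ 0.4711 -0.355   0.042 ]
topL [ 0.7134 -0.2493  0.102 ]
topR [ 0.7184 -0.3475  0.102 ]
carton [0.6102 0.3813 0.075 ]
carton [0.6316 0.2513 0.075 ]
carton [0.4425 0.2096 0.075 ]
carton [0.4183 0.3463 0.075 ]
mug [ 0.355 -0.419  0.   ]
adaptor [ 0.509 -0.497  0.032]
tape [0.397 0.01  0.022]
offcut [0.376 0.203 0.022]
glue [0.498 0.51  0.1  ]
redbox [ 0.581 -0.569  0.1  ]
```

```bash
cat >> h.py <<'E'
def Rt(heading,pitch=0,base=None):
    """tool pointing down, tool x at 'heading'; pitch>0 = nose (tool x) down"""
    return R.from_euler('z',heading)*R.from_euler('y',pitch)*R.from_euler('x',np.pi)
def plan(wps,p0=None,R0=None,dmax=.19,amax=.58):
    """wps: (TCP pos, Rot). prints tool-frame increments per call"""
    s=st(); p=np.array(s['position']) if p0 is None else np.array(p0); r=R.from_rotvec(s['tool_rot']) if R0 is None else R0
    for q,rr in wps:
        q=np.array(q); n=int(max(np.ceil(np.linalg.norm(q-p)/dmax),np.ceil((r.inv()*rr).magnitude()/amax),1))
        dr=(r.inv()*rr).as_rotvec()/n; dp=(q-p)/n
        for i in range(n):
            t=r.inv().apply(dp)*1000; print('t',t.round(1).tolist(),'w',dr.round(3).tolist(),'->',(p+dp).round(3).tolist())
            p=p+dp; r=r*R.from_rotvec(dr)
        print('--')
def tcp(g,r): return np.array(g)-0 + r.apply([0,0,.019])
E
python3 - <<'E'
from h import *
# tool y along tray x (heading .03): tool x heading = .03+pi/2 
r=Rt(.03+np.pi/2)
print(r.as_matrix().round(2).tolist())
plan([([.56,.30,.25],Rt(1.0+np.pi/2)),([.56,-.1,.25],Rt(.5+np.pi/2)),([.4245,-.308,.12],r),([.4245,-.308,.017],r)])
E
```

```text
[[-0.03, 1.0, 0.0], [1.0, 0.03, 0.0], [0.0, 0.0, -1.0]]
t [-122.4, -43.9, -16.8] w [0.0, 0.0, 0.036] -> [0.38, 0.488, 0.216]
t [-123.9, -39.4, -16.8] w [0.0, 0.0, 0.036] -> [0.47, 0.394, 0.233]
t [-125.2, -34.9, -16.8] w [0.0, 0.0, 0.036] -> [0.56, 0.3, 0.25]
--
t [-72.0, -112.2, -0.0] w [-0.0, -0.0, 0.167] -> [0.56, 0.167, 0.25]
t [-89.7, -98.7, -0.0] w [-0.0, -0.0, 0.167] -> [0.56, 0.033, 0.25]
t [-104.8, -82.4, -0.0] w [-0.0, -0.0, 0.167] -> [0.56, -0.1, 0.25]
--
t [-58.8, -109.3, 65.0] w [-0.0, -0.0, 0.235] -> [0.492, -0.204, 0.185]
t [-82.6, -92.6, 65.0] w [-0.0, -0.0, 0.235] -> [0.424, -0.308, 0.12]
--
t [-0.0, -0.0, 103.0] w [0.0, -0.0, -0.0] -> [0.424, -0.308, 0.017]
--
```

jog_arm([
  {"tx":-122.4,"ty":-43.9,"tz":-16.8,"wz":0.036,"gripper":0.45},
  {"tx":-122.4,"ty":-43.9,"tz":-16.8,"wz":0.036,"gripper":0.45},
  {"tx":-122.4,"ty":-43.9,"tz":-16.8,"wz":0.036,"gripper":0.45},
  {"tx":-122.4,"ty":-43.9,"tz":-16.8,"wz":0.036,"gripper":0.45},
  {"tx":-122.4,"ty":-43.9,"tz":-16.8,"wz":0.036,"gripper":0.45},
])

```text
validation failed for argument at $.in...
```

jog_arm([
  {"tx":-124,"ty":-39.4,"tz":-16.8,"wz":0.036,"gripper":0.45},
  {"tx":-124,"ty":-39.4,"tz":-16.8,"wz":0.036,"gripper":0.45},
  {"tx":-124,"ty":-39.4,"tz":-16.8,"wz":0.036,"gripper":0.45},
  {"tx":-124,"ty":-39.4,"tz":-16.8,"wz":0.036,"gripper":0.45},
  {"tx":-124,"ty":-39.4,"tz":-16.8,"wz":0.036,"gripper":0.45},
])

```text
validation failed for argument at $.in...
```

jog_arm([
  {"tx":-125,"ty":-35,"tz":-16.8,"wz":0.036,"gripper":0.45},
  {"tx":-125,"ty":-35,"tz":-16.8,"wz":0.036,"gripper":0.45},
  {"tx":-125,"ty":-35,"tz":-16.8,"wz":0.036,"gripper":0.45},
  {"tx":-125,"ty":-35,"tz":-16.8,"wz":0.036,"gripper":0.45},
  {"tx":-125,"ty":-35,"tz":-16.8,"wz":0.036,"gripper":0.45},
])

```text
validation failed for argument at $.in...
```

jog_arm([
  {"tx":-72,"ty":-112,"wz":0.167,"gripper":0.45},
  {"tx":-72,"ty":-112,"wz":0.167,"gripper":0.45},
  {"tx":-72,"ty":-112,"wz":0.167,"gripper":0.45},
  {"tx":-72,"ty":-112,"wz":0.167,"gripper":0.45},
  {"tx":-72,"ty":-112,"wz":0.167,"gripper":0.45},
])

```text
validation failed for argument at $.in...
```

jog_arm([
  {"tx":-90,"ty":-99,"wz":0.167,"gripper":0.45},
  {"tx":-90,"ty":-99,"wz":0.167,"gripper":0.45},
  {"tx":-90,"ty":-99,"wz":0.167,"gripper":0.45},
  {"tx":-90,"ty":-99,"wz":0.167,"gripper":0.45},
  {"tx":-90,"ty":-99,"wz":0.167,"gripper":0.45},
])

```text
validation failed for argument at $.in...
```

jog_arm([
  {"tx":-105,"ty":-82,"wz":0.167,"gripper":0.45},
  {"tx":-105,"ty":-82,"wz":0.167,"gripper":0.45},
  {"tx":-105,"ty":-82,"wz":0.167,"gripper":0.45},
  {"tx":-105,"ty":-82,"wz":0.167,"gripper":0.45},
  {"tx":-105,"ty":-82,"wz":0.167,"gripper":0.45},
])

```text
validation failed for argument at $.in...
```

jog_arm([
  {"tx":-59,"ty":-109,"tz":65,"wz":0.235,"gripper":0.45},
  {"tx":-59,"ty":-109,"tz":65,"wz":0.235,"gripper":0.45},
  {"tx":-59,"ty":-109,"tz":65,"wz":0.235,"gripper":0.45},
  {"tx":-59,"ty":-109,"tz":65,"wz":0.235,"gripper":0.45},
  {"tx":-59,"ty":-109,"tz":65,"wz":0.235,"gripper":0.45},
])

```text
validation failed for argument at $.in...
```

jog_arm([
  {"tx":-82,"ty":-93,"tz":65,"wz":0.235,"gripper":0.45},
  {"tx":-82,"ty":-93,"tz":65,"wz":0.235,"gripper":0.45},
  {"tx":-82,"ty":-93,"tz":65,"wz":0.235,"gripper":0.45},
  {"tx":-82,"ty":-93,"tz":65,"wz":0.235,"gripper":0.45},
  {"tx":-82,"ty":-93,"tz":65,"wz":0.235,"gripper":0.45},
])

```text
validation failed for argument at $.in...
```

jog_arm([
  {"tx":-122,"ty":-44,"tz":-17,"wx":0,"wy":0,"wz":0.036,"gripper":0.45},
  {"tx":-122,"ty":-44,"tz":-17,"wx":0,"wy":0,"wz":0.036,"gripper":0.45},
  {"tx":-122,"ty":-44,"tz":-17,"wx":0,"wy":0,"wz":0.036,"gripper":0.45},
  {"tx":-122,"ty":-44,"tz":-17,"wx":0,"wy":0,"wz":0.036,"gripper":0.45},
  {"tx":-122,"ty":-44,"tz":-17,"wx":0,"wy":0,"wz":0.036,"gripper":0.45},
])

```text
time: 1.27
position: [0.3842, 0.4843, 0.2175]
tool_rot: [0.787, 3.039, 0.001]
ft_force: [-0.7, -0.3, 0.5]
grip_width: 0.71
grip_force: 0.0
```

jog_arm([
  {"tx":-124,"ty":-39,"tz":-17,"wx":0,"wy":0,"wz":0.036,"gripper":0.45},
  {"tx":-124,"ty":-39,"tz":-17,"wx":0,"wy":0,"wz":0.036,"gripper":0.45},
  {"tx":-124,"ty":-39,"tz":-17,"wx":0,"wy":0,"wz":0.036,"gripper":0.45},
  {"tx":-124,"ty":-39,"tz":-17,"wx":0,"wy":0,"wz":0.036,"gripper":0.45},
  {"tx":-124,"ty":-39,"tz":-17,"wx":0,"wy":0,"wz":0.036,"gripper":0.45},
])

```text
time: 1.68
position: [0.4728, 0.3916, 0.234]
tool_rot: [0.839, 3.026, 0.0]
ft_force: [-0.2, 0.8, -0.4]
grip_width: 0.459
grip_force: 0.0
```

jog_arm([
  {"tx":-125,"ty":-35,"tz":-17,"wx":0,"wy":0,"wz":0.036,"gripper":0.45},
  {"tx":-125,"ty":-35,"tz":-17,"wx":0,"wy":0,"wz":0.036,"gripper":0.45},
  {"tx":-125,"ty":-35,"tz":-17,"wx":0,"wy":0,"wz":0.036,"gripper":0.45},
  {"tx":-125,"ty":-35,"tz":-17,"wx":0,"wy":0,"wz":0.036,"gripper":0.45},
  {"tx":-125,"ty":-35,"tz":-17,"wx":0,"wy":0,"wz":0.036,"gripper":0.45},
])

```text
time: 2.1
position: [0.5613, 0.2987, 0.2505]
tool_rot: [0.891, 3.012, -0.0]
ft_force: [-0.5, 0.9, -0.1]
grip_width: 0.451
grip_force: 0.0
```

jog_arm([
  {"tx":-72,"ty":-112,"tz":0,"wx":0,"wy":0,"wz":0.167,"gripper":0.45},
  {"tx":-72,"ty":-112,"tz":0,"wx":0,"wy":0,"wz":0.167,"gripper":0.45},
  {"tx":-72,"ty":-112,"tz":0,"wx":0,"wy":0,"wz":0.167,"gripper":0.45},
  {"tx":-72,"ty":-112,"tz":0,"wx":0,"wy":0,"wz":0.167,"gripper":0.45},
  {"tx":-72,"ty":-112,"tz":0,"wx":0,"wy":0,"wz":0.167,"gripper":0.45},
])

```text
time: 2.52
position: [0.5593, 0.1657, 0.2507]
tool_rot: [-1.137, -2.929, -0.0]
ft_force: [0.5, 0.2, 0.3]
grip_width: 0.448
grip_force: 0.0
```

jog_arm([
  {"tx":-90,"ty":-99,"tz":0,"wx":0,"wy":0,"wz":0.167,"gripper":0.45},
  {"tx":-90,"ty":-99,"tz":0,"wx":0,"wy":0,"wz":0.167,"gripper":0.45},
  {"tx":-90,"ty":-99,"tz":0,"wx":0,"wy":0,"wz":0.167,"gripper":0.45},
  {"tx":-90,"ty":-99,"tz":0,"wx":0,"wy":0,"wz":0.167,"gripper":0.45},
  {"tx":-90,"ty":-99,"tz":0,"wx":0,"wy":0,"wz":0.167,"gripper":0.45},
])

```text
time: 2.93
position: [0.5597, 0.0326, 0.2506]
tool_rot: [1.377, 2.824, 0.001]
ft_force: [-0.6, 0.3, -0.4]
grip_width: 0.45
grip_force: 0.0
```

jog_arm([
  {"tx":-105,"ty":-82,"tz":0,"wx":0,"wy":0,"wz":0.167,"gripper":0.45},
  {"tx":-105,"ty":-82,"tz":0,"wx":0,"wy":0,"wz":0.167,"gripper":0.45},
  {"tx":-105,"ty":-82,"tz":0,"wx":0,"wy":0,"wz":0.167,"gripper":0.45},
  {"tx":-105,"ty":-82,"tz":0,"wx":0,"wy":0,"wz":0.167,"gripper":0.45},
  {"tx":-105,"ty":-82,"tz":0,"wx":0,"wy":0,"wz":0.167,"gripper":0.45},
])

```text
time: 3.35
position: [0.5605, -0.1001, 0.2503]
tool_rot: [1.607, 2.7, 0.0]
ft_force: [-0.4, -0.1, 0.4]
grip_width: 0.448
grip_force: 0.0
```

jog_arm([
  {"tx":-59,"ty":-109,"tz":65,"wx":0,"wy":0,"wz":0.235,"gripper":0.45},
  {"tx":-59,"ty":-109,"tz":65,"wx":0,"wy":0,"wz":0.235,"gripper":0.45},
  {"tx":-59,"ty":-109,"tz":65,"wx":0,"wy":0,"wz":0.235,"gripper":0.45},
  {"tx":-59,"ty":-109,"tz":65,"wx":0,"wy":0,"wz":0.235,"gripper":0.45},
  {"tx":-59,"ty":-109,"tz":65,"wx":0,"wy":0,"wz":0.235,"gripper":0.45},
])

```text
time: 3.77
position: [0.4907, -0.2031, 0.1834]
tool_rot: [-1.908, -2.491, 0.002]
ft_force: [0.4, 0.0, 0.6]
grip_width: 0.449
grip_force: 0.0
```

jog_arm([
  {"tx":-82,"ty":-93,"tz":65,"wx":0,"wy":0,"wz":0.235,"gripper":0.45},
  {"tx":-82,"ty":-93,"tz":65,"wx":0,"wy":0,"wz":0.235,"gripper":0.45},
  {"tx":-82,"ty":-93,"tz":65,"wx":0,"wy":0,"wz":0.235,"gripper":0.45},
  {"tx":-82,"ty":-93,"tz":65,"wx":0,"wy":0,"wz":0.235,"gripper":0.45},
  {"tx":-82,"ty":-93,"tz":65,"wx":0,"wy":0,"wz":0.235,"gripper":0.45},
])

```text
time: 4.18
position: [0.4237, -0.3065, 0.119]
tool_rot: [-2.188, -2.251, 0.001]
ft_force: [0.3, -0.1, -0.4]
grip_width: 0.451
grip_force: 0.0
```

Run:
```python
from h import *
s=st(); print(s['position'],s['joint_positions'])
d=cam('side'); t=cam('top')
b=cv2.resize(d['color'][150:300,330:500],None,fx=2.4,fy=2.4,interpolation=cv2.INTER_CUBIC)
a=cv2.resize(t['color'][145:295,360:530],None,fx=2.4,fy=2.4,interpolation=cv2.INTER_CUBIC)
cv2.imwrite('pics/c3.png',np.hstack([a,b]))
r=Rt(.03+np.pi/2)
plan([([.4245,-.308,.12],r),([.4245,-.308,.017],r)])
```

```text
[ 0.42365048 -0.30653182  0.11900206] [-0.05290012  0.11952745  0.67542764  1.88735122 -0.08077175  1.16457883
  0.67943983]
t [-3.8, -2.9, 0.7] w [0.001, -0.001, 0.003] -> [0.424, -0.308, 0.12]
--
t [0.0, -0.0, 103.0] w [-0.0, 0.0, 0.0] -> [0.424, -0.308, 0.017]
--
```

View pics/c3.png

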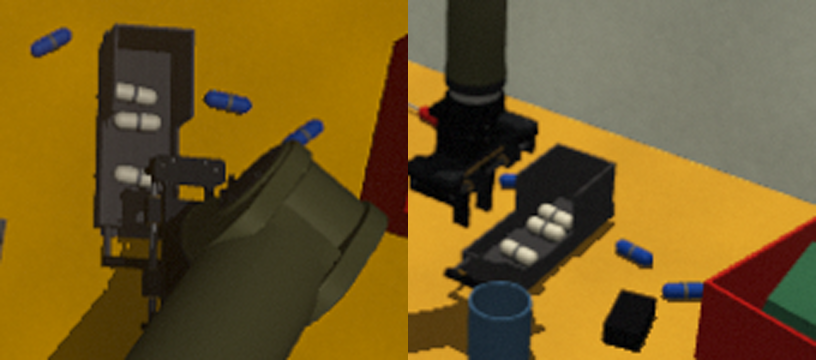

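Run:
```python
from h import *
d=cam('side')
for i in range(3):
    s=st(); print(s['position'].round(4),R.from_rotvec(s['tool_rot']).as_euler('xyz').round(3)); cam('top')
print(px(d,s['position']),px(d,[.4245,-.308,.036]))
```

```text
[ 0.4277 -0.3039  0.1211] [ 3.140e+00 -1.000e-03  1.605e+00]
[ 0.4276 -0.3042  0.1212] [ 3.14  -0.     1.605]
[ 0.4273 -0.3046  0.1212] [ 3.14  -0.     1.605]
[356.13765093 244.43417451] [356.03919358 267.16929133]
```

jog_arm([
  {"tx":-3,"ty":-3,"tz":25,"wx":0,"wy":0,"wz":0,"gripper":0.45},
  {"tx":-3,"ty":-3,"tz":50,"wx":0,"wy":0,"wz":0,"gripper":0.45},
  {"tx":-3,"ty":-3,"tz":75,"wx":0,"wy":0,"wz":0,"gripper":0.45},
  {"tx":-3,"ty":-3,"tz":104,"wx":0,"wy":0,"wz":0,"gripper":0.45},
  {"tx":-3,"ty":-3,"tz":104,"wx":0,"wy":0,"wz":0,"gripper":0.45},
])

```text
time: 4.9
position: [0.4191, -0.3067, 0.0122]
tool_rot: [-2.181, -2.25, 0.004]
ft_force: [-1.0, 1.0, -0.5]
grip_width: 0.453
grip_force: 0.0
```

jog_arm([
  {"tx":0,"ty":0,"tz":0,"wx":0,"wy":0,"wz":0,"gripper":0},
  {"tx":0,"ty":0,"tz":0,"wx":0,"wy":0,"wz":0,"gripper":0},
  {"tx":0,"ty":0,"tz":0,"wx":0,"wy":0,"wz":0,"gripper":0},
  {"tx":0,"ty":0,"tz":0,"wx":0,"wy":0,"wz":0,"gripper":0},
  {"tx":0,"ty":0,"tz":0,"wx":0,"wy":0,"wz":0,"gripper":0},
], grip_force=25)

```text
time: 5.32
position: [0.4225, -0.3106, 0.0178]
tool_rot: [2.187, 2.252, 0.002]
ft_force: [-0.3, -0.4, 0.7]
grip_width: 0.157
grip_force: 0.0
```

Run:
```python
from h import *
s=st(); print(s['position'].round(4),s['ft_force'],s['grip_width']*87,s['grip_force'])
g=s['position']+[0,0,.019]
# path about hinge, heading .03
h=np.array([np.cos(.03),np.sin(.03)])
for th in np.arange(0.0,.40,.0675):
    x=-.295*np.cos(th)+.026*np.sin(th)+.295; z=.295*np.sin(th)+.026*np.cos(th)-.026
    print(round(th,3),'ty',round(x*1000,1),'tz',round(-z*1000,1))
```

```text
[ 0.4225 -0.3106  0.0178] [-0.27600631 -0.44846855  0.67030347] 13.623368943225211 1.852585711503707e-06
0.0 ty 0.0 tz -0.0
0.068 ty 2.4 tz -19.8
0.135 ty 6.2 tz -39.5
0.202 ty 11.3 tz -58.8
0.27 ty 17.6 tz -77.7
0.338 ty 25.3 tz -96.2
```

jog_arm([
  {"tx":0,"ty":0,"tz":0,"wx":0,"wy":0,"wz":0,"gripper":0},
  {"tx":0,"ty":0,"tz":0,"wx":0,"wy":0,"wz":0,"gripper":0},
  {"tx":0,"ty":0,"tz":0,"wx":0,"wy":0,"wz":0,"gripper":0},
  {"tx":0,"ty":0,"tz":0,"wx":0,"wy":0,"wz":0,"gripper":0},
  {"tx":0,"ty":0,"tz":0,"wx":0,"wy":0,"wz":0,"gripper":0},
])

```text
time: 5.73
position: [0.4241, -0.3112, 0.0199]
tool_rot: [2.186, 2.251, 0.005]
ft_force: [-1.8, 3.2, 18.3]
grip_width: 0.004
grip_force: 9.5
```

Run:
```python
from h import *
d=cam('side'); t=cam('top');s=st();print(s['position'],s['ft_force'],s['grip_width'])
b=cv2.resize(d['color'][200:290,320:430],None,fx=3.6,fy=3.6,interpolation=cv2.INTER_CUBIC)
a=cv2.resize(t['color'][195:285,375:485],None,fx=3.6,fy=3.6,interpolation=cv2.INTER_CUBIC)
cv2.imwrite('pics/c4.png',np.hstack([a,b])); print(px(d,s['position']),px(t,s['position']))
```

```text
[ 0.4240284  -0.31121212  0.01987775] [-1.70368495  2.70400357 18.23940182] 0.00371084086142979
[356.66323159 271.64345922] [416.72341444 255.13597555]
```

View pics/c4.png

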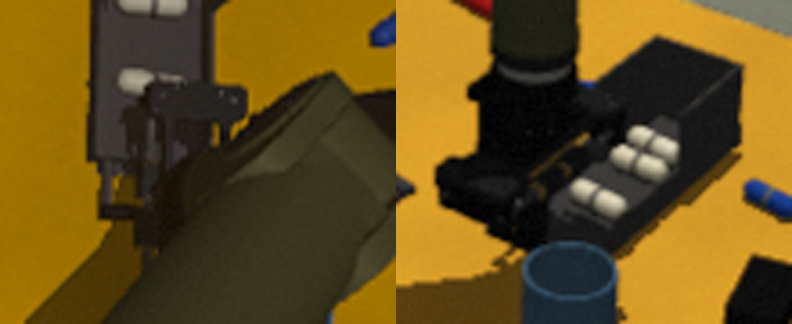

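Run:
```python
from h import *
d=cam('side'); t=cam('top')
print(tri(t,(265+592/4.3,145+467/4.3),d,(255+430/4.7,190+345/4.7)), px(d,[.4223,-.2646,.036]))
# low wall outer top corners: top (617,45)(757,53) ; side (648,95)? (757,133)
print(tri(t,(265+617/4.3,145+45/4.3),d,(255+648/4.7,190+95/4.7)))
print(tri(t,(265+757/4.3,145+53/4.3),d,(255+757/4.7,190+133/4.7)))
```

```text
(array([ 0.42409173, -0.26684255,  0.03195056]), np.float64(0.003843481085602143)) [345.05325946 262.53431653]
(array([ 0.71619726, -0.2512901 ,  0.09696857]), np.float64(0.0025039559850022234))
(array([ 0.71917541, -0.34808555,  0.09847523]), np.float64(0.001185076453004286))
```

jog_arm([
  {"tx":0,"ty":0,"tz":0,"wx":0,"wy":0,"wz":0,"gripper":0.45},
  {"tx":0,"ty":0,"tz":0,"wx":0,"wy":0,"wz":0,"gripper":0.45},
  {"tx":0,"ty":0,"tz":0,"wx":0,"wy":0,"wz":0,"gripper":0.45},
  {"tx":0,"ty":0,"tz":0,"wx":0,"wy":0,"wz":0,"gripper":0.45},
  {"tx":0,"ty":0,"tz":0,"wx":0,"wy":0,"wz":0,"gripper":0.45},
])

```text
time: 6.35
position: [0.4208, -0.3101, 0.0163]
tool_rot: [-2.189, -2.253, 0.0]
ft_force: [0.7, -0.3, -0.7]
grip_width: 0.295
grip_force: 0.0
```

Run:
```python
from h import *
s=st();print(s['position'],s['ft_force'],s['torque'],s['grip_width'])
```

```text
[ 0.42076595 -0.3100589   0.01626413] [ 0.738014   -0.30867475 -0.70075898] [-0.11552937  0.09562449  0.01115467] 0.2945901825992596
```

jog_arm([
  {"tx":0,"ty":0,"tz":0,"wx":0,"wy":0,"wz":0,"gripper":0.12},
  {"tx":0,"ty":0,"tz":0,"wx":0,"wy":0,"wz":0,"gripper":0.12},
  {"tx":0,"ty":0,"tz":0,"wx":0,"wy":0,"wz":0,"gripper":0.12},
  {"tx":0,"ty":0,"tz":0,"wx":0,"wy":0,"wz":0,"gripper":0.12},
  {"tx":0,"ty":0,"tz":0,"wx":0,"wy":0,"wz":0,"gripper":0.12},
], grip_force=15)

```text
time: 6.77
position: [0.4231, -0.3102, 0.0168]
tool_rot: [2.187, 2.252, 0.002]
ft_force: [4.2, 0.0, -0.2]
grip_width: 0.143
grip_force: 1.7
```

Run:
```python
from h import *
d=cam('side','side5.png');t=cam('top','top5.png')
s=st();print(s['position'],s['ft_force'],s['torque'],s['grip_width'],s['grip_force'])
b=cv2.resize(d['color'][230:290,330:390],None,fx=6.5,fy=6.5,interpolation=cv2.INTER_CUBIC)
a=cv2.resize(t['color'][225:285,385:445],None,fx=6.5,fy=6.5,interpolation=cv2.INTER_CUBIC)
c=cv2.convertScaleAbs(np.hstack([a,b]),alpha=2.2); cv2.imwrite('pics/c5.png',c)
```

```text
[ 0.42347192 -0.31030725  0.01706461] [5.23079157 0.35516096 0.61595294] [ 0.01197148 -1.17843853 -0.00923308] 0.1286592242376402 2.1811924874782562
```

View pics/c5.png

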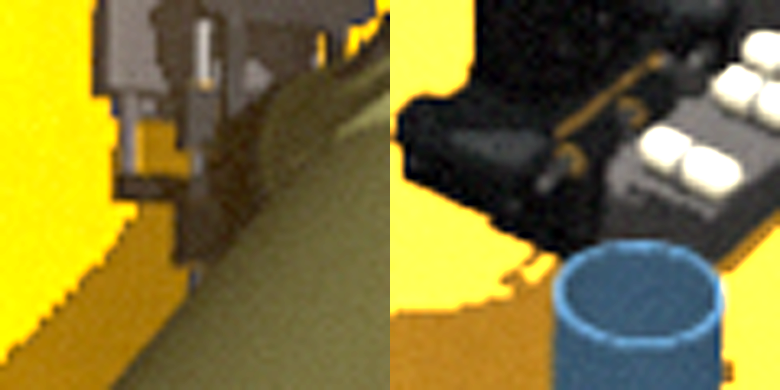

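jog_arm([
  {"tx":0,"ty":0,"tz":0,"wx":0,"wy":0,"wz":0,"gripper":0.45},
  {"tx":0,"ty":0,"tz":0,"wx":0,"wy":0,"wz":0,"gripper":0.45},
  {"tx":0,"ty":0,"tz":0,"wx":0,"wy":0,"wz":0,"gripper":0.45},
  {"tx":0,"ty":0,"tz":-25,"wx":0,"wy":0,"wz":0,"gripper":0.45},
  {"tx":0,"ty":0,"tz":-45,"wx":0,"wy":0,"wz":0,"gripper":0.45},
])

```text
time: 7.28
position: [0.4189, -0.3099, 0.0608]
tool_rot: [-2.187, -2.249, 0.004]
ft_force: [0.6, -0.3, 0.3]
grip_width: 0.406
grip_force: 0.0
```

jog_arm([
  {"tx":0,"ty":0,"tz":0,"wx":0,"wy":0,"wz":0,"gripper":0},
  {"tx":0,"ty":0,"tz":0,"wx":0,"wy":0,"wz":0,"gripper":0},
  {"tx":0,"ty":0,"tz":0,"wx":0,"wy":0,"wz":0,"gripper":0},
  {"tx":0,"ty":0,"tz":0,"wx":0,"wy":0,"wz":0,"gripper":0},
  {"tx":0,"ty":0,"tz":0,"wx":0,"wy":0,"wz":0,"gripper":0},
])

```text
time: 7.7
position: [0.4204, -0.3097, 0.0603]
tool_rot: [-2.188, -2.252, 0.001]
ft_force: [-0.2, 0.0, 0.3]
grip_width: 0.16
grip_force: 0.0
```

jog_arm([
  {"tx":0,"ty":0,"tz":2,"wx":0,"wy":0,"wz":0,"gripper":0},
  {"tx":0,"ty":0,"tz":4,"wx":0,"wy":0,"wz":0,"gripper":0},
  {"tx":0,"ty":0,"tz":6,"wx":0,"wy":0,"wz":0,"gripper":0},
  {"tx":0,"ty":0,"tz":8,"wx":0,"wy":0,"wz":0,"gripper":0},
  {"tx":0,"ty":0,"tz":8,"wx":0,"wy":0,"wz":0,"gripper":0},
])

```text
time: 8.12
position: [0.421, -0.31, 0.0528]
tool_rot: [-2.188, -2.253, 0.001]
ft_force: [-0.2, 0.6, 0.1]
grip_width: 0.003
grip_force: 0.0
```

jog_arm([
  {"tx":0,"ty":0,"tz":2,"wx":0,"wy":0,"wz":0,"gripper":0},
  {"tx":0,"ty":0,"tz":4,"wx":0,"wy":0,"wz":0,"gripper":0},
  {"tx":0,"ty":0,"tz":5,"wx":0,"wy":0,"wz":0,"gripper":0},
  {"tx":0,"ty":0,"tz":6,"wx":0,"wy":0,"wz":0,"gripper":0},
  {"tx":0,"ty":0,"tz":6,"wx":0,"wy":0,"wz":0,"gripper":0},
])

```text
time: 8.53
position: [0.4213, -0.3101, 0.0472]
tool_rot: [-2.189, -2.253, 0.0]
ft_force: [-0.0, -0.4, -0.6]
grip_width: 0.005
grip_force: 0.0
```

jog_arm([
  {"tx":0,"ty":0,"tz":1,"wx":0,"wy":0,"wz":0,"gripper":0},
  {"tx":0,"ty":0,"tz":3,"wx":0,"wy":0,"wz":0,"gripper":0},
  {"tx":0,"ty":0,"tz":5,"wx":0,"wy":0,"wz":0,"gripper":0},
  {"tx":0,"ty":0,"tz":6,"wx":0,"wy":0,"wz":0,"gripper":0},
  {"tx":0,"ty":0,"tz":6,"wx":0,"wy":0,"wz":0,"gripper":0},
])

```text
time: 8.95
position: [0.4212, -0.3101, 0.0411]
tool_rot: [-2.189, -2.253, 0.0]
ft_force: [0.2, -0.4, 0.4]
grip_width: 0.004
grip_force: 0.0
```

jog_arm([
  {"tx":0,"ty":0,"tz":1,"wx":0,"wy":0,"wz":0,"gripper":0},
  {"tx":0,"ty":0,"tz":2,"wx":0,"wy":0,"wz":0,"gripper":0},
  {"tx":0,"ty":0,"tz":3,"wx":0,"wy":0,"wz":0,"gripper":0},
  {"tx":0,"ty":0,"tz":4,"wx":0,"wy":0,"wz":0,"gripper":0},
  {"tx":0,"ty":0,"tz":4,"wx":0,"wy":0,"wz":0,"gripper":0},
])

```text
time: 9.37
position: [0.4213, -0.3101, 0.0372]
tool_rot: [-2.189, -2.253, 0.0]
ft_force: [-0.3, -1.1, -0.7]
grip_width: 0.007
grip_force: 0.0
```

jog_arm([
  {"tx":0,"ty":0,"tz":2,"wx":0,"wy":0,"wz":0,"gripper":0},
  {"tx":0,"ty":0,"tz":4,"wx":0,"wy":0,"wz":0,"gripper":0},
  {"tx":0,"ty":0,"tz":5,"wx":0,"wy":0,"wz":0,"gripper":0},
  {"tx":0,"ty":0,"tz":6,"wx":0,"wy":0,"wz":0,"gripper":0},
  {"tx":0,"ty":0,"tz":6,"wx":0,"wy":0,"wz":0,"gripper":0},
])

```text
time: 9.78
position: [0.4212, -0.3101, 0.0312]
tool_rot: [-2.189, -2.253, 0.0]
ft_force: [0.1, 0.3, 0.4]
grip_width: 0.002
grip_force: 0.0
```

jog_arm([
  {"tx":0,"ty":0,"tz":1,"wx":0,"wy":0,"wz":0,"gripper":0},
  {"tx":0,"ty":0,"tz":2,"wx":0,"wy":0,"wz":0,"gripper":0},
  {"tx":0,"ty":0,"tz":4,"wx":0,"wy":0,"wz":0,"gripper":0},
  {"tx":0,"ty":0,"tz":5,"wx":0,"wy":0,"wz":0,"gripper":0},
  {"tx":0,"ty":0,"tz":5,"wx":0,"wy":0,"wz":0,"gripper":0},
])

```text
time: 10.2
position: [0.4212, -0.3101, 0.0261]
tool_rot: [-2.189, -2.253, 0.0]
ft_force: [-0.1, 0.0, -0.9]
grip_width: 0.003
grip_force: 0.0
```

jog_arm([
  {"tx":0,"ty":0,"tz":1,"wx":0,"wy":0,"wz":0,"gripper":0},
  {"tx":0,"ty":0,"tz":2,"wx":0,"wy":0,"wz":0,"gripper":0},
  {"tx":0,"ty":0,"tz":3,"wx":0,"wy":0,"wz":0,"gripper":0},
  {"tx":0,"ty":0,"tz":4,"wx":0,"wy":0,"wz":0,"gripper":0},
  {"tx":0,"ty":0,"tz":5,"wx":0,"wy":0,"wz":0,"gripper":0},
])

```text
time: 10.62
position: [0.4214, -0.3102, 0.0213]
tool_rot: [2.189, 2.253, 0.0]
ft_force: [0.6, 0.7, -0.4]
grip_width: 0.008
grip_force: 0.0
```

jog_arm([
  {"tx":0,"ty":0,"tz":1,"wx":0,"wy":0,"wz":0,"gripper":0},
  {"tx":0,"ty":0,"tz":2,"wx":0,"wy":0,"wz":0,"gripper":0},
  {"tx":0,"ty":0,"tz":2,"wx":0,"wy":0,"wz":0,"gripper":0},
  {"tx":0,"ty":0,"tz":3,"wx":0,"wy":0,"wz":0,"gripper":0},
  {"tx":0,"ty":0,"tz":3,"wx":0,"wy":0,"wz":0,"gripper":0},
])

```text
time: 11.03
position: [0.4215, -0.3103, 0.02]
tool_rot: [-2.189, -2.253, -0.002]
ft_force: [-4.0, 2.6, 14.1]
grip_width: 0.004
grip_force: 6.8
```

jog_arm([
  {"tx":0,"ty":0,"tz":-40,"wx":0,"wy":0,"wz":0,"gripper":0},
  {"tx":0,"ty":0,"tz":-80,"wx":0,"wy":0,"wz":0,"gripper":0},
  {"tx":0,"ty":0,"tz":-100,"wx":0,"wy":0,"wz":0,"gripper":0},
  {"tx":0,"ty":0,"tz":-100,"wx":0,"wy":0,"wz":0,"gripper":0},
  {"tx":0,"ty":0,"tz":-100,"wx":0,"wy":0,"wz":0,"gripper":0},
])

```text
time: 11.45
position: [0.4224, -0.3106, 0.1196]
tool_rot: [2.187, 2.252, 0.003]
ft_force: [0.4, 0.4, -1.0]
grip_width: 0.004
grip_force: 0.0
```

Run:
```python
from h import *
d=cam('side','side6.png');t=cam('top','top6.png')
s=st();p=s['position'];print(p)
k=6.5
def crop(d,u0,v0):
    c=cv2.resize(d['color'][v0:v0+60,u0:u0+60],None,fx=k,fy=k,interpolation=cv2.INTER_CUBIC); c=cv2.convertScaleAbs(c,alpha=2.2)
    for dz,col in((0,(0,0,255)),(.022,(0,255,0))):
        q=(px(d,p+[0,0,dz])-[u0,v0]+.5)*k; cv2.circle(c,tuple(int(x) for x in q),3,col,-1)
    return c
cv2.imwrite('pics/c6.png',np.hstack([crop(d,330,205),crop(t,390,215)]))
```

```text
[ 0.42070759 -0.30958512  0.11729871]
```

View pics/c6.png

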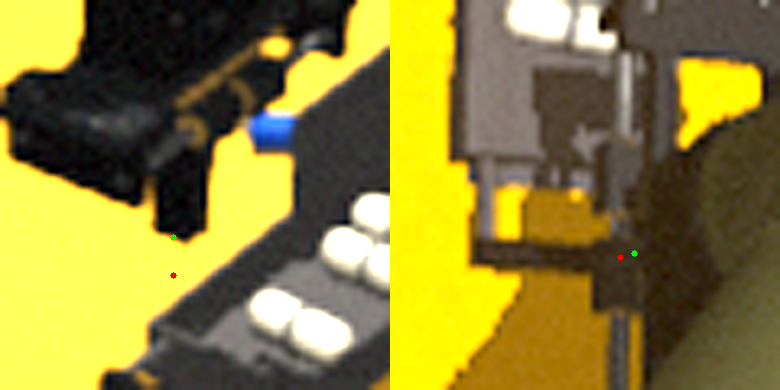

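jog_arm([
  {"tx":0,"ty":0,"tz":10,"wx":0,"wy":0,"wz":0,"gripper":0.45},
  {"tx":0,"ty":1,"tz":20,"wx":0,"wy":0,"wz":0,"gripper":0.45},
  {"tx":0,"ty":2,"tz":30,"wx":0,"wy":0,"wz":0,"gripper":0.45},
  {"tx":0,"ty":2,"tz":40,"wx":0,"wy":0,"wz":0,"gripper":0.45},
  {"tx":0,"ty":2,"tz":50,"wx":0,"wy":0,"wz":0,"gripper":0.45},
])

```text
time: 11.97
position: [0.4227, -0.3098, 0.0664]
tool_rot: [-2.188, -2.252, 0.001]
ft_force: [0.8, 0.7, -0.4]
grip_width: 0.302
grip_force: 0.0
```

jog_arm([
  {"tx":0,"ty":0,"tz":20,"wx":0,"wy":0,"wz":0,"gripper":0.45},
  {"tx":0,"ty":0,"tz":40,"wx":0,"wy":0,"wz":0,"gripper":0.45},
  {"tx":0,"ty":0,"tz":55,"wx":0,"wy":0,"wz":0,"gripper":0.45},
  {"tx":0,"ty":0,"tz":65,"wx":0,"wy":0,"wz":0,"gripper":0.45},
  {"tx":0,"ty":0,"tz":71,"wx":0,"wy":0,"wz":0,"gripper":0.45},
])

```text
time: 12.38
position: [0.4222, -0.3097, -0.0046]
tool_rot: [-2.187, -2.251, 0.002]
ft_force: [-0.1, 0.3, -0.2]
grip_width: 0.445
grip_force: 0.0
```

jog_arm([
  {"tx":0,"ty":0,"tz":0,"wx":0,"wy":0,"wz":0,"gripper":0},
  {"tx":0,"ty":0,"tz":0,"wx":0,"wy":0,"wz":0,"gripper":0},
  {"tx":0,"ty":0,"tz":0,"wx":0,"wy":0,"wz":0,"gripper":0},
  {"tx":0,"ty":0,"tz":0,"wx":0,"wy":0,"wz":0,"gripper":0},
  {"tx":0,"ty":0,"tz":0,"wx":0,"wy":0,"wz":0,"gripper":0},
], grip_force=15)

```text
time: 12.8
position: [0.4239, -0.3105, -0.0018]
tool_rot: [2.188, 2.253, 0.001]
ft_force: [-7.2, -0.9, 3.1]
grip_width: 0.156
grip_force: 5.9
```

jog_arm([
  {"tx":0,"ty":0,"tz":0,"wx":0,"wy":0,"wz":0,"gripper":0},
  {"tx":0,"ty":0,"tz":0,"wx":0,"wy":0,"wz":0,"gripper":0},
  {"tx":0,"ty":0,"tz":0,"wx":0,"wy":0,"wz":0,"gripper":0},
  {"tx":0,"ty":0,"tz":0,"wx":0,"wy":0,"wz":0,"gripper":0},
  {"tx":0,"ty":0,"tz":0,"wx":0,"wy":0,"wz":0,"gripper":0},
], grip_force=25)

```text
time: 13.22
position: [0.4239, -0.3105, -0.0018]
tool_rot: [2.188, 2.253, 0.001]
ft_force: [-1.5, 0.3, 5.3]
grip_width: 0.153
grip_force: 25.0
```

```bash
sed -i 's/\.019\]/.041]/' h.py
python3 - <<'E'
from h import *
s=st(); print(s['position'].round(4),s['ft_force'],s['grip_width']*87,s['grip_force'],s['joint_positions'])
E
```

```text
[ 0.4239 -0.3105 -0.0018] [-1.50397139  0.27362503  5.32278079] 13.297563358148864 25.00280410051346 [ 9.77706429e-04  2.96169541e-01  6.56277944e-01  1.99175859e+00
 -2.25636570e-01  9.24034392e-01  8.02200871e-01]
```

jog_arm([
  {"tx":0,"ty":1,"tz":-10,"wx":0,"wy":0,"wz":0,"gripper":0},
  {"tx":0,"ty":2.5,"tz":-21,"wx":0,"wy":0,"wz":0,"gripper":0},
  {"tx":0,"ty":4.5,"tz":-31,"wx":0,"wy":0,"wz":0,"gripper":0},
  {"tx":0,"ty":7,"tz":-42,"wx":0,"wy":0,"wz":0,"gripper":0},
  {"tx":0,"ty":9.4,"tz":-52.4,"wx":0,"wy":0,"wz":0,"gripper":0},
])

```text
time: 13.63
position: [0.4325, -0.3102, 0.0491]
tool_rot: [2.189, 2.253, -0.002]
ft_force: [4.1, -4.0, -13.3]
grip_width: 0.153
grip_force: 25.0
```

jog_arm([
  {"tx":0,"ty":2.5,"tz":-9,"wx":0,"wy":0,"wz":0,"gripper":0},
  {"tx":0,"ty":6,"tz":-19,"wx":0,"wy":0,"wz":0,"gripper":0},
  {"tx":0,"ty":10,"tz":-29,"wx":0,"wy":0,"wz":0,"gripper":0},
  {"tx":0,"ty":13.5,"tz":-38,"wx":0,"wy":0,"wz":0,"gripper":0},
  {"tx":0,"ty":17,"tz":-47,"wx":0,"wy":0,"wz":0,"gripper":0},
])

```text
time: 14.05
position: [0.449, -0.3095, 0.0968]
tool_rot: [-2.189, -2.252, 0.002]
ft_force: [0.6, -4.4, -11.0]
grip_width: 0.152
grip_force: 25.0
```

jog_arm([
  {"tx":0,"ty":0,"tz":0,"wx":0,"wy":0,"wz":0,"gripper":0},
  {"tx":0,"ty":0,"tz":0,"wx":0,"wy":0,"wz":0,"gripper":0},
  {"tx":0,"ty":0,"tz":0,"wx":0,"wy":0,"wz":0,"gripper":0},
  {"tx":0,"ty":0,"tz":0,"wx":0,"wy":0,"wz":0,"gripper":0},
  {"tx":0,"ty":0,"tz":0,"wx":0,"wy":0,"wz":0,"gripper":0},
])

```text
time: 14.47
position: [0.45, -0.3095, 0.0985]
tool_rot: [2.189, 2.253, 0.002]
ft_force: [-4.5, -0.1, 6.7]
grip_width: 0.153
grip_force: 25.0
```

Run:
```python
from h import *
d=cam('side');s=st(); print(s['position'].round(4),s['ft_force'],s['grip_width']*87)
for k in vision.spot_in('side','spacer0_center'): print([round(x) for x in k['bbox']],round(k['conf'],2))
```

```text
[ 0.45   -0.3095  0.0985] [-4.27954993 -0.05065235  6.88054385] 13.072076821714315
```

jog_arm([
  {"tx":0,"ty":0,"tz":0,"wx":0,"wy":0,"wz":0,"gripper":0.45},
  {"tx":0,"ty":0,"tz":0,"wx":0,"wy":0,"wz":0,"gripper":0.45},
  {"tx":0,"ty":0,"tz":0,"wx":0,"wy":0,"wz":0,"gripper":0.45},
  {"tx":0,"ty":0,"tz":0,"wx":0,"wy":0,"wz":0,"gripper":0.45},
  {"tx":0,"ty":0,"tz":0,"wx":0,"wy":0,"wz":0,"gripper":0.45},
])

```text
time: 14.98
position: [0.4502, -0.3091, 0.0969]
tool_rot: [2.188, 2.254, 0.001]
ft_force: [0.1, 0.0, -0.1]
grip_width: 0.412
grip_force: 0.0
```

jog_arm([
  {"tx":0,"ty":0,"tz":-30,"wx":0,"wy":0,"wz":0,"gripper":0.45},
  {"tx":0,"ty":0,"tz":-60,"wx":0,"wy":0,"wz":0,"gripper":0.45},
  {"tx":0,"ty":0,"tz":-90,"wx":0,"wy":0,"wz":0,"gripper":0.45},
  {"tx":0,"ty":0,"tz":-120,"wx":0,"wy":0,"wz":0,"gripper":0.45},
  {"tx":0,"ty":0,"tz":-120,"wx":0,"wy":0,"wz":0,"gripper":0.45},
])

```text
time: 15.4
position: [0.4528, -0.3114, 0.223]
tool_rot: [2.182, 2.247, 0.006]
ft_force: [1.0, -0.2, 1.2]
grip_width: 0.448
grip_force: 0.0
```

Run:
```python
from h import *
s=st(); print(s['position'].round(4),s['ft_force'],s['grip_width']*87,s['joint_positions'].round(2))
r=Rt(.038)
g=np.array([.492,.1005,.095])
plan([([.492,-.10,.22],Rt(.8)),(tcp(g,r)+[0,0,.09],r),(tcp(g,r),r)])
```

```text
[ 0.4528 -0.3114  0.223 ] [ 1.02052256 -0.24706995  1.24705626] 39.00324086019403 [-0.09  0.09  0.69  1.7  -0.06  1.36  0.64]
t [105.1, 22.6, 1.3] w [0.005, -0.0, 0.4] -> [0.472, -0.206, 0.222]
t [105.6, -20.1, 1.3] w [0.005, -0.0, 0.4] -> [0.492, -0.1, 0.22]
--
t [71.9, -69.8, 38.0] w [-0.0, -0.0, 0.381] -> [0.492, 0.0, 0.182]
t [40.8, -91.6, 38.0] w [-0.0, -0.0, 0.381] -> [0.492, 0.101, 0.144]
--
t [-0.0, 0.0, 90.0] w [-0.0, 0.0, -0.0] -> [0.492, 0.1, 0.054]
--
```

jog_arm([
  {"tx":105,"ty":22.6,"tz":1.3,"wx":0.005,"wy":0,"wz":0.4,"gripper":0.5},
  {"tx":105,"ty":22.6,"tz":1.3,"wx":0.005,"wy":0,"wz":0.4,"gripper":0.5},
  {"tx":105,"ty":22.6,"tz":1.3,"wx":0.005,"wy":0,"wz":0.4,"gripper":0.5},
  {"tx":105,"ty":22.6,"tz":1.3,"wx":0.005,"wy":0,"wz":0.4,"gripper":0.5},
  {"tx":105,"ty":22.6,"tz":1.3,"wx":0.005,"wy":0,"wz":0.4,"gripper":0.5},
])

```text
time: 15.82
position: [0.4703, -0.2003, 0.2151]
tool_rot: [-2.586, -1.776, 0.005]
ft_force: [-0.5, 0.5, -0.9]
grip_width: 0.498
grip_force: 0.0
```

jog_arm([
  {"tx":105.6,"ty":-20,"tz":1.3,"wx":0.005,"wy":0,"wz":0.4,"gripper":0.5},
  {"tx":105.6,"ty":-20,"tz":1.3,"wx":0.005,"wy":0,"wz":0.4,"gripper":0.5},
  {"tx":105.6,"ty":-20,"tz":1.3,"wx":0.005,"wy":0,"wz":0.4,"gripper":0.5},
  {"tx":105.6,"ty":-20,"tz":1.3,"wx":0.005,"wy":0,"wz":0.4,"gripper":0.5},
  {"tx":105.6,"ty":-20,"tz":1.3,"wx":0.005,"wy":0,"wz":0.4,"gripper":0.5},
])

```text
time: 16.23
position: [0.4893, -0.0971, 0.2138]
tool_rot: [-2.885, -1.226, 0.012]
ft_force: [-1.3, 0.5, -0.7]
grip_width: 0.499
grip_force: 0.0
```

jog_arm([
  {"tx":72,"ty":-70,"tz":38,"wx":0,"wy":0,"wz":0.381,"gripper":0.5},
  {"tx":72,"ty":-70,"tz":38,"wx":0,"wy":0,"wz":0.381,"gripper":0.5},
  {"tx":72,"ty":-70,"tz":38,"wx":0,"wy":0,"wz":0.381,"gripper":0.5},
  {"tx":72,"ty":-70,"tz":38,"wx":0,"wy":0,"wz":0.381,"gripper":0.5},
  {"tx":72,"ty":-70,"tz":38,"wx":0,"wy":0,"wz":0.381,"gripper":0.5},
])

```text
time: 16.65
position: [0.4882, 0.0017, 0.1757]
tool_rot: [-3.067, -0.657, 0.015]
ft_force: [-0.9, -0.8, -0.3]
grip_width: 0.497
grip_force: 0.0
```

jog_arm([
  {"tx":41,"ty":-91.6,"tz":38,"wx":0,"wy":0,"wz":0.381,"gripper":0.5},
  {"tx":41,"ty":-91.6,"tz":38,"wx":0,"wy":0,"wz":0.381,"gripper":0.5},
  {"tx":41,"ty":-91.6,"tz":38,"wx":0,"wy":0,"wz":0.381,"gripper":0.5},
  {"tx":41,"ty":-91.6,"tz":38,"wx":0,"wy":0,"wz":0.381,"gripper":0.5},
  {"tx":41,"ty":-91.6,"tz":38,"wx":0,"wy":0,"wz":0.381,"gripper":0.5},
])

```text
time: 17.07
position: [0.4889, 0.1014, 0.1386]
tool_rot: [-3.139, -0.064, 0.015]
ft_force: [0.8, -1.3, 0.9]
grip_width: 0.499
grip_force: 0.0
```

Run:
```python
from h import *
d=cam('side','side7.png');t=cam('top','top7.png')
s=st(); print(s['position'].round(4),s['ft_force'],s['grip_width']*87,s['joint_positions'].round(2))
r=Rt(.038);g=np.array([.492,.1005,.095])
plan([(tcp(g,r),r)])
b=cv2.resize(d['color'][175:295,255:425],None,fx=3.,fy=3.,interpolation=cv2.INTER_CUBIC)
a=cv2.resize(t['color'][145:265,380:450],None,fx=3.,fy=3.,interpolation=cv2.INTER_CUBIC)
cv2.imwrite('pics/c7.png',np.hstack([a,b]))
```

```text
[0.4896 0.0997 0.1396] [-0.4116545   0.61600393 -0.44592793] 43.467986611388476 [-0.53  0.04  0.29  1.9  -0.02  1.21 -1.77]
t [3.1, -0.4, 85.5] w [-0.003, 0.008, -0.001] -> [0.492, 0.1, 0.054]
--
```

View pics/c7.png

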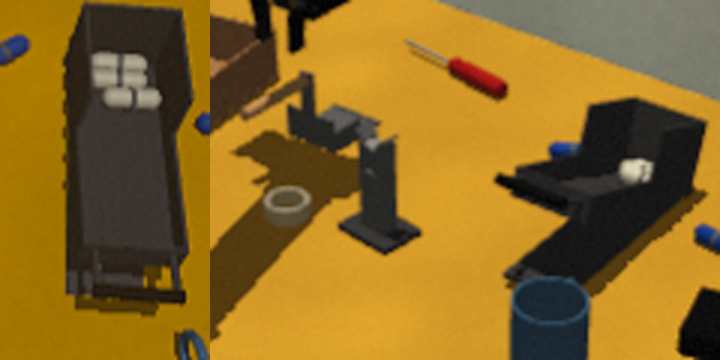

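Run:
```python
from h import *
d=cam('side');t=cam('top')
T=lambda x,y:(380+x/3,145+y/3); S=lambda x,y:(255+(x-210)/3,175+y/3)
L=tri(t,T(97,288),d,S(498,180)); Rr=tri(t,T(185,296),d,S(575,207)); print(L,Rr)
W1=tri(t,T(84,3),d,S(637,98)); W2=tri(t,T(187,11),d,S(706,124)); print('low wall top corners',W1,W2)
for s in [(120,63),(120,77),(132,97)]:
    print(at(t,*T(*s),.03))
```

```text
(array([ 0.45065169, -0.26801146,  0.13083515]), np.float64(0.003226156530646345)) (array([ 0.45777725, -0.3561202 ,  0.12678369]), np.float64(0.009889648037265577))
low wall top corners (array([ 0.74860245, -0.24914217,  0.09225263]), np.float64(0.0031824378529592486)) (array([ 0.74728553, -0.35046221,  0.09525676]), np.float64(0.004502276178691842))
[ 0.70810718 -0.30345509  0.03      ]
[ 0.69249546 -0.30431407  0.03      ]
[ 0.67175944 -0.31819181  0.03      ]
```

jog_arm([
  {"tx":3,"ty":0,"tz":17,"wx":0,"wy":0.008,"wz":0,"gripper":0.5},
  {"tx":3,"ty":0,"tz":34,"wx":0,"wy":0.008,"wz":0,"gripper":0.5},
  {"tx":3,"ty":0,"tz":52,"wx":0,"wy":0.008,"wz":0,"gripper":0.5},
  {"tx":3,"ty":0,"tz":70,"wx":0,"wy":0.008,"wz":0,"gripper":0.5},
  {"tx":3,"ty":0,"tz":85,"wx":0,"wy":0.008,"wz":0,"gripper":0.5},
])

```text
time: 17.68
position: [0.4911, 0.1015, 0.0535]
tool_rot: [-3.137, -0.058, 0.0]
ft_force: [-0.9, -0.0, 0.0]
grip_width: 0.499
grip_force: 0.0
```

jog_arm([
  {"tx":0,"ty":0,"tz":0,"wx":0,"wy":0,"wz":0,"gripper":0},
  {"tx":0,"ty":0,"tz":0,"wx":0,"wy":0,"wz":0,"gripper":0},
  {"tx":0,"ty":0,"tz":0,"wx":0,"wy":0,"wz":0,"gripper":0},
  {"tx":0,"ty":0,"tz":0,"wx":0,"wy":0,"wz":0,"gripper":0},
  {"tx":0,"ty":0,"tz":0,"wx":0,"wy":0,"wz":0,"gripper":0},
], grip_force=15)

```text
time: 18.1
position: [0.4917, 0.1032, 0.0552]
tool_rot: [-3.137, -0.059, -0.002]
ft_force: [-0.3, -0.4, 1.4]
grip_width: 0.204
grip_force: 0.3
```

jog_arm([
  {"tx":0,"ty":0,"tz":0,"wx":0,"wy":0,"wz":0,"gripper":0},
  {"tx":0,"ty":0,"tz":0,"wx":0,"wy":0,"wz":0,"gripper":0},
  {"tx":0,"ty":0,"tz":0,"wx":0,"wy":0,"wz":0,"gripper":0},
  {"tx":0,"ty":0,"tz":0,"wx":0,"wy":0,"wz":0,"gripper":0},
  {"tx":0,"ty":0,"tz":0,"wx":0,"wy":0,"wz":0,"gripper":0},
], grip_force=45)

```text
time: 18.52
position: [0.4912, 0.1032, 0.0548]
tool_rot: [-3.137, -0.059, 0.0]
ft_force: [-2.1, -1.5, 5.6]
grip_width: 0.168
grip_force: 44.8
```

Run:
```python
from h import *
s=st(); print(s['position'].round(4),R.from_rotvec(s['tool_rot']).as_matrix().round(3).tolist(),s['ft_force'],s['grip_width']*87,s['joint_positions'].round(2),s['grip_force'])
```

```text
[0.4912 0.1032 0.0548] [[0.999, 0.038, -0.0], [0.038, -0.999, 0.004], [-0.0, -0.004, -1.0]] [-2.10096245 -1.45630418  5.62973995] 14.590541831320483 [-0.52  0.13  0.28  1.99 -0.05  1.02 -1.75] 44.77937042713165
```

jog_arm([
  {"tx":0,"ty":0,"tz":0,"wx":0,"wy":0,"wz":0,"gripper":0},
  {"tx":0,"ty":0,"tz":0,"wx":0,"wy":0,"wz":0,"gripper":0},
  {"tx":0,"ty":0,"tz":-10,"wx":0,"wy":0,"wz":0,"gripper":0},
  {"tx":0,"ty":0,"tz":-25,"wx":0,"wy":0,"wz":0,"gripper":0},
  {"tx":0,"ty":0,"tz":-40,"wx":0,"wy":0,"wz":0,"gripper":0},
], grip_force=60)

```text
time: 18.93
position: [0.4896, 0.1032, 0.0938]
tool_rot: [-3.138, -0.06, 0.005]
ft_force: [0.3, -0.4, -2.4]
grip_width: 0.166
grip_force: 59.8
```

jog_arm([
  {"tx":0,"ty":0,"tz":-25,"wx":0,"wy":0,"wz":0,"gripper":0},
  {"tx":0,"ty":0,"tz":-50,"wx":0,"wy":0,"wz":0,"gripper":0},
  {"tx":0,"ty":0,"tz":-75,"wx":0,"wy":0,"wz":0,"gripper":0},
  {"tx":0,"ty":0,"tz":-100,"wx":0,"wy":0,"wz":0,"gripper":0},
  {"tx":0,"ty":0,"tz":-120,"wx":0,"wy":0,"wz":0,"gripper":0},
])

```text
time: 19.35
position: [0.4907, 0.103, 0.2159]
tool_rot: [-3.136, -0.06, 0.0]
ft_force: [0.8, 0.2, -2.1]
grip_width: 0.169
grip_force: 59.8
```

```bash
cat >> h.py <<'E'
LIP=np.array([.136,0,.0548]); BACK=np.array([.041,0,.0548])
def sc(pt,heading,pitch,ref=LIP):
    """TCP and R so that scoop point ref is at world pt"""
    r=Rt(heading,pitch); return np.array(pt)-r.apply(ref), r
TH=.33;PIV=np.array([.719,-.2998,.010]);HD=.035
def trw(x,y,z,th=TH):
    x-=.006; z+=.002
    return PIV+R.from_euler('z',HD).apply([x*np.cos(th)+z*np.sin(th),y,-x*np.sin(th)+z*np.cos(th)])
E
python3 - <<'E'
from h import *
d=cam('side');t=cam('top')
s=st(); p=s['position'];r=R.from_rotvec(s['tool_rot']);print(p.round(4),s['ft_force'],s['torque'],s['grip_width']*87,s['joint_positions'].round(2),s['grip_force'])
k=4.
def crop(d,u0,v0,w,h):
    c=cv2.resize(d['color'][v0:v0+h,u0:u0+w],None,fx=k,fy=k,interpolation=cv2.INTER_CUBIC); c=cv2.convertScaleAbs(c,alpha=1.8)
    for q in ([.136,.04,.0548],[.136,-.04,.0548],[.041,.04,.0548],[.041,-.04,.0548],[-.074,0,-.0402]):
        q=(px(d,p+r.apply(q))-[u0,v0]+.5)*k; cv2.circle(c,tuple(int(x) for x in q),3,(0,0,255),-1)
    return c
u,v=[int(x) for x in px(d,p)]; u2,v2=[int(x) for x in px(t,p)]
cv2.imwrite('pics/c8.png',np.hstack([crop(d,u-40,v-60,95,100),crop(t,u2-50,v2-60,95,100)]))
plan([([.52,-.08,.21],Rt(.035,0)),sc(trw(-.125,-.004,.07),HD,.34),sc(trw(-.125,-.004,.002),HD,.34)])
E
```

```text
[0.4928 0.1035 0.2177] [-0.05876756 -0.440955   -1.8511235 ] [-0.02273529  0.25174823 -0.02541854] 14.005400113476883 [-0.54 -0.01  0.28  1.79 -0.    1.35 -1.79] 59.75677013397217
t [20.2, 184.5, 6.6] w [-0.006, -0.005, 0.003] -> [0.52, -0.08, 0.21]
--
t [-9.7, 115.3, -3.8] w [-0.0, -0.17, -0.0] -> [0.514, -0.196, 0.214]
t [-10.2, 115.3, -2.1] w [-0.0, -0.17, -0.0] -> [0.509, -0.311, 0.218]
--
t [0.7, 0.0, 68.0] w [-0.0, 0.0, -0.0] -> [0.487, -0.312, 0.153]
--
```

View pics/c8.png

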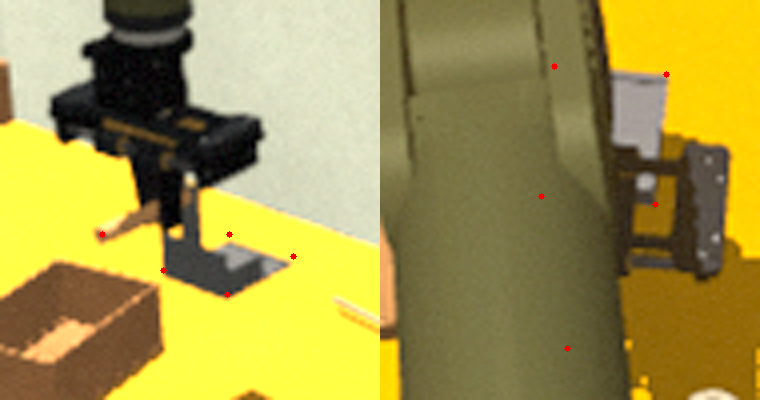

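jog_arm([
  {"tx":20,"ty":92,"tz":3,"wx":0,"wy":0,"wz":0,"gripper":0},
  {"tx":20,"ty":125,"tz":6.6,"wx":0,"wy":0,"wz":0,"gripper":0},
  {"tx":20,"ty":155,"tz":6.6,"wx":0,"wy":0,"wz":0,"gripper":0},
  {"tx":20,"ty":184,"tz":6.6,"wx":0,"wy":0,"wz":0,"gripper":0},
  {"tx":20,"ty":184,"tz":6.6,"wx":0,"wy":0,"wz":0,"gripper":0},
])

```text
time: 19.87
position: [0.5161, -0.0873, 0.2051]
tool_rot: [-3.141, -0.048, 0.005]
ft_force: [-0.1, -1.0, -2.0]
grip_width: 0.161
grip_force: 59.7
```

jog_arm([
  {"tx":-9.7,"ty":29,"tz":-4,"wx":0,"wy":-0.04,"wz":0,"gripper":0},
  {"tx":-9.7,"ty":58,"tz":-4,"wx":0,"wy":-0.08,"wz":0,"gripper":0},
  {"tx":-9.7,"ty":87,"tz":-4,"wx":0,"wy":-0.12,"wz":0,"gripper":0},
  {"tx":-9.7,"ty":115,"tz":-4,"wx":0,"wy":-0.17,"wz":0,"gripper":0},
  {"tx":-9.7,"ty":115,"tz":-4,"wx":0,"wy":-0.17,"wz":0,"gripper":0},
])

```text
time: 20.28
position: [0.5111, -0.202, 0.2071]
tool_rot: [3.124, 0.048, -0.279]
ft_force: [-0.4, -0.7, -2.7]
grip_width: 0.168
grip_force: 59.7
```

jog_arm([
  {"tx":-10,"ty":29,"tz":-2,"wx":0,"wy":-0.04,"wz":0,"gripper":0},
  {"tx":-10,"ty":58,"tz":-2,"wx":0,"wy":-0.08,"wz":0,"gripper":0},
  {"tx":-10,"ty":87,"tz":-2,"wx":0,"wy":-0.12,"wz":0,"gripper":0},
  {"tx":-10,"ty":115,"tz":-2,"wx":0,"wy":-0.17,"wz":0,"gripper":0},
  {"tx":-10,"ty":115,"tz":-2,"wx":0,"wy":-0.17,"wz":0,"gripper":0},
])

```text
time: 20.7
position: [0.5056, -0.316, 0.2086]
tool_rot: [3.088, 0.051, -0.546]
ft_force: [-1.1, 0.8, -2.6]
grip_width: 0.166
grip_force: 59.7
```

Run:
```python
from h import *
d=cam('side');t=cam('top')
s=st(); p=s['position'];r=R.from_rotvec(s['tool_rot']);print(p.round(4),r.as_matrix().round(3)[:,0],s['ft_force'],s['joint_positions'].round(2))
k=4.
def crop(d,u0,v0,w,h):
    c=cv2.resize(d['color'][v0:v0+h,u0:u0+w],None,fx=k,fy=k,interpolation=cv2.INTER_CUBIC); c=cv2.convertScaleAbs(c,alpha=1.8)
    def dot(P,col):
        q=(px(d,P)-[u0,v0]+.5)*k; cv2.circle(c,tuple(int(x) for x in q),2,col,-1)
    for q in ([.136,.04,.0548],[.136,-.04,.0548],[.041,.04,.0548],[.041,-.04,.0548]): dot(p+r.apply(q),(0,0,255))
    for q in ((0,.046,0),(0,-.046,0),(-.24,.046,0),(-.24,-.046,0),(0,.046,.09),(0,-.046,.09),(-.289,-.042,.024),(-.289,.042,.024)): dot(trw(*q),(0,255,0))
    return c
cv2.imwrite('pics/c9.png',np.hstack([crop(d,335,185,100,100),crop(t,380,140,100,100)]))
plan([sc(trw(-.125,-.004,.002),HD,.34)])
```

```text
[ 0.5065 -0.3112  0.2105] [ 0.94   0.035 -0.338] [ 0.22528601  0.62106309 -2.32983044] [-0.01  0.5   0.62  1.32 -0.09  1.69 -0.94]
t [0.7, 0.3, 60.6] w [-0.004, 0.005, 0.002] -> [0.487, -0.312, 0.153]
--
```

View pics/c9.png

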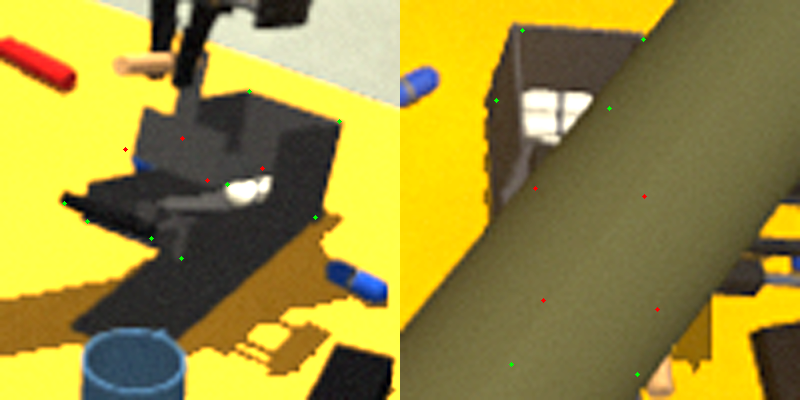

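jog_arm([
  {"tx":0.7,"ty":0,"tz":15,"wx":0,"wy":0,"wz":0,"gripper":0},
  {"tx":0.7,"ty":0,"tz":30,"wx":0,"wy":0,"wz":0,"gripper":0},
  {"tx":0.7,"ty":0,"tz":42,"wx":0,"wy":0,"wz":0,"gripper":0},
  {"tx":0.7,"ty":0,"tz":50,"wx":0,"wy":0,"wz":0,"gripper":0},
  {"tx":0.7,"ty":0,"tz":53,"wx":0,"wy":0,"wz":0,"gripper":0},
])

```text
time: 21.22
position: [0.4894, -0.3098, 0.162]
tool_rot: [3.095, 0.061, -0.534]
ft_force: [-0.6, 0.9, -2.8]
grip_width: 0.169
grip_force: 59.8
```

jog_arm([
  {"tx":0,"ty":0,"tz":1,"wx":0,"wy":0,"wz":0,"gripper":0},
  {"tx":0,"ty":0,"tz":2,"wx":0,"wy":0,"wz":0,"gripper":0},
  {"tx":0,"ty":0,"tz":3,"wx":0,"wy":0,"wz":0,"gripper":0},
  {"tx":0,"ty":0,"tz":3,"wx":0,"wy":0,"wz":0,"gripper":0},
  {"tx":0,"ty":0,"tz":3,"wx":0,"wy":0,"wz":0,"gripper":0},
])

```text
time: 21.63
position: [0.4896, -0.3112, 0.1607]
tool_rot: [3.093, 0.06, -0.532]
ft_force: [-1.2, 1.5, -1.5]
grip_width: 0.17
grip_force: 59.8
```

jog_arm([
  {"tx":0,"ty":0,"tz":1,"wx":0,"wy":0,"wz":0,"gripper":0},
  {"tx":0,"ty":0,"tz":2,"wx":0,"wy":0,"wz":0,"gripper":0},
  {"tx":0,"ty":0,"tz":3,"wx":0,"wy":0,"wz":0,"gripper":0},
  {"tx":0,"ty":0,"tz":3,"wx":0,"wy":0,"wz":0,"gripper":0},
  {"tx":0,"ty":0,"tz":3,"wx":0,"wy":0,"wz":0,"gripper":0},
])

```text
time: 22.05
position: [0.4884, -0.3114, 0.1574]
tool_rot: [3.093, 0.06, -0.532]
ft_force: [0.5, 2.1, -3.3]
grip_width: 0.168
grip_force: 59.8
```

Run:
```python
from h import *
s=st(); p=s['position'];r=R.from_rotvec(s['tool_rot']);print(p.round(4),r.as_matrix().round(3)[:,0],s['ft_force'],s['torque'],s['joint_positions'].round(2))
L=p+r.apply(LIP); print(L, trw(-.125,-.004,0))
```

```text
[ 0.4884 -0.3114  0.1574] [ 0.942  0.037 -0.334] [ 0.50954548  2.13869811 -3.30426177] [ 0.47412689 -0.51261421  0.08282344] [-0.02  0.49  0.62  1.44 -0.09  1.57 -0.94]
[ 0.59823666 -0.30682408  0.06030332] [ 0.59593201 -0.30811159  0.05434172]
```

jog_arm([
  {"tx":0,"ty":-2,"tz":-3,"wx":0,"wy":0,"wz":0,"gripper":0},
  {"tx":0,"ty":-4,"tz":-3,"wx":0,"wy":0,"wz":0,"gripper":0},
  {"tx":0,"ty":-4,"tz":-3,"wx":0,"wy":0,"wz":0,"gripper":0},
  {"tx":0,"ty":-4,"tz":-3,"wx":0,"wy":0,"wz":0,"gripper":0},
  {"tx":0,"ty":-4,"tz":-3,"wx":0,"wy":0,"wz":0,"gripper":0},
])

```text
time: 22.47
position: [0.4889, -0.3078, 0.1605]
tool_rot: [3.092, 0.059, -0.532]
ft_force: [0.3, 0.2, -2.6]
grip_width: 0.168
grip_force: 59.8
```

```bash
cat > rep.py <<'E'
from h import *
s=st(); p=s['position'];r=R.from_rotvec(s['tool_rot']);L=p+r.apply(LIP)
q=R.from_euler('zy',[HD,TH]).inv().apply(L-PIV)+[.006,0,-.002]
print('lip in tray mm',(q*1000).round(1),'rpy',(r*R.from_euler('x',np.pi)).as_euler('zyx').round(3),'F',s['ft_force'].round(1),'T',s['torque'].round(2),'w',(s['grip_width']*87).round(1),s['joint_positions'].round(2))
E
python3 rep.py
```

```text
Traceback (most recent call last):
  File "rep.py", line 4, in <module>
    print('lip in tray mm',(q*1000).round(1),'rpy',(r*R.from_euler('x',np.pi)).as_euler('zyx').round(3),'F',s['ft_force'].round(1),'T',s['torque'].round(2),'w',(s['grip_width']*87).round(1),s['joint_positions'].round(2))
                                                                                                                                                                ^^^^^^^^^^^^^^^^^^^^^^^^^^
AttributeError: 'float' object has no attribute 'round'
```

jog_arm([
  {"tx":0,"ty":0,"tz":1,"wx":0,"wy":0,"wz":0,"gripper":0},
  {"tx":0,"ty":0,"tz":2,"wx":0,"wy":0,"wz":0,"gripper":0},
  {"tx":0,"ty":0,"tz":3,"wx":0,"wy":0,"wz":0,"gripper":0},
  {"tx":0,"ty":0,"tz":4,"wx":0,"wy":0,"wz":0,"gripper":0},
  {"tx":0,"ty":0,"tz":4,"wx":0,"wy":0,"wz":0,"gripper":0},
])

```text
time: 22.88
position: [0.4875, -0.3075, 0.1564]
tool_rot: [3.093, 0.059, -0.533]
ft_force: [0.0, -0.5, -1.9]
grip_width: 0.164
grip_force: 59.8
```

```bash
sed -i "s/'zy',/'ZY',/; s/'zyx'/'ZYX'/; s/(s\['grip_width'\]\*87).round(1)/round(s['grip_width']*87,1)/" rep.py; python3 rep.py
```

```text
lip in tray mm [-125.2    1.1    5.1] rpy [0.039 0.341 0.004] F [ 0.  -0.5 -1.9] T [-0.01 -0.35 -0.02] w 14.2 [-0.02  0.49  0.62  1.45 -0.09  1.57 -0.95]
```

jog_arm([
  {"tx":0,"ty":0,"tz":1,"wx":0,"wy":0,"wz":0,"gripper":0},
  {"tx":0,"ty":0,"tz":2,"wx":0,"wy":0,"wz":0,"gripper":0},
  {"tx":0,"ty":0,"tz":3,"wx":0,"wy":0,"wz":0,"gripper":0},
  {"tx":0,"ty":0,"tz":3,"wx":0,"wy":0,"wz":0,"gripper":0},
  {"tx":0,"ty":0,"tz":3,"wx":0,"wy":0,"wz":0,"gripper":0},
])

```text
time: 23.3
position: [0.4869, -0.3074, 0.1539]
tool_rot: [3.093, 0.06, -0.532]
ft_force: [-0.3, 0.6, -0.5]
grip_width: 0.163
grip_force: 59.8
```

```bash
python3 rep.py
```

```text
lip in tray mm [-125.     1.2    2.7] rpy [0.039 0.341 0.004] F [-0.3  0.6 -0.5] T [ 0.04 -0.28 -0.  ] w 14.2 [-0.02  0.49  0.62  1.45 -0.09  1.57 -0.95]
```

jog_arm([
  {"tx":0,"ty":0,"tz":1,"wx":0,"wy":0,"wz":0,"gripper":0},
  {"tx":0,"ty":0.5,"tz":1.5,"wx":0,"wy":0,"wz":0,"gripper":0},
  {"tx":0,"ty":1,"tz":2,"wx":0,"wy":0,"wz":0,"gripper":0},
  {"tx":0,"ty":1,"tz":2,"wx":0,"wy":0,"wz":0,"gripper":0},
  {"tx":0,"ty":1,"tz":2,"wx":0,"wy":0,"wz":0,"gripper":0},
])

```text
time: 23.72
position: [0.4866, -0.308, 0.1532]
tool_rot: [3.094, 0.06, -0.531]
ft_force: [-1.0, 2.2, 4.7]
grip_width: 0.17
grip_force: 59.8
```

```bash
python3 rep.py
```

```text
lip in tray mm [-124.9    0.7    2. ] rpy [0.04  0.34  0.005] F [-1.   2.2  4.7] T [ 0.44  0.17 -0.16] w 14.8 [-0.02  0.49  0.62  1.45 -0.09  1.56 -0.94]
```

jog_arm([
  {"tx":8,"ty":0,"tz":-1,"wx":0,"wy":0,"wz":0,"gripper":0},
  {"tx":18,"ty":0,"tz":-1,"wx":0,"wy":0,"wz":0,"gripper":0},
  {"tx":28,"ty":0,"tz":-1,"wx":0,"wy":0,"wz":0,"gripper":0},
  {"tx":38,"ty":0,"tz":-1,"wx":0,"wy":0,"wz":0,"gripper":0},
  {"tx":46,"ty":0,"tz":-1,"wx":0,"wy":0,"wz":0,"gripper":0},
])

```text
time: 24.13
position: [0.531, -0.307, 0.1374]
tool_rot: [3.092, 0.06, -0.533]
ft_force: [-1.4, -0.7, 5.6]
grip_width: 0.167
grip_force: 59.8
```

```bash
python3 rep.py
```

```text
lip in tray mm [-77.9   0.    1.2] rpy [0.039 0.341 0.003] F [-1.4 -0.7  5.6] T [-0.08  0.56 -0.  ] w 14.5 [-0.    0.59  0.6   1.35 -0.13  1.58 -0.96]
```

jog_arm([
  {"tx":7,"ty":0,"tz":-0.5,"wx":0,"wy":0,"wz":0,"gripper":0},
  {"tx":14,"ty":0,"tz":-0.5,"wx":0,"wy":0,"wz":0,"gripper":0},
  {"tx":21,"ty":0,"tz":-0.5,"wx":0,"wy":0,"wz":0,"gripper":0},
  {"tx":28,"ty":0,"tz":-0.5,"wx":0,"wy":0,"wz":0,"gripper":0},
  {"tx":35,"ty":0,"tz":-0.5,"wx":0,"wy":0,"wz":0,"gripper":0},
])

```text
time: 24.55
position: [0.5635, -0.3056, 0.1259]
tool_rot: [3.093, 0.059, -0.533]
ft_force: [-0.9, 0.0, 3.0]
grip_width: 0.161
grip_force: 59.8
```

```bash
python3 rep.py
```

```text
lip in tray mm [-43.4   0.3   0.9] rpy [0.039 0.341 0.004] F [-0.9  0.   3. ] T [-0.11  0.14 -0.01] w 14.0 [ 0.01  0.66  0.58  1.27 -0.16  1.6  -0.97]
```

jog_arm([
  {"tx":5,"ty":0,"tz":-0.5,"wx":0,"wy":0,"wz":0,"gripper":0},
  {"tx":10,"ty":0,"tz":-0.5,"wx":0,"wy":0,"wz":0,"gripper":0},
  {"tx":15,"ty":0,"tz":-0.5,"wx":0,"wy":0,"wz":0,"gripper":0},
  {"tx":20,"ty":0,"tz":-0.5,"wx":0,"wy":0,"wz":0,"gripper":0},
  {"tx":24,"ty":0,"tz":-0.5,"wx":0,"wy":0,"wz":0,"gripper":0},
])

```text
time: 24.97
position: [0.5861, -0.3044, 0.1181]
tool_rot: [3.093, 0.06, -0.533]
ft_force: [-0.6, -0.2, 0.0]
grip_width: 0.165
grip_force: 59.8
```

```bash
python3 rep.py
```

```text
lip in tray mm [-19.4   0.8   0.9] rpy [0.039 0.341 0.005] F [-0.6 -0.2  0. ] T [-0.04 -0.09 -0.04] w 14.4 [ 0.02  0.7   0.57  1.21 -0.18  1.61 -0.98]
```

jog_arm([
  {"tx":3,"ty":0,"tz":0,"wx":0,"wy":0,"wz":0,"gripper":0},
  {"tx":6,"ty":0,"tz":0,"wx":0,"wy":0,"wz":0,"gripper":0},
  {"tx":9,"ty":0,"tz":0,"wx":0,"wy":0,"wz":0,"gripper":0},
  {"tx":12,"ty":0,"tz":0,"wx":0,"wy":0,"wz":0,"gripper":0},
  {"tx":13,"ty":0,"tz":0,"wx":0,"wy":0,"wz":0,"gripper":0},
])

```text
time: 25.38
position: [0.5983, -0.3041, 0.114]
tool_rot: [3.093, 0.06, -0.532]
ft_force: [-1.5, 0.0, -0.5]
grip_width: 0.166
grip_force: 59.8
```

```bash
python3 rep.py
```

```text
lip in tray mm [-6.5  0.6  1. ] rpy [0.039 0.341 0.004] F [-1.5  0.  -0.5] T [-0.07  0.11 -0.03] w 14.4 [ 0.03  0.73  0.56  1.17 -0.19  1.62 -0.99]
```

jog_arm([
  {"tx":1,"ty":0,"tz":0,"wx":0,"wy":0,"wz":0,"gripper":0},
  {"tx":2,"ty":0,"tz":0,"wx":0,"wy":0,"wz":0,"gripper":0},
  {"tx":3,"ty":0,"tz":0,"wx":0,"wy":0,"wz":0,"gripper":0},
  {"tx":4,"ty":0,"tz":0,"wx":0,"wy":0,"wz":0,"gripper":0},
  {"tx":4,"ty":0,"tz":0,"wx":0,"wy":0,"wz":0,"gripper":0},
])

```text
time: 25.8
position: [0.6019, -0.304, 0.1128]
tool_rot: [3.093, 0.06, -0.532]
ft_force: [-0.7, 0.9, -1.0]
grip_width: 0.167
grip_force: 59.8
```

Run:
```python
exec(open('rep.py').read())
t=cam('top'); d=cam('side','side10.png')
b=cv2.resize(d['color'][200:270,340:420],None,fx=5,fy=5,interpolation=cv2.INTER_CUBIC)
a=cv2.resize(t['color'][140:210,390:470],None,fx=5,fy=5,interpolation=cv2.INTER_CUBIC)
cv2.imwrite('pics/c10.png',cv2.convertScaleAbs(np.hstack([a,b]),alpha=1.8))
```

```text
lip in tray mm [-2.8  0.6  1.1] rpy [0.039 0.341 0.004] F [-0.7  0.9 -1. ] T [-0.13 -0.07  0.  ] w 14.6 [ 0.03  0.74  0.56  1.16 -0.19  1.63 -0.99]
```

View pics/c10.png

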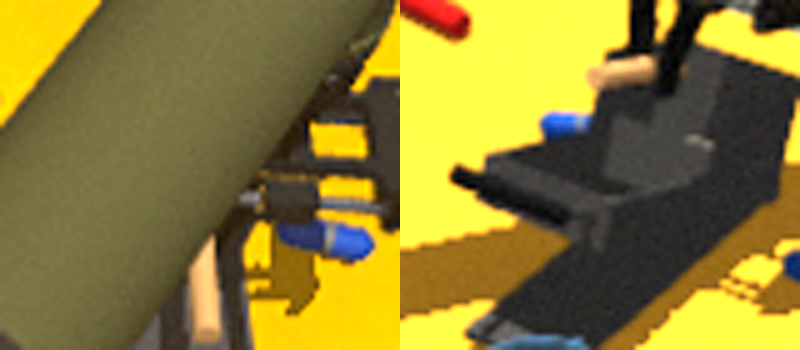

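jog_arm([
  {"tx":1,"ty":0,"tz":0,"wx":0,"wy":0,"wz":0,"gripper":0},
  {"tx":2,"ty":0,"tz":0,"wx":0,"wy":0,"wz":0,"gripper":0},
  {"tx":3,"ty":0,"tz":0,"wx":0,"wy":0,"wz":0,"gripper":0},
  {"tx":3,"ty":0,"tz":0,"wx":0,"wy":0,"wz":0,"gripper":0},
  {"tx":3,"ty":0,"tz":0,"wx":0,"wy":0,"wz":0,"gripper":0},
])

```text
time: 26.32
position: [0.6047, -0.3038, 0.1118]
tool_rot: [3.093, 0.06, -0.532]
ft_force: [-0.8, -0.7, -1.6]
grip_width: 0.174
grip_force: 59.8
```

Run:
```python
exec(open('rep.py').read())
B=p+r.apply(BACK)+[-.002,0,.002]
plan([sc(B,.039,.15,BACK),sc(B+[-.003,0,.006],.039,-.08,BACK),sc(B+[-.01,0,.07],.039,-.12,BACK),sc(B+[-.01,0,.16],.039,-.12,BACK)],p,r,amax=.3)
```

```text
lip in tray mm [0.3 0.7 1.1] rpy [0.039 0.341 0.004] F [-0.8 -0.7 -1.6] T [-0.01 -0.22  0.03] w 15.1 [ 0.03  0.74  0.56  1.15 -0.19  1.63 -0.99]
t [-12.2, -0.3, 7.5] w [-0.004, 0.191, 0.0] -> [0.591, -0.304, 0.109]
--
t [-15.3, -0.1, 5.3] w [0.0, 0.23, 0.0] -> [0.575, -0.305, 0.106]
--
t [-4.0, -0.3, -62.7] w [-0.0, 0.04, 0.0] -> [0.566, -0.305, 0.168]
--
t [10.8, 0.0, -89.4] w [0.0, 0.0, 0.0] -> [0.566, -0.305, 0.258]
--
```

jog_arm([
  {"tx":1,"ty":0,"tz":0,"wx":0,"wy":0,"wz":0,"gripper":0},
  {"tx":2,"ty":0,"tz":0,"wx":0,"wy":0,"wz":0,"gripper":0},
  {"tx":3,"ty":0,"tz":0,"wx":0,"wy":0,"wz":0,"gripper":0},
  {"tx":3,"ty":0,"tz":0,"wx":0,"wy":0,"wz":0,"gripper":0},
  {"tx":3,"ty":0,"tz":0,"wx":0,"wy":0,"wz":0,"gripper":0},
])

```text
time: 26.73
position: [0.6064, -0.3044, 0.112]
tool_rot: [3.092, 0.058, -0.535]
ft_force: [-4.8, -0.1, 5.0]
grip_width: 0.168
grip_force: 59.8
```

```bash
python3 rep.py
```

```text
lip in tray mm [ 1.6 -0.1  1.5] rpy [0.038 0.342 0.004] F [-4.8 -0.1  5. ] T [0.01 1.17 0.12] w 14.6 [ 0.04  0.75  0.56  1.15 -0.19  1.63 -0.99]
```

jog_arm([
  {"tx":-4,"ty":0,"tz":1,"wx":0,"wy":0.035,"wz":0,"gripper":0},
  {"tx":-6.5,"ty":0,"tz":3,"wx":0,"wy":0.075,"wz":0,"gripper":0},
  {"tx":-9,"ty":0,"tz":4.5,"wx":0,"wy":0.115,"wz":0,"gripper":0},
  {"tx":-11.5,"ty":0,"tz":6,"wx":0,"wy":0.155,"wz":0,"gripper":0},
  {"tx":-14,"ty":0,"tz":7,"wx":0,"wy":0.191,"wz":0,"gripper":0},
])

```text
time: 27.15
position: [0.5926, -0.3037, 0.1082]
tool_rot: [-3.131, -0.06, 0.23]
ft_force: [-0.1, -0.2, -2.7]
grip_width: 0.168
grip_force: 59.8
```

```bash
python3 rep.py
```

```text
lip in tray mm [-1.8  1.3 20.9] rpy [0.039 0.146 0.004] F [-0.1 -0.2 -2.7] T [-0.02  0.15  0.01] w 14.6 [ 0.01  0.56  0.57  1.4  -0.22  1.39 -0.95]
```

jog_arm([
  {"tx":-3,"ty":0,"tz":1,"wx":0,"wy":0.046,"wz":0,"gripper":0},
  {"tx":-6,"ty":0,"tz":2,"wx":0,"wy":0.092,"wz":0,"gripper":0},
  {"tx":-9,"ty":0,"tz":3,"wx":0,"wy":0.138,"wz":0,"gripper":0},
  {"tx":-12,"ty":0,"tz":4,"wx":0,"wy":0.184,"wz":0,"gripper":0},
  {"tx":-15,"ty":0,"tz":5,"wx":0,"wy":0.23,"wz":0,"gripper":0},
])

```text
time: 27.57
position: [0.5762, -0.3042, 0.1055]
tool_rot: [-3.132, -0.059, -0.129]
ft_force: [-0.4, 0.4, -4.3]
grip_width: 0.165
grip_force: 59.8
```

```bash
python3 rep.py
```

```text
lip in tray mm [-13.5   1.3  46.3] rpy [ 0.038 -0.082  0.004] F [-0.4  0.4 -4.3] T [-0.04  0.74 -0.  ] w 14.3 [ 0.01  0.36  0.57  1.65 -0.27  1.12 -0.88]
```

jog_arm([
  {"tx":-1,"ty":0,"tz":-12,"wx":0,"wy":0.01,"wz":0,"gripper":0},
  {"tx":-2,"ty":0,"tz":-24,"wx":0,"wy":0.02,"wz":0,"gripper":0},
  {"tx":-3,"ty":0,"tz":-36,"wx":0,"wy":0.03,"wz":0,"gripper":0},
  {"tx":-4,"ty":0,"tz":-48,"wx":0,"wy":0.04,"wz":0,"gripper":0},
  {"tx":-4,"ty":0,"tz":-62,"wx":0,"wy":0.04,"wz":0,"gripper":0},
])

```text
time: 27.98
position: [0.5674, -0.3058, 0.1696]
tool_rot: [-3.13, -0.059, -0.19]
ft_force: [-0.1, 0.5, -2.6]
grip_width: 0.169
grip_force: 59.8
```

jog_arm([
  {"tx":2,"ty":0,"tz":-18,"wx":0,"wy":0,"wz":0,"gripper":0},
  {"tx":4,"ty":0,"tz":-36,"wx":0,"wy":0,"wz":0,"gripper":0},
  {"tx":6,"ty":0,"tz":-54,"wx":0,"wy":0,"wz":0,"gripper":0},
  {"tx":8,"ty":0,"tz":-72,"wx":0,"wy":0,"wz":0,"gripper":0},
  {"tx":10,"ty":0,"tz":-90,"wx":0,"wy":0,"wz":0,"gripper":0},
])

```text
time: 28.4
position: [0.567, -0.3059, 0.2608]
tool_rot: [-3.13, -0.06, -0.19]
ft_force: [0.2, -0.1, -2.7]
grip_width: 0.169
grip_force: 59.8
```

Run:
```python
exec(open('rep.py').read())
d=cam('side','side11.png');t=cam('top','top11.png')
def white(d,box):
    u0,v0,u1,v1=box; c=d['color'][v0:v1,u0:u1].astype(int); m=(c.min(2)>110)&((c.max(2)-c.min(2))<60); ys,xs=np.nonzero(m); 
    return m.sum(), (xs.min()+u0,ys.min()+v0,xs.max()+u0,ys.max()+v0) if m.any() else None
for q in ([.136,.04,.0548],[.136,-.04,.0548],[.041,.04,.0548],[.041,-.04,.0548]): print(px(d,p+r.apply(q)).round(),px(t,p+r.apply(q)).round())
print('tray low px side',px(d,trw(-.03,0,.01)).round(),px(t,trw(-.03,0,.01)).round())
for n in('side','top'):
    for k in vision.spot_in(n,'spacer0_center'): print(n,[round(x) for x in k['bbox']],round(k['conf'],2))
print(white(d,(330,180,420,280)),white(t,(385,140,450,250)))
```

```text
lip in tray mm [-72.9  -0.2 196. ] rpy [ 0.038 -0.121  0.003] F [ 0.2 -0.1 -2.7] T [-0.06  0.54 -0.03] w 14.7 [-0.01  0.22  0.6   1.5  -0.2   1.36 -0.93]
[415. 187.] [452. 146.]
[395. 181.] [423. 144.]
[401. 201.] [451. 180.]
[380. 194.] [421. 178.]
tray low px side [399. 233.] [419. 171.]
side [349, 206, 417, 249] 0.45
side [231, 222, 250, 234] 0.17
top [144, 194, 165, 211] 0.26
(np.int64(256), (np.int64(351), np.int64(180), np.int64(419), np.int64(230))) (np.int64(119), (np.int64(411), np.int64(160), np.int64(448), np.int64(169)))
```

Run:
```python
import cv2,numpy as np
d=cv2.imread('pics/side11.png');t=cv2.imread('pics/top11.png')
b=cv2.resize(d[170:270,340:430],None,fx=4.4,fy=4.4,interpolation=cv2.INTER_CUBIC)
a=cv2.resize(t[130:230,385:475],None,fx=4.4,fy=4.4,interpolation=cv2.INTER_CUBIC)
cv2.imwrite('pics/c11.png',cv2.convertScaleAbs(np.hstack([a,b]),alpha=1.8))
```

```text
(no output)
```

View pics/c11.png

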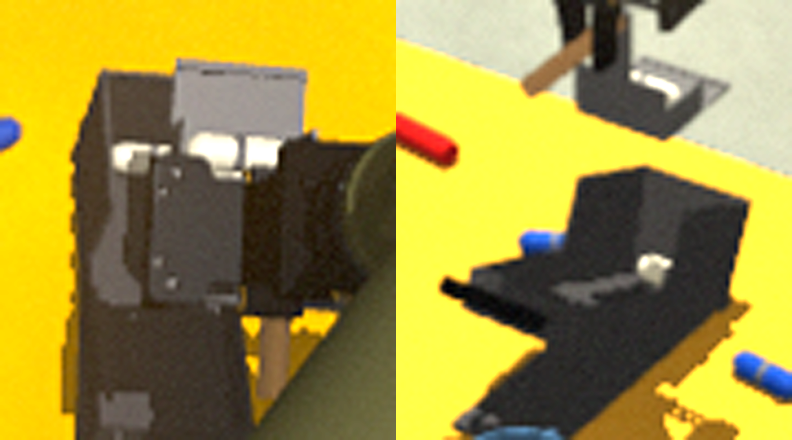

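```bash
cat >> h.py <<'E'
CAR=np.array([.5257,.297]);CY=.185
def carw(x,y,z): return np.array([*CAR,0])+R.from_euler('z',CY).apply([x,y,z])
E
python3 - <<'E'
from h import *
plan([([.53,-.10,.27],Rt(.85,-.15)),([.55,.10,.27],Rt(2.1,-.15)),sc(carw(.01,0,.19),CY+np.pi,-.15)],dmax=.15,amax=.5)
E
```

```text
t [-13.7, -103.6, -6.9] w [0.053, 0.013, -0.402] -> [0.548, -0.203, 0.264]
t [28.0, -100.9, -1.3] w [0.053, 0.013, -0.402] -> [0.53, -0.1, 0.27]
--
t [53.9, -39.0, 8.1] w [0.062, 0.0, -0.412] -> [0.537, -0.033, 0.27]
t [64.9, -13.6, 9.8] w [0.062, 0.0, -0.412] -> [0.543, 0.033, 0.27]
t [64.8, 14.1, 9.8] w [0.062, 0.0, -0.412] -> [0.55, 0.1, 0.27]
--
t [40.8, 74.1, 21.7] w [0.061, 0.0, -0.404] -> [0.592, 0.175, 0.255]
t [8.1, 85.3, 16.8] w [0.061, 0.0, -0.404] -> [0.634, 0.25, 0.239]
t [-26.2, 82.5, 11.6] w [0.061, 0.0, -0.404] -> [0.676, 0.325, 0.224]
--
```

jog_arm([
  {"tx":-2,"ty":-15,"tz":-1,"wx":0.008,"wy":0.002,"wz":-0.06,"gripper":0},
  {"tx":-5,"ty":-36,"tz":-2.5,"wx":0.018,"wy":0.004,"wz":-0.14,"gripper":0},
  {"tx":-8,"ty":-60,"tz":-4,"wx":0.031,"wy":0.008,"wz":-0.235,"gripper":0},
  {"tx":-11,"ty":-83,"tz":-5.5,"wx":0.042,"wy":0.01,"wz":-0.32,"gripper":0},
  {"tx":-13.7,"ty":-103.6,"tz":-6.9,"wx":0.053,"wy":0.013,"wz":-0.402,"gripper":0},
])

```text
time: 29.02
position: [0.5471, -0.2009, 0.2622]
tool_rot: [-3.021, -0.688, -0.199]
ft_force: [0.4, -0.2, -2.6]
grip_width: 0.168
grip_force: 59.8
```

jog_arm([
  {"tx":5.6,"ty":-20,"tz":0,"wx":0.01,"wy":0.003,"wz":-0.08,"gripper":0},
  {"tx":11,"ty":-40,"tz":-0.5,"wx":0.021,"wy":0.005,"wz":-0.16,"gripper":0},
  {"tx":17,"ty":-60,"tz":-1,"wx":0.032,"wy":0.008,"wz":-0.24,"gripper":0},
  {"tx":22,"ty":-81,"tz":-1,"wx":0.042,"wy":0.01,"wz":-0.32,"gripper":0},
  {"tx":28,"ty":-101,"tz":-1.3,"wx":0.053,"wy":0.013,"wz":-0.402,"gripper":0},
])

```text
time: 29.43
position: [0.5285, -0.0987, 0.268]
tool_rot: [-2.796, -1.27, -0.205]
ft_force: [0.1, 0.3, -2.8]
grip_width: 0.166
grip_force: 59.8
```

jog_arm([
  {"tx":11,"ty":-8,"tz":1.6,"wx":0.012,"wy":0,"wz":-0.082,"gripper":0},
  {"tx":22,"ty":-16,"tz":3.2,"wx":0.025,"wy":0,"wz":-0.165,"gripper":0},
  {"tx":32,"ty":-23,"tz":5,"wx":0.037,"wy":0,"wz":-0.247,"gripper":0},
  {"tx":43,"ty":-31,"tz":6.5,"wx":0.05,"wy":0,"wz":-0.33,"gripper":0},
  {"tx":54,"ty":-39,"tz":8,"wx":0.062,"wy":0,"wz":-0.412,"gripper":0},
])

```text
time: 29.85
position: [0.5359, -0.0327, 0.2681]
tool_rot: [-2.453, -1.806, -0.18]
ft_force: [0.9, 0.4, -3.4]
grip_width: 0.165
grip_force: 59.8
```

jog_arm([
  {"tx":13,"ty":-2.7,"tz":2,"wx":0.012,"wy":0,"wz":-0.082,"gripper":0},
  {"tx":26,"ty":-5.4,"tz":4,"wx":0.025,"wy":0,"wz":-0.165,"gripper":0},
  {"tx":39,"ty":-8,"tz":6,"wx":0.037,"wy":0,"wz":-0.247,"gripper":0},
  {"tx":52,"ty":-11,"tz":8,"wx":0.05,"wy":0,"wz":-0.33,"gripper":0},
  {"tx":65,"ty":-13.6,"tz":9.8,"wx":0.062,"wy":0,"wz":-0.412,"gripper":0},
])

```text
time: 30.27
position: [0.5428, 0.0341, 0.2681]
tool_rot: [-2.012, -2.258, -0.148]
ft_force: [0.0, -0.3, -3.4]
grip_width: 0.169
grip_force: 59.8
```

jog_arm([
  {"tx":13,"ty":2.8,"tz":2,"wx":0.012,"wy":0,"wz":-0.082,"gripper":0},
  {"tx":26,"ty":5.6,"tz":4,"wx":0.025,"wy":0,"wz":-0.165,"gripper":0},
  {"tx":39,"ty":8.5,"tz":6,"wx":0.037,"wy":0,"wz":-0.247,"gripper":0},
  {"tx":52,"ty":11,"tz":8,"wx":0.05,"wy":0,"wz":-0.33,"gripper":0},
  {"tx":65,"ty":14,"tz":9.8,"wx":0.062,"wy":0,"wz":-0.412,"gripper":0},
])

```text
time: 30.68
position: [0.5496, 0.1009, 0.2682]
tool_rot: [-1.494, -2.611, -0.11]
ft_force: [0.4, -0.4, -3.5]
grip_width: 0.166
grip_force: 59.8
```

Run:
```python
exec(open('rep.py').read()); print(p)
t=cam('top','top12.png')
for n in ('side','top'):
    if n=='side': cam('side','side12.png')
    for k in vision.spot_in(n,'carton')[:2]: print(n,[round(x) for x in k['bbox']],round(k['conf'],2))
def white(d,box):
    u0,v0,u1,v1=box; c=d['color'][v0:v1,u0:u1].astype(int); m=(c.min(2)>90)&((c.max(2)-c.min(2))<50); n,l,stt,cen=cv2.connectedComponentsWithStats(m.astype('uint8'))
    return [(x[:5]+[u0,v0,0,0,0]).tolist() for x in stt[1:] if x[4]>8]
print('tray whites',white(t,(395,150,450,240)))
plan([sc(carw(.01,0,.19),CY+np.pi,-.15)],dmax=.15,amax=.5)
```

```text
lip in tray mm [-278.   531.8  137.9] rpy [ 2.102e+00 -1.500e-01  2.000e-03] F [ 0.4 -0.4 -3.5] T [-0.46 -0.22 -0.01] w 14.5 [-0.33  0.15  0.23  1.53 -0.17  1.52  0.44]
[0.54958952 0.10092588 0.26816436]
side [222, 177, 280, 221] 0.66
top [195, 164, 248, 229] 0.7
tray whites [[411, 163, 18, 6, 93]]
t [41.1, 74.1, 21.1] w [0.061, -0.0, -0.405] -> [0.592, 0.175, 0.254]
t [8.3, 85.4, 16.2] w [0.061, -0.0, -0.405] -> [0.634, 0.25, 0.239]
t [-26.2, 82.5, 11.1] w [0.061, -0.0, -0.405] -> [0.676, 0.325, 0.224]
--
```

jog_arm([
  {"tx":8,"ty":15,"tz":4,"wx":0.012,"wy":0,"wz":-0.081,"gripper":0},
  {"tx":16,"ty":30,"tz":8,"wx":0.024,"wy":0,"wz":-0.162,"gripper":0},
  {"tx":25,"ty":45,"tz":12,"wx":0.037,"wy":0,"wz":-0.243,"gripper":0},
  {"tx":33,"ty":60,"tz":17,"wx":0.049,"wy":0,"wz":-0.324,"gripper":0},
  {"tx":41,"ty":74,"tz":21,"wx":0.061,"wy":0,"wz":-0.405,"gripper":0},
])

```text
time: 31.3
position: [0.5926, 0.1742, 0.2547]
tool_rot: [-0.935, -2.85, -0.069]
ft_force: [-0.7, -0.7, -2.7]
grip_width: 0.163
grip_force: 59.8
```

jog_arm([
  {"tx":2,"ty":17,"tz":3,"wx":0.012,"wy":0,"wz":-0.081,"gripper":0},
  {"tx":3,"ty":34,"tz":6,"wx":0.024,"wy":0,"wz":-0.162,"gripper":0},
  {"tx":5,"ty":51,"tz":10,"wx":0.037,"wy":0,"wz":-0.243,"gripper":0},
  {"tx":7,"ty":68,"tz":13,"wx":0.049,"wy":0,"wz":-0.324,"gripper":0},
  {"tx":8,"ty":85,"tz":16,"wx":0.061,"wy":0,"wz":-0.405,"gripper":0},
])

```text
time: 31.72
position: [0.6348, 0.2488, 0.2401]
tool_rot: [-0.335, -2.974, -0.024]
ft_force: [0.1, 0.2, -2.1]
grip_width: 0.164
grip_force: 59.8
```

jog_arm([
  {"tx":-5,"ty":17,"tz":2,"wx":0.012,"wy":0,"wz":-0.081,"gripper":0},
  {"tx":-10,"ty":33,"tz":4,"wx":0.024,"wy":0,"wz":-0.162,"gripper":0},
  {"tx":-16,"ty":50,"tz":7,"wx":0.037,"wy":0,"wz":-0.243,"gripper":0},
  {"tx":-21,"ty":66,"tz":9,"wx":0.049,"wy":0,"wz":-0.324,"gripper":0},
  {"tx":-26,"ty":82,"tz":11,"wx":0.061,"wy":0,"wz":-0.405,"gripper":0},
])

```text
time: 32.13
position: [0.6769, 0.3233, 0.2251]
tool_rot: [0.277, -2.98, 0.023]
ft_force: [0.5, -0.1, -3.2]
grip_width: 0.166
grip_force: 59.8
```

Run:
```python
exec(open('rep.py').read()); print(p,L)
plan([sc(carw(.02,0,.11),CY+np.pi,-.05),sc(carw(.02,0,.085),CY+np.pi,.32),sc(carw(.015,0,.08),CY+np.pi,.7),sc(carw(.015,0,.08),CY+np.pi,.95)],dmax=.15,amax=.5)
```

```text
lip in tray mm [-205.3  602.8  117.1] rpy [-2.956e+00 -1.490e-01  1.000e-03] F [ 0.5 -0.1 -3.2] T [ 0.14 -0.46 -0.01] w 14.5 [-0.46  0.68  0.01  0.9  -0.04  1.71  1.3 ]
[0.67685538 0.32328702 0.22512334] [0.5366636  0.29696403 0.19117624]
t [-15.1, 2.0, 65.7] w [-0.001, -0.099, 0.0] -> [0.682, 0.326, 0.158]
--
t [27.8, 0.0, -20.5] w [-0.0, -0.37, -0.0] -> [0.655, 0.321, 0.18]
--
t [36.3, 0.0, -43.4] w [0.0, -0.38, -0.0] -> [0.608, 0.312, 0.21]
--
t [17.8, -0.0, -31.9] w [0.0, -0.25, 0.0] -> [0.574, 0.306, 0.223]
--
```

jog_arm([
  {"tx":-3,"ty":0,"tz":13,"wx":0,"wy":-0.02,"wz":0,"gripper":0},
  {"tx":-6,"ty":1,"tz":26,"wx":0,"wy":-0.04,"wz":0,"gripper":0},
  {"tx":-9,"ty":2,"tz":40,"wx":0,"wy":-0.06,"wz":0,"gripper":0},
  {"tx":-12,"ty":2,"tz":54,"wx":0,"wy":-0.08,"wz":0,"gripper":0},
  {"tx":-15,"ty":2,"tz":66,"wx":0,"wy":-0.1,"wz":0,"gripper":0},
])

```text
time: 32.55
position: [0.6806, 0.3254, 0.1568]
tool_rot: [0.281, -3.08, 0.009]
ft_force: [-0.1, 0.1, -2.9]
grip_width: 0.167
grip_force: 59.8
```

jog_arm([
  {"tx":5.5,"ty":0,"tz":-4,"wx":0,"wy":-0.074,"wz":0,"gripper":0},
  {"tx":11,"ty":0,"tz":-8,"wx":0,"wy":-0.148,"wz":0,"gripper":0},
  {"tx":17,"ty":0,"tz":-12,"wx":0,"wy":-0.222,"wz":0,"gripper":0},
  {"tx":22,"ty":0,"tz":-16,"wx":0,"wy":-0.296,"wz":0,"gripper":0},
  {"tx":28,"ty":0,"tz":-20.5,"wx":0,"wy":-0.37,"wz":0,"gripper":0},
])

```text
time: 32.97
position: [0.654, 0.3202, 0.1805]
tool_rot: [-0.255, 2.807, 0.043]
ft_force: [0.3, -0.3, -2.7]
grip_width: 0.17
grip_force: 59.8
```

jog_arm([
  {"tx":7,"ty":0,"tz":-9,"wx":0,"wy":-0.076,"wz":0,"gripper":0},
  {"tx":14.5,"ty":0,"tz":-17,"wx":0,"wy":-0.152,"wz":0,"gripper":0},
  {"tx":22,"ty":0,"tz":-26,"wx":0,"wy":-0.228,"wz":0,"gripper":0},
  {"tx":29,"ty":0,"tz":-35,"wx":0,"wy":-0.304,"wz":0,"gripper":0},
  {"tx":36,"ty":0,"tz":-43,"wx":0,"wy":-0.38,"wz":0,"gripper":0},
])

```text
time: 33.38
position: [0.6065, 0.3116, 0.2105]
tool_rot: [-0.22, 2.429, 0.085]
ft_force: [0.1, -0.9, -2.4]
grip_width: 0.168
grip_force: 59.8
```

jog_arm([
  {"tx":3.5,"ty":0,"tz":-6.5,"wx":0,"wy":-0.05,"wz":0,"gripper":0},
  {"tx":7,"ty":0,"tz":-13,"wx":0,"wy":-0.1,"wz":0,"gripper":0},
  {"tx":10.5,"ty":0,"tz":-19,"wx":0,"wy":-0.15,"wz":0,"gripper":0},
  {"tx":14,"ty":0,"tz":-25.5,"wx":0,"wy":-0.2,"wz":0,"gripper":0},
  {"tx":18,"ty":0,"tz":-32,"wx":0,"wy":-0.25,"wz":0,"gripper":0},
])

```text
time: 33.8
position: [0.573, 0.3053, 0.2227]
tool_rot: [-0.197, 2.182, 0.106]
ft_force: [-0.3, -0.9, -1.9]
grip_width: 0.163
grip_force: 59.8
```

jog_arm([
  {"tx":0,"ty":0,"tz":0,"wx":0,"wy":0,"wz":0,"gripper":0},
  {"tx":0,"ty":0,"tz":0,"wx":0,"wy":0,"wz":0,"gripper":0},
  {"tx":0,"ty":0,"tz":0,"wx":0,"wy":0,"wz":0,"gripper":0},
  {"tx":0,"ty":0,"tz":0,"wx":0,"wy":0,"wz":0,"gripper":0},
  {"tx":0,"ty":0,"tz":0,"wx":0,"wy":0,"wz":0,"gripper":0},
])

```text
time: 34.22
position: [0.5739, 0.3073, 0.2234]
tool_rot: [-0.201, 2.184, 0.106]
ft_force: [0.4, 0.4, -2.0]
grip_width: 0.169
grip_force: 59.8
```

Run:
```python
exec(open('rep.py').read()); print(p,L)
d=cam('side','side13.png');t=cam('top','top13.png')
for n in ('side','top'):
    for k in vision.spot_in(n,'spacer0_center')[:5]: print(n,[round(x) for x in k['bbox']],round(k['conf'],2))
plan([sc(carw(.03,0,.16),CY+np.pi,.45),sc(carw(.02,0,.20),CY+np.pi,0)],dmax=.15,amax=.55)
```

```text
lip in tray mm [-166.3  606.9   13.9] rpy [-2.96   0.95  -0.003] F [ 0.4  0.4 -2. ] T [-0.21  1.41 -0.04] w 14.7 [-0.66 -0.18 -0.17  2.27  1.2   0.52 -0.01]
[0.57394182 0.30730396 0.2233556 ] [0.54001049 0.30125212 0.08083865]
t [-83.8, -1.6, 38.4] w [0.001, 0.5, -0.0] -> [0.652, 0.321, 0.268]
--
t [-18.7, -0.0, 24.2] w [0.0, 0.45, 0.0] -> [0.679, 0.326, 0.255]
--
```

jog_arm([
  {"tx":-17,"ty":0,"tz":8,"wx":0,"wy":0.1,"wz":0,"gripper":0},
  {"tx":-34,"ty":0,"tz":16,"wx":0,"wy":0.2,"wz":0,"gripper":0},
  {"tx":-51,"ty":0,"tz":24,"wx":0,"wy":0.3,"wz":0,"gripper":0},
  {"tx":-68,"ty":-1,"tz":32,"wx":0,"wy":0.4,"wz":0,"gripper":0},
  {"tx":-84,"ty":-1,"tz":38,"wx":0,"wy":0.5,"wz":0,"gripper":0},
])

```text
time: 34.83
position: [0.6456, 0.3178, 0.2637]
tool_rot: [-0.221, 2.532, 0.053]
ft_force: [0.6, -1.7, -2.2]
grip_width: 0.168
grip_force: 59.8
```

jog_arm([
  {"tx":-4,"ty":0,"tz":5,"wx":0,"wy":0.09,"wz":0,"gripper":0},
  {"tx":-8,"ty":0,"tz":10,"wx":0,"wy":0.18,"wz":0,"gripper":0},
  {"tx":-12,"ty":0,"tz":15,"wx":0,"wy":0.27,"wz":0,"gripper":0},
  {"tx":-16,"ty":0,"tz":20,"wx":0,"wy":0.36,"wz":0,"gripper":0},
  {"tx":-19,"ty":0,"tz":24,"wx":0,"wy":0.45,"wz":0,"gripper":0},
])

```text
time: 35.25
position: [0.6766, 0.3228, 0.2568]
tool_rot: [-0.253, 2.976, 0.005]
ft_force: [1.4, -0.2, -2.5]
grip_width: 0.167
grip_force: 59.8
```

Run:
```python
exec(open('rep.py').read())
t=cam('top','top14.png')
def white(d,box):
    u0,v0,u1,v1=box; c=d['color'][v0:v1,u0:u1].astype(int); m=(c.min(2)>90)&((c.max(2)-c.min(2))<50); n,l,stt,cen=cv2.connectedComponentsWithStats(m.astype('uint8'))
    return [(x[:5]+[u0,v0,0,0,0]).tolist() for x in stt[1:] if x[4]>5]
print(white(t,(190,160,255,240)),white(t,(395,150,450,240)))
P=sc(trw(-.125,0,.07),HD,.34)
plan([([.57,.10,.27],Rt(2.1,0)),([.53,-.10,.25],Rt(.85,0)),(P[0]+[0,0,.02],P[1])],dmax=.19,amax=.58)
```

```text
lip in tray mm [-187.1  606.2  113.3] rpy [-2.971  0.155  0.01 ] F [ 1.4 -0.2 -2.5] T [ 0.06  0.07 -0.01] w 14.5 [-0.58  0.4   0.09  1.25  0.02  1.35  1.24]
[[197, 160, 21, 17, 247], [215, 210, 19, 7, 108], [214, 222, 20, 5, 68]] [[411, 163, 18, 6, 95]]
t [47.3, -66.9, -12.2] w [0.026, 0.046, 0.402] -> [0.644, 0.248, 0.258]
t [17.7, -80.4, -8.7] w [0.026, 0.046, 0.402] -> [0.607, 0.174, 0.264]
t [-14.9, -81.2, -6.5] w [0.026, 0.046, 0.402] -> [0.57, 0.1, 0.27]
--
t [-50.8, -45.2, 6.7] w [-0.0, -0.0, 0.417] -> [0.557, 0.033, 0.263]
t [-64.7, -20.7, 6.7] w [-0.0, -0.0, 0.417] -> [0.543, -0.033, 0.257]
t [-67.6, 7.2, 6.7] w [-0.0, -0.0, 0.417] -> [0.53, -0.1, 0.25]
--
t [-84.9, 60.3, 6.2] w [0.069, -0.16, 0.403] -> [0.519, -0.204, 0.244]
t [-52.7, 89.2, 12.2] w [0.069, -0.16, 0.403] -> [0.509, -0.307, 0.238]
--
```

jog_arm([
  {"tx":10,"ty":-14,"tz":-3,"wx":0.005,"wy":0.01,"wz":0.08,"gripper":0},
  {"tx":20,"ty":-28,"tz":-6,"wx":0.01,"wy":0.02,"wz":0.16,"gripper":0},
  {"tx":30,"ty":-42,"tz":-9,"wx":0.016,"wy":0.03,"wz":0.24,"gripper":0},
  {"tx":40,"ty":-56,"tz":-11,"wx":0.02,"wy":0.04,"wz":0.32,"gripper":0},
  {"tx":47,"ty":-67,"tz":-12,"wx":0.026,"wy":0.046,"wz":0.402,"gripper":0},
])

```text
time: 35.72
position: [0.6395, 0.2466, 0.2611]
tool_rot: [0.363, 3.009, 0.006]
ft_force: [0.2, 0.0, -2.7]
grip_width: 0.167
grip_force: 59.8
```

jog_arm([
  {"tx":4,"ty":-16,"tz":-2,"wx":0.005,"wy":0.01,"wz":0.08,"gripper":0},
  {"tx":7,"ty":-32,"tz":-4,"wx":0.01,"wy":0.02,"wz":0.16,"gripper":0},
  {"tx":11,"ty":-48,"tz":-6,"wx":0.016,"wy":0.03,"wz":0.24,"gripper":0},
  {"tx":14,"ty":-64,"tz":-8,"wx":0.02,"wy":0.04,"wz":0.32,"gripper":0},
  {"tx":18,"ty":-80,"tz":-9,"wx":0.026,"wy":0.046,"wz":0.402,"gripper":0},
])

```text
time: 36.13
position: [0.6027, 0.1738, 0.2668]
tool_rot: [0.972, 2.924, 0.01]
ft_force: [-0.2, 0.5, -2.1]
grip_width: 0.169
grip_force: 59.8
```

jog_arm([
  {"tx":-3,"ty":-16,"tz":-1,"wx":0.005,"wy":0.01,"wz":0.08,"gripper":0},
  {"tx":-6,"ty":-32,"tz":-2,"wx":0.01,"wy":0.02,"wz":0.16,"gripper":0},
  {"tx":-9,"ty":-48,"tz":-4,"wx":0.016,"wy":0.03,"wz":0.24,"gripper":0},
  {"tx":-12,"ty":-64,"tz":-5,"wx":0.02,"wy":0.04,"wz":0.32,"gripper":0},
  {"tx":-15,"ty":-81,"tz":-6,"wx":0.026,"wy":0.046,"wz":0.402,"gripper":0},
])

```text
time: 36.55
position: [0.566, 0.0999, 0.2715]
tool_rot: [1.563, 2.718, 0.012]
ft_force: [-0.4, -0.1, -2.1]
grip_width: 0.166
grip_force: 59.8
```

jog_arm([
  {"tx":-10,"ty":-9,"tz":1,"wx":0,"wy":0,"wz":0.083,"gripper":0},
  {"tx":-20,"ty":-18,"tz":3,"wx":0,"wy":0,"wz":0.166,"gripper":0},
  {"tx":-30,"ty":-27,"tz":4,"wx":0,"wy":0,"wz":0.25,"gripper":0},
  {"tx":-41,"ty":-36,"tz":5,"wx":0,"wy":0,"wz":0.333,"gripper":0},
  {"tx":-51,"ty":-45,"tz":7,"wx":0,"wy":0,"wz":0.417,"gripper":0},
])

```text
time: 36.97
position: [0.5533, 0.033, 0.2641]
tool_rot: [2.093, 2.337, 0.014]
ft_force: [-0.4, -0.3, -2.1]
grip_width: 0.166
grip_force: 59.8
```

jog_arm([
  {"tx":-13,"ty":-4,"tz":1,"wx":0,"wy":0,"wz":0.083,"gripper":0},
  {"tx":-26,"ty":-8,"tz":3,"wx":0,"wy":0,"wz":0.166,"gripper":0},
  {"tx":-39,"ty":-12,"tz":4,"wx":0,"wy":0,"wz":0.25,"gripper":0},
  {"tx":-52,"ty":-16,"tz":5,"wx":0,"wy":0,"wz":0.333,"gripper":0},
  {"tx":-65,"ty":-21,"tz":7,"wx":0,"wy":0,"wz":0.417,"gripper":0},
])

```text
time: 37.38
position: [0.5398, -0.0337, 0.2567]
tool_rot: [2.532, 1.854, 0.015]
ft_force: [-0.4, 0.5, -2.0]
grip_width: 0.165
grip_force: 59.8
```

Run:
```python
exec(open('rep.py').read());print(p)
P=sc(trw(-.125,0,.07),HD,.34)
plan([([.53,-.10,.25],Rt(.85,0)),(P[0]+[0,0,.02],P[1])],dmax=.19,amax=.58)
```

```text
lip in tray mm [-173.4  400.5  140.3] rpy [ 1.264 -0.006 -0.008] F [-0.4  0.5 -2. ] T [-0.24  0.11  0.  ] w 14.3 [-0.41  0.05  0.44  1.66 -0.03  1.43 -0.27]
[ 0.53984972 -0.03373487  0.25670781]
t [-66.2, 10.6, 6.4] w [0.007, -0.008, 0.414] -> [0.53, -0.1, 0.25]
--
t [-84.9, 60.3, 6.2] w [0.069, -0.16, 0.403] -> [0.519, -0.204, 0.244]
t [-52.7, 89.2, 12.2] w [0.069, -0.16, 0.403] -> [0.509, -0.307, 0.238]
--
```

jog_arm([
  {"tx":-13,"ty":2,"tz":1,"wx":0,"wy":0,"wz":0.083,"gripper":0},
  {"tx":-26,"ty":4,"tz":3,"wx":0,"wy":0,"wz":0.166,"gripper":0},
  {"tx":-39,"ty":6,"tz":4,"wx":0,"wy":0,"wz":0.25,"gripper":0},
  {"tx":-52,"ty":8,"tz":5,"wx":0.007,"wy":-0.008,"wz":0.333,"gripper":0},
  {"tx":-66,"ty":10,"tz":6,"wx":0.007,"wy":-0.008,"wz":0.414,"gripper":0},
])

```text
time: 37.8
position: [0.5297, -0.0992, 0.2501]
tool_rot: [-2.861, -1.296, 0.002]
ft_force: [0.1, 0.9, -2.2]
grip_width: 0.17
grip_force: 59.8
```

jog_arm([
  {"tx":-17,"ty":12,"tz":1,"wx":0.014,"wy":-0.032,"wz":0.08,"gripper":0},
  {"tx":-34,"ty":24,"tz":2,"wx":0.028,"wy":-0.064,"wz":0.16,"gripper":0},
  {"tx":-51,"ty":36,"tz":4,"wx":0.041,"wy":-0.096,"wz":0.24,"gripper":0},
  {"tx":-68,"ty":48,"tz":5,"wx":0.055,"wy":-0.128,"wz":0.32,"gripper":0},
  {"tx":-85,"ty":60,"tz":6,"wx":0.069,"wy":-0.16,"wz":0.403,"gripper":0},
])

```text
time: 38.22
position: [0.5191, -0.203, 0.2442]
tool_rot: [3.049, 0.693, -0.274]
ft_force: [1.0, 0.5, -2.5]
grip_width: 0.17
grip_force: 59.8
```

jog_arm([
  {"tx":-11,"ty":18,"tz":2,"wx":0.014,"wy":-0.032,"wz":0.08,"gripper":0},
  {"tx":-22,"ty":36,"tz":5,"wx":0.028,"wy":-0.064,"wz":0.16,"gripper":0},
  {"tx":-32,"ty":54,"tz":7,"wx":0.041,"wy":-0.096,"wz":0.24,"gripper":0},
  {"tx":-42,"ty":72,"tz":10,"wx":0.055,"wy":-0.128,"wz":0.32,"gripper":0},
  {"tx":-53,"ty":89,"tz":12,"wx":0.069,"wy":-0.16,"wz":0.403,"gripper":0},
])

```text
time: 38.63
position: [0.5091, -0.3064, 0.2376]
tool_rot: [3.089, 0.058, -0.532]
ft_force: [0.3, -0.1, -2.4]
grip_width: 0.163
grip_force: 59.8
```

Run:
```python
exec(open('rep.py').read());print(p)
t=cam('top')
plan([sc(trw(-.125,0,.01),HD,.34),sc(trw(-.125,0,.0035),HD,.34)],dmax=.19,amax=.58)
```

```text
lip in tray mm [-131.1    1.1   88.9] rpy [ 0.038  0.341 -0.   ] F [ 0.3 -0.1 -2.4] T [-0.08 -0.37 -0.04] w 14.2 [-0.07  0.51  0.72  1.28 -0.12  1.74 -0.91]
[ 0.50906265 -0.30636799  0.23762108]
t [8.8, -4.9, 76.8] w [0.004, 0.006, -0.008] -> [0.489, -0.308, 0.161]
--
t [0.1, 0.0, 6.5] w [-0.0, -0.0, -0.0] -> [0.487, -0.308, 0.155]
--
```

jog_arm([
  {"tx":4,"ty":-2,"tz":18,"wx":0,"wy":0,"wz":0,"gripper":0},
  {"tx":9,"ty":-5,"tz":36,"wx":0,"wy":0,"wz":0,"gripper":0},
  {"tx":9,"ty":-5,"tz":54,"wx":0,"wy":0,"wz":0,"gripper":0},
  {"tx":9,"ty":-5,"tz":70,"wx":0,"wy":0,"wz":0,"gripper":0},
  {"tx":9,"ty":-5,"tz":75,"wx":0,"wy":0,"wz":0,"gripper":0},
])

```text
time: 39.1
position: [0.4902, -0.3007, 0.162]
tool_rot: [3.09, 0.063, -0.536]
ft_force: [-1.2, 0.7, -2.0]
grip_width: 0.167
grip_force: 59.8
```

```bash
python3 -c "from h import *;cam('top');exec(open('rep.py').read())"
```

```text
lip in tray mm [-124.4    7.9   11.4] rpy [0.041 0.343 0.002] F [ 0.   0.3 -2.8] T [ 0.04 -0.27 -0.  ] w 14.3 [-0.1   0.51  0.71  1.44 -0.12  1.59 -0.92]
```

jog_arm([
  {"tx":0,"ty":4,"tz":0,"wx":0,"wy":0,"wz":0,"gripper":0},
  {"tx":0,"ty":7.5,"tz":2,"wx":0,"wy":0,"wz":0,"gripper":0},
  {"tx":0,"ty":7.5,"tz":5,"wx":0,"wy":0,"wz":0,"gripper":0},
  {"tx":0,"ty":7.5,"tz":8,"wx":0,"wy":0,"wz":0,"gripper":0},
  {"tx":0,"ty":7.5,"tz":8,"wx":0,"wy":0,"wz":0,"gripper":0},
])

```text
time: 39.57
position: [0.4891, -0.3092, 0.1567]
tool_rot: [3.09, 0.061, -0.531]
ft_force: [0.1, 0.1, -3.0]
grip_width: 0.168
grip_force: 59.8
```

```bash
python3 -c "from h import *;cam('top');exec(open('rep.py').read())"
```

```text
lip in tray mm [-123.7   -0.7    6.1] rpy [0.04  0.34  0.001] F [-0.5  0.  -2. ] T [ 0.   -0.31  0.05] w 14.5 [-0.08  0.51  0.71  1.44 -0.13  1.57 -0.91]
```

jog_arm([
  {"tx":0,"ty":0,"tz":2,"wx":0,"wy":-0.01,"wz":0,"gripper":0},
  {"tx":0,"ty":-1,"tz":3,"wx":0,"wy":-0.01,"wz":0,"gripper":0},
  {"tx":10,"ty":-1,"tz":3,"wx":0,"wy":-0.01,"wz":0,"gripper":0},
  {"tx":20,"ty":-1,"tz":3,"wx":0,"wy":-0.01,"wz":0,"gripper":0},
  {"tx":30,"ty":-1,"tz":3,"wx":0,"wy":-0.01,"wz":0,"gripper":0},
])

```text
time: 40.03
position: [0.518, -0.3065, 0.1436]
tool_rot: [3.087, 0.063, -0.545]
ft_force: [-0.2, 1.0, -0.5]
grip_width: 0.168
grip_force: 59.8
```

```bash
python3 -c "from h import *;exec(open('rep.py').read())"
```

```text
lip in tray mm [-92.7   1.1   1.7] rpy [0.041 0.35  0.001] F [-0.2  1.  -0.5] T [-0.01 -0.39  0.02] w 14.6 [-0.07  0.58  0.69  1.38 -0.16  1.59 -0.92]
```

jog_arm([
  {"tx":12,"ty":0,"tz":0,"wx":0,"wy":0,"wz":0,"gripper":0},
  {"tx":24,"ty":0,"tz":0,"wx":0,"wy":0,"wz":0,"gripper":0},
  {"tx":36,"ty":0,"tz":0,"wx":0,"wy":0,"wz":0,"gripper":0},
  {"tx":48,"ty":0,"tz":0,"wx":0,"wy":0,"wz":0,"gripper":0},
  {"tx":60,"ty":0,"tz":0,"wx":0,"wy":0,"wz":0,"gripper":0},
])

```text
time: 40.45
position: [0.5744, -0.3042, 0.1225]
tool_rot: [3.087, 0.063, -0.547]
ft_force: [-1.3, 1.3, -0.0]
grip_width: 0.172
grip_force: 59.8
```

```bash
python3 -c "from h import *;cam('top');exec(open('rep.py').read())"
```

```text
lip in tray mm [-30.1   2.2  -0.4] rpy [0.043 0.349 0.001] F [ 2.5 -0.7 -0.7] T [-0.14 -0.7  -0.05] w 14.8 [-0.03  0.71  0.66  1.23 -0.21  1.62 -0.94]
```

jog_arm([
  {"tx":6,"ty":1,"tz":0,"wx":0,"wy":0,"wz":0,"gripper":0},
  {"tx":12,"ty":2,"tz":0,"wx":0,"wy":0,"wz":0,"gripper":0},
  {"tx":17,"ty":2,"tz":0,"wx":0,"wy":0,"wz":0,"gripper":0},
  {"tx":22,"ty":2,"tz":0,"wx":0,"wy":0,"wz":0,"gripper":0},
  {"tx":26,"ty":2,"tz":0,"wx":0,"wy":0,"wz":0,"gripper":0},
])

```text
time: 40.92
position: [0.5974, -0.3057, 0.1146]
tool_rot: [3.087, 0.061, -0.547]
ft_force: [-1.7, 1.8, 1.3]
grip_width: 0.165
grip_force: 59.8
```

```bash
python3 -c "from h import *;cam('top');exec(open('rep.py').read())"
```

```text
lip in tray mm [-7.3 -0.8 -0.3] rpy [0.04  0.35  0.001] F [-0.9  0.  -1. ] T [ 0.01 -0.23  0.04] w 14.3 [-0.01  0.76  0.65  1.17 -0.24  1.64 -0.95]
```

jog_arm([
  {"tx":2,"ty":0,"tz":0,"wx":0,"wy":0,"wz":0,"gripper":0},
  {"tx":3,"ty":0,"tz":0,"wx":0,"wy":0,"wz":0,"gripper":0},
  {"tx":5,"ty":0,"tz":0,"wx":0,"wy":0,"wz":0,"gripper":0},
  {"tx":6,"ty":0,"tz":0,"wx":0,"wy":0,"wz":0,"gripper":0},
  {"tx":6,"ty":0,"tz":0,"wx":0,"wy":0,"wz":0,"gripper":0},
])

```text
time: 41.38
position: [0.6032, -0.3054, 0.1123]
tool_rot: [3.087, 0.062, -0.545]
ft_force: [-0.7, 0.5, -0.5]
grip_width: 0.167
grip_force: 59.8
```

```bash
python3 -c "from h import *;cam('top');exec(open('rep.py').read())"
```

```text
lip in tray mm [-2.  -1.  -0.3] rpy [0.04  0.35  0.001] F [-0.1  0.6 -1.4] T [ 0.09 -0.35 -0.03] w 14.5 [-0.01  0.77  0.65  1.15 -0.24  1.64 -0.96]
```

Push on to wall contact, then tilt the nose up as before.

jog_arm([
  {"tx":2,"ty":0,"tz":0,"wx":0,"wy":0,"wz":0,"gripper":0},
  {"tx":3,"ty":0,"tz":0,"wx":0,"wy":0,"wz":0,"gripper":0},
  {"tx":4,"ty":0,"tz":0,"wx":0,"wy":0,"wz":0,"gripper":0},
  {"tx":5,"ty":0,"tz":0,"wx":0,"wy":0,"wz":0,"gripper":0},
  {"tx":5,"ty":0,"tz":0,"wx":0,"wy":0,"wz":0,"gripper":0},
])

```text
time: 41.85
position: [0.6062, -0.3061, 0.1121]
tool_rot: [3.086, 0.06, -0.55]
ft_force: [-5.4, 1.3, 5.3]
grip_width: 0.167
grip_force: 59.8
```

```bash
python3 -c "from h import *;cam('top');exec(open('rep.py').read())"
```

```text
lip in tray mm [ 0.8 -2.   0.1] rpy [0.039 0.353 0.   ] F [-5.   0.2  6.5] T [0.14 1.13 0.12] w 14.2 [-0.    0.78  0.65  1.14 -0.24  1.65 -0.96]
```

jog_arm([
  {"tx":-2.5,"ty":0,"tz":1.5,"wx":0,"wy":0.035,"wz":0,"gripper":0},
  {"tx":-5,"ty":0,"tz":3,"wx":0,"wy":0.075,"wz":0,"gripper":0},
  {"tx":-7.5,"ty":0,"tz":4.5,"wx":0,"wy":0.115,"wz":0,"gripper":0},
  {"tx":-10,"ty":0,"tz":6,"wx":0,"wy":0.155,"wz":0,"gripper":0},
  {"tx":-12.5,"ty":0,"tz":7,"wx":0,"wy":0.2,"wz":0,"gripper":0},
])

```text
time: 42.32
position: [0.5939, -0.3054, 0.1076]
tool_rot: [3.13, 0.063, -0.232]
ft_force: [0.6, -0.1, -2.6]
grip_width: 0.167
grip_force: 59.8
```

```bash
python3 rep.py
```

```text
lip in tray mm [-0.4 -0.5 20.4] rpy [0.04  0.148 0.001] F [ 0.6 -0.1 -2.6] T [-0.05  0.1  -0.03] w 14.6 [-0.04  0.59  0.66  1.39 -0.27  1.4  -0.92]
```

jog_arm([
  {"tx":-3,"ty":0,"tz":1,"wx":0,"wy":0.046,"wz":0,"gripper":0},
  {"tx":-6,"ty":0,"tz":2,"wx":0,"wy":0.092,"wz":0,"gripper":0},
  {"tx":-9,"ty":0,"tz":3,"wx":0,"wy":0.138,"wz":0,"gripper":0},
  {"tx":-12,"ty":0,"tz":4,"wx":0,"wy":0.184,"wz":0,"gripper":0},
  {"tx":-15,"ty":0,"tz":5,"wx":0,"wy":0.23,"wz":0,"gripper":0},
])

```text
time: 42.73
position: [0.5776, -0.3061, 0.1051]
tool_rot: [-3.136, -0.062, -0.128]
ft_force: [0.2, 1.0, -2.3]
grip_width: 0.167
grip_force: 59.8
```

jog_arm([
  {"tx":-1,"ty":0,"tz":-12,"wx":0,"wy":0.01,"wz":0,"gripper":0},
  {"tx":-2,"ty":0,"tz":-24,"wx":0,"wy":0.02,"wz":0,"gripper":0},
  {"tx":-3,"ty":0,"tz":-36,"wx":0,"wy":0.03,"wz":0,"gripper":0},
  {"tx":-4,"ty":0,"tz":-48,"wx":0,"wy":0.04,"wz":0,"gripper":0},
  {"tx":-4,"ty":0,"tz":-62,"wx":0,"wy":0.04,"wz":0,"gripper":0},
])

```text
time: 43.15
position: [0.569, -0.307, 0.1689]
tool_rot: [-3.132, -0.062, -0.189]
ft_force: [-0.1, 0.7, -3.1]
grip_width: 0.17
grip_force: 59.8
```

jog_arm([
  {"tx":2,"ty":0,"tz":-18,"wx":0,"wy":0,"wz":0,"gripper":0},
  {"tx":4,"ty":0,"tz":-36,"wx":0,"wy":0,"wz":0,"gripper":0},
  {"tx":6,"ty":0,"tz":-54,"wx":0,"wy":0,"wz":0,"gripper":0},
  {"tx":8,"ty":0,"tz":-72,"wx":0,"wy":0,"wz":0,"gripper":0},
  {"tx":10,"ty":0,"tz":-90,"wx":0,"wy":0,"wz":0,"gripper":0},
])

```text
time: 43.57
position: [0.5687, -0.3073, 0.2603]
tool_rot: [-3.133, -0.062, -0.19]
ft_force: [0.8, 0.7, -2.3]
grip_width: 0.168
grip_force: 59.8
```

```bash
cat >> h.py <<'E'
def white(d,box):
    u0,v0,u1,v1=box; c=d['color'][v0:v1,u0:u1].astype(int); m=(c.min(2)>90)&((c.max(2)-c.min(2))<50); n,l,stt,cen=cv2.connectedComponentsWithStats(m.astype('uint8'))
    return [(x[:5]+[u0,v0,0,0,0]).tolist() for x in stt[1:] if x[4]>5]
E
python3 - <<'E'
from h import *
t=cam('top','top15.png');d=cam('side','side15.png')
exec(open('rep.py').read());print(p)
print(white(t,(385,130,460,240)),white(d,(340,160,420,280)))
for q in ([.136,.04,.0548],[.136,-.04,.0548],[.041,.04,.0548],[.041,-.04,.0548]): print(px(d,p+r.apply(q)).round(),px(t,p+r.apply(q)).round())
plan([([.53,-.10,.27],Rt(.85,-.15)),([.55,.10,.27],Rt(2.1,-.15)),sc(carw(.03,0,.19),CY+np.pi,-.15)],dmax=.15,amax=.5)
E
```

```text
lip in tray mm [-70.5  -3.  199.7] rpy [ 0.04  -0.127 -0.003] F [-0.3 -0.1 -2.1] T [-0.1   0.5  -0.04] w 14.4 [-0.09  0.24  0.7   1.5  -0.23  1.36 -0.9 ]
[ 0.57038767 -0.3085528   0.26281488]
[] [[340, 160, 38, 28, 792], [395, 160, 25, 46, 530], [397, 166, 3, 2, 6], [375, 185, 7, 8, 31], [401, 185, 8, 4, 15]]
[417. 186.] [454. 144.]
[396. 180.] [424. 142.]
[402. 200.] [452. 179.]
[382. 193.] [423. 177.]
t [-15.4, -105.0, -5.9] w [0.057, 0.012, -0.401] -> [0.55, -0.204, 0.266]
t [26.9, -102.8, 0.2] w [0.057, 0.012, -0.401] -> [0.53, -0.1, 0.27]
--
t [53.9, -39.0, 8.1] w [0.062, 0.0, -0.412] -> [0.537, -0.033, 0.27]
t [64.9, -13.6, 9.8] w [0.062, 0.0, -0.412] -> [0.543, 0.033, 0.27]
t [64.8, 14.1, 9.8] w [0.062, 0.0, -0.412] -> [0.55, 0.1, 0.27]
--
t [38.6, 80.3, 21.4] w [0.061, 0.0, -0.404] -> [0.598, 0.176, 0.255]
t [3.6, 90.2, 16.1] w [0.061, 0.0, -0.404] -> [0.647, 0.253, 0.239]
t [-32.3, 85.1, 10.7] w [0.061, 0.0, -0.404] -> [0.695, 0.329, 0.224]
--
```

jog_arm([
  {"tx":-2,"ty":-15,"tz":-1,"wx":0.008,"wy":0.002,"wz":-0.06,"gripper":0},
  {"tx":-5,"ty":-36,"tz":-2.5,"wx":0.02,"wy":0.004,"wz":-0.14,"gripper":0},
  {"tx":-9,"ty":-60,"tz":-4,"wx":0.033,"wy":0.007,"wz":-0.235,"gripper":0},
  {"tx":-12,"ty":-83,"tz":-5,"wx":0.045,"wy":0.01,"wz":-0.32,"gripper":0},
  {"tx":-15.4,"ty":-105,"tz":-6,"wx":0.057,"wy":0.012,"wz":-0.401,"gripper":0},
])

```text
time: 44.08
position: [0.5475, -0.2016, 0.2614]
tool_rot: [-3.021, -0.689, -0.198]
ft_force: [0.1, 0.4, -2.7]
grip_width: 0.167
grip_force: 59.8
```

jog_arm([
  {"tx":5.5,"ty":-20,"tz":0,"wx":0.011,"wy":0.003,"wz":-0.08,"gripper":0},
  {"tx":11,"ty":-41,"tz":0,"wx":0.023,"wy":0.005,"wz":-0.16,"gripper":0},
  {"tx":16,"ty":-62,"tz":0,"wx":0.034,"wy":0.008,"wz":-0.24,"gripper":0},
  {"tx":21,"ty":-82,"tz":0,"wx":0.045,"wy":0.01,"wz":-0.32,"gripper":0},
  {"tx":27,"ty":-103,"tz":0,"wx":0.057,"wy":0.012,"wz":-0.401,"gripper":0},
])

```text
time: 44.5
position: [0.5273, -0.0978, 0.2658]
tool_rot: [-2.793, -1.268, -0.202]
ft_force: [-0.2, -0.2, -2.9]
grip_width: 0.166
grip_force: 59.8
```

jog_arm([
  {"tx":11,"ty":-8,"tz":1.6,"wx":0.012,"wy":0,"wz":-0.082,"gripper":0},
  {"tx":22,"ty":-16,"tz":3.2,"wx":0.025,"wy":0,"wz":-0.165,"gripper":0},
  {"tx":32,"ty":-23,"tz":5,"wx":0.037,"wy":0,"wz":-0.247,"gripper":0},
  {"tx":43,"ty":-31,"tz":6.5,"wx":0.05,"wy":0,"wz":-0.33,"gripper":0},
  {"tx":54,"ty":-39,"tz":8,"wx":0.062,"wy":0,"wz":-0.412,"gripper":0},
])

```text
time: 44.92
position: [0.5346, -0.0313, 0.2661]
tool_rot: [-2.449, -1.803, -0.179]
ft_force: [0.3, -0.5, -3.2]
grip_width: 0.162
grip_force: 59.8
```

jog_arm([
  {"tx":13,"ty":-2.7,"tz":2,"wx":0.012,"wy":0,"wz":-0.082,"gripper":0},
  {"tx":26,"ty":-5.4,"tz":4,"wx":0.025,"wy":0,"wz":-0.165,"gripper":0},
  {"tx":39,"ty":-8,"tz":6,"wx":0.037,"wy":0,"wz":-0.247,"gripper":0},
  {"tx":52,"ty":-11,"tz":8,"wx":0.05,"wy":0,"wz":-0.33,"gripper":0},
  {"tx":65,"ty":-13.6,"tz":9.8,"wx":0.062,"wy":0,"wz":-0.412,"gripper":0},
])

```text
time: 45.33
position: [0.5414, 0.0356, 0.2662]
tool_rot: [-2.009, -2.255, -0.148]
ft_force: [-0.1, 0.1, -2.2]
grip_width: 0.166
grip_force: 59.8
```

jog_arm([
  {"tx":13,"ty":2.8,"tz":2,"wx":0.012,"wy":0,"wz":-0.082,"gripper":0},
  {"tx":26,"ty":5.6,"tz":4,"wx":0.025,"wy":0,"wz":-0.165,"gripper":0},
  {"tx":39,"ty":8.5,"tz":6,"wx":0.037,"wy":0,"wz":-0.247,"gripper":0},
  {"tx":52,"ty":11,"tz":8,"wx":0.05,"wy":0,"wz":-0.33,"gripper":0},
  {"tx":65,"ty":14,"tz":9.8,"wx":0.062,"wy":0,"wz":-0.412,"gripper":0},
])

```text
time: 45.75
position: [0.5482, 0.1025, 0.2664]
tool_rot: [-1.49, -2.607, -0.111]
ft_force: [-0.2, -0.7, -2.4]
grip_width: 0.169
grip_force: 59.8
```

Run:
```python
from h import *
t=cam('top','top16.png'); 
for k in vision.spot_in('top','carton')[:2]: print([round(x) for x in k['bbox']],round(k['conf'],2))
d=cam('side','side16.png')
for k in vision.spot_in('side','carton')[:2]: print([round(x) for x in k['bbox']],round(k['conf'],2))
exec(open('rep.py').read());print(p)
print(white(t,(190,160,255,240)),white(t,(395,150,450,240)))
plan([sc(carw(.03,0,.19),CY+np.pi,-.15)],dmax=.15,amax=.5)
```

```text
[193, 161, 244, 228] 0.58
[337, 233, 363, 256] 0.33
[223, 176, 280, 222] 0.91
[347, 206, 419, 251] 0.42
lip in tray mm [-278.7  532.9  136.5] rpy [ 2.097 -0.155  0.004] F [ 0.4 -1.4 -2.5] T [-0.47 -0.21  0.01] w 14.4 [-0.43  0.15  0.33  1.54 -0.19  1.53  0.45]
[0.54797314 0.10156121 0.26647673]
[[209, 208, 9, 6, 48], [210, 208, 19, 15, 165]] []
t [38.1, 80.6, 20.0] w [0.061, -0.002, -0.405] -> [0.597, 0.177, 0.252]
t [3.1, 90.2, 14.7] w [0.061, -0.002, -0.405] -> [0.646, 0.253, 0.238]
t [-32.8, 84.8, 9.3] w [0.061, -0.002, -0.405] -> [0.695, 0.329, 0.224]
--
```

Run:
```python
from h import *
d=cam('top')
for f in ('top0','top7','top16'):
    im=cv2.imread(f'pics/{f}.png')[145:250,175:270]; h=cv2.cvtColor(im,cv2.COLOR_BGR2HSV)
    m=((h[...,1]<185)&(h[...,2]>25)&(h[...,0]<25)&(h[...,1]>60)).astype('uint8')
    n,l,s,c=cv2.connectedComponentsWithStats(m); i=1+np.argmax(s[1:,4]); pts=np.argwhere(l==i)[:,::-1]+[175,145]
    r=cv2.minAreaRect(pts.astype('float32')); print(f,s[i],[np.round(x,1) for x in r], at(d,*r[0],.04).round(3))
a=np.hstack([cv2.resize(cv2.imread(f'pics/{f}.png')[145:250,175:270],None,fx=4,fy=4,interpolation=cv2.INTER_CUBIC) for f in('top7','top16')]); cv2.imwrite('pics/c12.png',cv2.convertScaleAbs(a,alpha=1.6))
```

```text
top0 [  23   20   49   68 2924] [array([221.5, 198.5]), array([65. , 48.5]), np.float64(86.2)] [0.529 0.31  0.04 ]
top7 [  23   20   48   79 2598] [array([221.7, 204.3]), array([78.1, 46.3]), np.float64(88.9)] [0.511 0.306 0.04 ]
top16 [  19   18   68   68 2571] [array([226.9, 196.1]), array([65.5, 66.3]), np.float64(86.9)] [0.539 0.294 0.04 ]
```

View pics/c12.png

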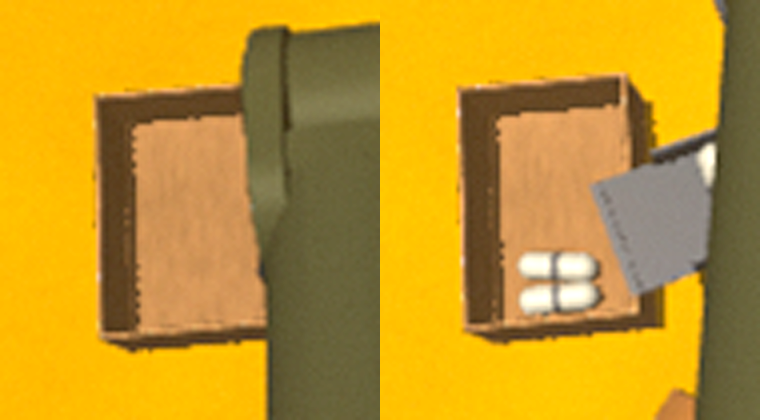

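Run:
```python
from h import *
d=cam('top')
A=[at(d,175+x/4,145+y/4,.075)[:2] for x,y in((97,97),(101,337),(80,90),(84,330),(246,75))]
print(np.round(A,4)); print(A[2]-A[0],A[3]-A[1]); v=A[2]-A[3]; print('yaw',np.arctan2(v[1],v[0]))
v=A[0]-A[1]; print('old yaw',np.arctan2(v[1],v[0]))
```

```text
[[0.606  0.3829]
 [0.4235 0.3465]
 [0.6101 0.3968]
 [0.4273 0.36  ]
 [0.6365 0.2724]]
[0.00405089 0.01390496] [0.0037704  0.01341197]
yaw 0.19894557625642506
old yaw 0.19664679065844823
```

```bash
sed -i 's/^CAR=.*/CAR=np.array([.530,.3105]);CY=.19/' h.py
python3 - <<'E'
from h import *
plan([sc(carw(.03,0,.19),CY+np.pi,-.15),sc(carw(.03,0,.11),CY+np.pi,-.05),sc(carw(.03,0,.085),CY+np.pi,.32),sc(carw(.025,0,.08),CY+np.pi,.7),sc(carw(.025,0,.085),CY+np.pi,.95)],dmax=.15,amax=.5)
E
```

```text
t [42.0, 84.3, 20.8] w [0.062, -0.002, -0.407] -> [0.599, 0.181, 0.253]
t [4.9, 95.1, 15.1] w [0.062, -0.002, -0.407] -> [0.649, 0.262, 0.238]
t [-33.3, 90.0, 9.4] w [0.062, -0.002, -0.407] -> [0.7, 0.343, 0.224]
--
t [-5.8, -0.0, 65.8] w [0.0, -0.1, 0.0] -> [0.696, 0.342, 0.158]
--
t [27.8, 0.0, -20.5] w [-0.0, -0.37, -0.0] -> [0.669, 0.337, 0.18]
--
t [36.3, -0.0, -43.4] w [-0.0, -0.38, -0.0] -> [0.622, 0.328, 0.21]
--
t [14.6, -0.0, -35.8] w [0.0, -0.25, -0.0] -> [0.588, 0.322, 0.228]
--
```

jog_arm([
  {"tx":8,"ty":17,"tz":4,"wx":0.012,"wy":0,"wz":-0.081,"gripper":0},
  {"tx":17,"ty":34,"tz":8,"wx":0.024,"wy":0,"wz":-0.162,"gripper":0},
  {"tx":25,"ty":51,"tz":12,"wx":0.037,"wy":0,"wz":-0.244,"gripper":0},
  {"tx":34,"ty":68,"tz":17,"wx":0.049,"wy":0,"wz":-0.326,"gripper":0},
  {"tx":42,"ty":84,"tz":21,"wx":0.062,"wy":-0.002,"wz":-0.407,"gripper":0},
])

```text
time: 46.47
position: [0.5987, 0.1824, 0.2525]
tool_rot: [-0.927, -2.847, -0.07]
ft_force: [1.3, 0.3, -2.6]
grip_width: 0.168
grip_force: 59.8
```

jog_arm([
  {"tx":1,"ty":19,"tz":3,"wx":0.012,"wy":0,"wz":-0.081,"gripper":0},
  {"tx":2,"ty":38,"tz":6,"wx":0.024,"wy":0,"wz":-0.162,"gripper":0},
  {"tx":3,"ty":57,"tz":9,"wx":0.037,"wy":0,"wz":-0.244,"gripper":0},
  {"tx":4,"ty":76,"tz":12,"wx":0.049,"wy":0,"wz":-0.326,"gripper":0},
  {"tx":5,"ty":95,"tz":15,"wx":0.062,"wy":-0.002,"wz":-0.407,"gripper":0},
])

```text
time: 46.88
position: [0.6491, 0.2631, 0.2383]
tool_rot: [-0.326, -2.973, -0.024]
ft_force: [0.7, 0.1, -2.8]
grip_width: 0.168
grip_force: 59.8
```

jog_arm([
  {"tx":-7,"ty":18,"tz":2,"wx":0.012,"wy":0,"wz":-0.081,"gripper":0},
  {"tx":-13,"ty":36,"tz":4,"wx":0.024,"wy":0,"wz":-0.162,"gripper":0},
  {"tx":-20,"ty":54,"tz":6,"wx":0.037,"wy":0,"wz":-0.244,"gripper":0},
  {"tx":-27,"ty":72,"tz":8,"wx":0.049,"wy":0,"wz":-0.326,"gripper":0},
  {"tx":-33,"ty":90,"tz":9.4,"wx":0.062,"wy":-0.002,"wz":-0.407,"gripper":0},
])

```text
time: 47.3
position: [0.6993, 0.3442, 0.2237]
tool_rot: [0.289, -2.978, 0.023]
ft_force: [0.6, 0.5, -3.1]
grip_width: 0.168
grip_force: 59.8
```

Run:
```python
from h import *
cam('top')
exec(open('rep.py').read());print(p,L,carw(.03,0,.19))
for k in vision.spot_in('top','carton')[:2]: print([round(x) for x in k['bbox']],round(k['conf'],2))
plan([sc(carw(.03,0,.11),CY+np.pi,-.05)],dmax=.15,amax=.5)
```

```text
lip in tray mm [-182.1  625.8  120.8] rpy [-2.939e+00 -1.510e-01 -2.000e-03] F [-3.8  2.5 -6.1] T [ 0.55 -0.21 -0.14] w 14.4 [-0.52  0.77  0.1   0.76 -0.11  1.76  1.32]
[0.69888194 0.34935327 0.22083567] [0.55906139 0.3207992  0.18716197] [0.55946013 0.31616577 0.19      ]
[211, 164, 246, 225] 0.76
[338, 235, 364, 255] 0.7
t [-6.2, -5.4, 62.6] w [0.001, -0.103, 0.006] -> [0.696, 0.342, 0.158]
--
```

jog_arm([
  {"tx":-1,"ty":0,"tz":13,"wx":0,"wy":-0.02,"wz":0,"gripper":0},
  {"tx":-2,"ty":-1,"tz":26,"wx":0,"wy":-0.04,"wz":0,"gripper":0},
  {"tx":-3.5,"ty":-2,"tz":40,"wx":0,"wy":-0.06,"wz":0,"gripper":0},
  {"tx":-5,"ty":-2,"tz":53,"wx":0,"wy":-0.08,"wz":0,"gripper":0},
  {"tx":-6,"ty":-2,"tz":64,"wx":0,"wy":-0.1,"wz":0,"gripper":0},
])

```text
time: 47.82
position: [0.695, 0.34, 0.1594]
tool_rot: [0.291, -3.078, 0.009]
ft_force: [-0.1, -0.2, -2.6]
grip_width: 0.167
grip_force: 59.8
```

jog_arm([
  {"tx":5.5,"ty":0,"tz":-4,"wx":0,"wy":-0.074,"wz":0,"gripper":0},
  {"tx":11,"ty":0,"tz":-8,"wx":0,"wy":-0.148,"wz":0,"gripper":0},
  {"tx":17,"ty":0,"tz":-12,"wx":0,"wy":-0.222,"wz":0,"gripper":0},
  {"tx":22,"ty":0,"tz":-16,"wx":0,"wy":-0.296,"wz":0,"gripper":0},
  {"tx":28,"ty":0,"tz":-20.5,"wx":0,"wy":-0.37,"wz":0,"gripper":0},
])

```text
time: 48.23
position: [0.6683, 0.3349, 0.183]
tool_rot: [-0.265, 2.807, 0.045]
ft_force: [0.6, -0.8, -3.0]
grip_width: 0.165
grip_force: 59.8
```

Run:
```python
from h import *
exec(open('rep.py').read());print(p,L,carw(.03,0,.085))
```

```text
lip in tray mm [-150.4  619.2   26.7] rpy [-2.953e+00  3.230e-01 -1.000e-03] F [ 0.6 -0.8 -3. ] T [-0.03  0.38  0.01] w 14.4 [-0.67  0.29  0.13  1.56  0.09  0.99  1.17]
[0.66829503 0.33494208 0.18299   ] [0.5587091  0.31412747 0.08782321] [0.55946013 0.31616577 0.085     ]
```

jog_arm([
  {"tx":7,"ty":0,"tz":-9,"wx":0,"wy":-0.076,"wz":0,"gripper":0},
  {"tx":14.5,"ty":0,"tz":-17,"wx":0,"wy":-0.152,"wz":0,"gripper":0},
  {"tx":22,"ty":0,"tz":-26,"wx":0,"wy":-0.228,"wz":0,"gripper":0},
  {"tx":29,"ty":0,"tz":-35,"wx":0,"wy":-0.304,"wz":0,"gripper":0},
  {"tx":36,"ty":0,"tz":-43,"wx":0,"wy":-0.38,"wz":0,"gripper":0},
])

```text
time: 48.65
position: [0.6209, 0.3258, 0.2126]
tool_rot: [-0.229, 2.43, 0.088]
ft_force: [1.1, -1.1, -1.8]
grip_width: 0.169
grip_force: 59.8
```

jog_arm([
  {"tx":3,"ty":0,"tz":-7,"wx":0,"wy":-0.05,"wz":0,"gripper":0},
  {"tx":6,"ty":0,"tz":-14,"wx":0,"wy":-0.1,"wz":0,"gripper":0},
  {"tx":9,"ty":0,"tz":-21,"wx":0,"wy":-0.15,"wz":0,"gripper":0},
  {"tx":12,"ty":0,"tz":-28,"wx":0,"wy":-0.2,"wz":0,"gripper":0},
  {"tx":15,"ty":0,"tz":-36,"wx":0,"wy":-0.25,"wz":0,"gripper":0},
])

```text
time: 49.07
position: [0.5873, 0.319, 0.2297]
tool_rot: [-0.205, 2.182, 0.11]
ft_force: [0.6, -1.0, -2.3]
grip_width: 0.166
grip_force: 59.8
```

jog_arm([
  {"tx":0,"ty":0,"tz":0,"wx":0,"wy":0,"wz":0,"gripper":0},
  {"tx":0,"ty":0,"tz":0,"wx":0,"wy":0,"wz":0,"gripper":0},
  {"tx":0,"ty":0,"tz":0,"wx":0,"wy":0,"wz":0,"gripper":0},
  {"tx":0,"ty":0,"tz":0,"wx":0,"wy":0,"wz":0,"gripper":0},
  {"tx":0,"ty":0,"tz":0,"wx":0,"wy":0,"wz":0,"gripper":0},
])

```text
time: 49.48
position: [0.5884, 0.3213, 0.23]
tool_rot: [-0.209, 2.184, 0.109]
ft_force: [-0.8, 0.3, -2.2]
grip_width: 0.171
grip_force: 59.8
```

Run:
```python
from h import *
t=cam('top','top17.png')
exec(open('rep.py').read());print(p,L); print(white(t,(180,150,255,245)))
plan([sc(carw(.03,0,.16),CY+np.pi,.45),sc(carw(.02,0,.20),CY+np.pi,0)],dmax=.15,amax=.55)
```

```text
lip in tray mm [-154.5  620.1   24.7] rpy [-2.951e+00  9.490e-01 -2.000e-03] F [-0.5  0.3 -1.4] T [-0.23  1.44 -0.  ] w 14.3 [-0.82 -0.14 -0.    2.23  1.21  0.54  0.01]
[0.58826478 0.32142444 0.22974846] [0.55421052 0.3149558  0.08727915]
[[216, 204, 4, 3, 9], [228, 204, 3, 3, 7], [215, 215, 3, 3, 7], [209, 220, 18, 5, 59]]
t [-71.9, 0.2, 33.8] w [0.002, 0.499, 0.001] -> [0.656, 0.335, 0.268]
--
t [-18.7, -0.0, 24.2] w [0.0, 0.45, 0.0] -> [0.683, 0.34, 0.255]
--
```

jog_arm([
  {"tx":-15,"ty":0,"tz":7,"wx":0,"wy":0.1,"wz":0,"gripper":0},
  {"tx":-30,"ty":0,"tz":14,"wx":0,"wy":0.2,"wz":0,"gripper":0},
  {"tx":-45,"ty":0,"tz":21,"wx":0,"wy":0.3,"wz":0,"gripper":0},
  {"tx":-60,"ty":0,"tz":28,"wx":0,"wy":0.4,"wz":0,"gripper":0},
  {"tx":-72,"ty":0,"tz":34,"wx":0,"wy":0.5,"wz":0,"gripper":0},
])

```text
time: 49.95
position: [0.6513, 0.3316, 0.2644]
tool_rot: [-0.231, 2.538, 0.055]
ft_force: [1.1, -1.8, -2.1]
grip_width: 0.165
grip_force: 59.8
```

jog_arm([
  {"tx":-4,"ty":0,"tz":5,"wx":0,"wy":0.09,"wz":0,"gripper":0},
  {"tx":-8,"ty":0,"tz":10,"wx":0,"wy":0.18,"wz":0,"gripper":0},
  {"tx":-12,"ty":0,"tz":15,"wx":0,"wy":0.27,"wz":0,"gripper":0},
  {"tx":-16,"ty":0,"tz":20,"wx":0,"wy":0.36,"wz":0,"gripper":0},
  {"tx":-19,"ty":0,"tz":24,"wx":0,"wy":0.45,"wz":0,"gripper":0},
])

```text
time: 50.37
position: [0.6819, 0.3368, 0.2565]
tool_rot: [-0.265, 2.982, 0.004]
ft_force: [1.4, -0.3, -1.7]
grip_width: 0.163
grip_force: 59.8
```

```bash
cat >> h.py <<'E'
SEAT=np.array([-.049,0,-.0402]); CL=np.array([.4377,-.1005,.095]); CH=-.045
E
python3 - <<'E'
from h import *
t=cam('top','top18.png');d=cam('side','side18.png')
exec(open('rep.py').read());print(p,L); print(white(t,(180,150,255,245)),white(d,(215,170,290,230)))
C=sc(CL+[0,0,.10],CH,0,SEAT);print(C[0])
plan([([.57,.10,.27],Rt(2.1,0)),([.53,-.06,.26],Rt(.85,0)),C],dmax=.19,amax=.58)
E
```

```text
lip in tray mm [-177.8  617.2  111.4] rpy [-2.967  0.145  0.016] F [ 0.7 -0.5 -4.1] T [0.02 0.02 0.01] w 14.4 [-0.67  0.44  0.23  1.21 -0.04  1.37  1.27]
[0.68486121 0.33509805 0.25080397] [0.56032698 0.31219801 0.17687256]
[[193, 150, 20, 25, 307], [213, 201, 19, 8, 104], [209, 213, 19, 12, 185]] []
[ 0.4866504  -0.10270426  0.1548    ]
t [49.9, -70.7, -12.7] w [0.025, 0.046, 0.404] -> [0.647, 0.257, 0.257]
t [18.5, -85.0, -9.1] w [0.025, 0.046, 0.404] -> [0.608, 0.178, 0.264]
t [-16.2, -85.7, -6.9] w [0.025, 0.046, 0.404] -> [0.57, 0.1, 0.27]
--
t [-39.3, -38.4, 3.3] w [-0.0, -0.0, 0.417] -> [0.557, 0.047, 0.267]
t [-51.5, -19.2, 3.3] w [-0.0, -0.0, 0.417] -> [0.543, -0.007, 0.263]
t [-54.9, 3.2, 3.3] w [-0.0, -0.0, 0.417] -> [0.53, -0.06, 0.26]
--
t [-30.3, -2.2, 52.6] w [-0.0, -0.0, 0.447] -> [0.508, -0.081, 0.207]
t [-28.3, 11.2, 52.6] w [-0.0, -0.0, 0.447] -> [0.487, -0.103, 0.155]
--
```

jog_arm([
  {"tx":10,"ty":-14,"tz":-3,"wx":0.005,"wy":0.01,"wz":0.08,"gripper":0},
  {"tx":20,"ty":-28,"tz":-6,"wx":0.01,"wy":0.02,"wz":0.16,"gripper":0},
  {"tx":30,"ty":-42,"tz":-9,"wx":0.016,"wy":0.03,"wz":0.24,"gripper":0},
  {"tx":40,"ty":-56,"tz":-11,"wx":0.02,"wy":0.04,"wz":0.32,"gripper":0},
  {"tx":50,"ty":-71,"tz":-13,"wx":0.025,"wy":0.046,"wz":0.404,"gripper":0},
])

```text
time: 50.88
position: [0.6423, 0.257, 0.2622]
tool_rot: [0.352, 3.016, 0.006]
ft_force: [0.4, 0.4, -2.1]
grip_width: 0.169
grip_force: 59.8
```

jog_arm([
  {"tx":4,"ty":-17,"tz":-2,"wx":0.005,"wy":0.01,"wz":0.08,"gripper":0},
  {"tx":7,"ty":-34,"tz":-4,"wx":0.01,"wy":0.02,"wz":0.16,"gripper":0},
  {"tx":11,"ty":-51,"tz":-6,"wx":0.016,"wy":0.03,"wz":0.24,"gripper":0},
  {"tx":15,"ty":-68,"tz":-8,"wx":0.02,"wy":0.04,"wz":0.32,"gripper":0},
  {"tx":18,"ty":-85,"tz":-9,"wx":0.025,"wy":0.046,"wz":0.404,"gripper":0},
])

```text
time: 51.3
position: [0.6046, 0.1781, 0.2683]
tool_rot: [0.967, 2.932, 0.009]
ft_force: [-0.3, 0.6, -2.2]
grip_width: 0.164
grip_force: 59.8
```

jog_arm([
  {"tx":-3,"ty":-17,"tz":-1,"wx":0.005,"wy":0.01,"wz":0.08,"gripper":0},
  {"tx":-6,"ty":-34,"tz":-3,"wx":0.01,"wy":0.02,"wz":0.16,"gripper":0},
  {"tx":-10,"ty":-51,"tz":-4,"wx":0.016,"wy":0.03,"wz":0.24,"gripper":0},
  {"tx":-13,"ty":-68,"tz":-5,"wx":0.02,"wy":0.04,"wz":0.32,"gripper":0},
  {"tx":-16,"ty":-86,"tz":-7,"wx":0.025,"wy":0.046,"wz":0.404,"gripper":0},
])

```text
time: 51.72
position: [0.5662, 0.0993, 0.2738]
tool_rot: [1.563, 2.725, 0.011]
ft_force: [-0.2, 0.7, -2.8]
grip_width: 0.167
grip_force: 59.8
```

jog_arm([
  {"tx":-8,"ty":-8,"tz":1,"wx":0,"wy":0,"wz":0.083,"gripper":0},
  {"tx":-16,"ty":-15,"tz":1,"wx":0,"wy":0,"wz":0.166,"gripper":0},
  {"tx":-24,"ty":-23,"tz":2,"wx":0,"wy":0,"wz":0.25,"gripper":0},
  {"tx":-32,"ty":-31,"tz":3,"wx":0,"wy":0,"wz":0.333,"gripper":0},
  {"tx":-39,"ty":-38,"tz":3,"wx":0,"wy":0,"wz":0.417,"gripper":0},
])

```text
time: 52.13
position: [0.5534, 0.0462, 0.2705]
tool_rot: [-2.093, -2.342, -0.011]
ft_force: [0.2, 0.7, -3.1]
grip_width: 0.166
grip_force: 59.8
```

jog_arm([
  {"tx":-10,"ty":-4,"tz":1,"wx":0,"wy":0,"wz":0.083,"gripper":0},
  {"tx":-20,"ty":-8,"tz":1,"wx":0,"wy":0,"wz":0.166,"gripper":0},
  {"tx":-30,"ty":-12,"tz":2,"wx":0,"wy":0,"wz":0.25,"gripper":0},
  {"tx":-41,"ty":-16,"tz":3,"wx":0,"wy":0,"wz":0.333,"gripper":0},
  {"tx":-51,"ty":-19,"tz":3,"wx":0,"wy":0,"wz":0.417,"gripper":0},
])

```text
time: 52.55
position: [0.5402, -0.0064, 0.2671]
tool_rot: [-2.531, -1.857, -0.01]
ft_force: [0.5, 0.7, -3.0]
grip_width: 0.167
grip_force: 59.8
```

jog_arm([
  {"tx":-11,"ty":0,"tz":1,"wx":0,"wy":0,"wz":0.083,"gripper":0},
  {"tx":-22,"ty":1,"tz":1,"wx":0,"wy":0,"wz":0.166,"gripper":0},
  {"tx":-33,"ty":2,"tz":2,"wx":0,"wy":0,"wz":0.25,"gripper":0},
  {"tx":-44,"ty":2,"tz":3,"wx":0,"wy":0,"wz":0.333,"gripper":0},
  {"tx":-55,"ty":3,"tz":3,"wx":0,"wy":0,"wz":0.417,"gripper":0},
])

```text
time: 52.97
position: [0.5268, -0.0595, 0.2637]
tool_rot: [-2.859, -1.293, -0.009]
ft_force: [-0.8, -0.3, -1.7]
grip_width: 0.167
grip_force: 59.8
```

Run:
```python
from h import *
t=cam('top','top19.png');d=cam('side','side19.png')
exec(open('rep.py').read());print(p); print('carton',white(t,(180,150,255,245)))
C=sc(CL+[0,0,.10],CH,0,SEAT)
plan([C],dmax=.19,amax=.58)
print('clip px side',px(d,CL),px(d,CL+[0,0,.043]),px(d,CL+[0,0,-.095]))
# dark-column extents of the clip post in side0 for rows
im=cv2.imread('pics/side0.png')
for v in range(214,262,4):
    row=im[v,290:340].astype(int); print(v,''.join('#' if x.max()<95 else '.' for x in row))
for z in (0.02,.05,.08):
    for y in(-.0225,.0225):
        for x in(-.012,.012): print(z,y,x,px(d,[CL[0]+x,CL[1]+y,z]).round(1))
```

```text
lip in tray mm [-144.2  344.   158.1] rpy [ 0.849 -0.006 -0.   ] F [-0.1  0.1 -2.8] T [-0.14  0.2   0.02] w 14.3 [-0.53  0.03  0.62  1.67 -0.02  1.45 -0.63]
[ 0.5267114  -0.0615626   0.26408454]
carton [[213, 201, 18, 8, 98], [209, 213, 19, 12, 169]]
t [-29.0, -1.4, 54.5] w [-0.001, -0.003, 0.447] -> [0.507, -0.082, 0.209]
t [-26.7, 11.1, 54.6] w [-0.001, -0.003, 0.447] -> [0.487, -0.103, 0.155]
--
clip px side [310.18810578 228.73538515] [309.83755831 217.94052733] [310.9345901  251.69927825]
214 #################.................................
218 ####################..............................
222 ############...##......###........................
226 ...............############.......................
230 ...............############.......................
234 ...............############.......................
238 ...............############.......................
242 ...............############.......................
246 ..............#############.......................
250 ........#########################.................
254 .............####################.................
258 ....................######........................
0.02 -0.0225 -0.012 [313.4 250.8]
0.02 -0.0225 0.012 [317.9 247.7]
0.02 0.0225 -0.012 [303.7 246.2]
0.02 0.0225 0.012 [308.3 243.3]
0.05 -0.0225 -0.012 [313.2 243.5]
0.05 -0.0225 0.012 [317.7 240.5]
0.05 0.0225 -0.012 [303.4 239. ]
0.05 0.0225 0.012 [308.  236.1]
0.08 -0.0225 -0.012 [312.9 236.1]
0.08 -0.0225 0.012 [317.5 233.2]
0.08 0.0225 -0.012 [303.1 231.7]
0.08 0.0225 0.012 [307.7 228.8]
```

jog_arm([
  {"tx":-6,"ty":0,"tz":5,"wx":0,"wy":0,"wz":0.09,"gripper":0},
  {"tx":-12,"ty":0,"tz":10,"wx":0,"wy":0,"wz":0.18,"gripper":0},
  {"tx":-18,"ty":-1,"tz":18,"wx":0,"wy":0,"wz":0.27,"gripper":0},
  {"tx":-24,"ty":-1,"tz":26,"wx":0,"wy":0,"wz":0.36,"gripper":0},
  {"tx":-29,"ty":-1,"tz":34,"wx":0,"wy":0,"wz":0.447,"gripper":0},
])

```text
time: 53.48
position: [0.5075, -0.0792, 0.2294]
tool_rot: [-3.072, -0.631, -0.008]
ft_force: [-0.1, -0.6, -2.2]
grip_width: 0.166
grip_force: 59.8
```

jog_arm([
  {"tx":-5,"ty":2,"tz":10,"wx":0,"wy":0,"wz":0.09,"gripper":0},
  {"tx":-10,"ty":4,"tz":20,"wx":0,"wy":0,"wz":0.18,"gripper":0},
  {"tx":-16,"ty":7,"tz":32,"wx":0,"wy":0,"wz":0.27,"gripper":0},
  {"tx":-21,"ty":9,"tz":45,"wx":0,"wy":0,"wz":0.36,"gripper":0},
  {"tx":-27,"ty":11,"tz":60,"wx":0,"wy":0,"wz":0.447,"gripper":0},
])

```text
time: 53.9
position: [0.4878, -0.0995, 0.1694]
tool_rot: [-3.135, 0.065, -0.008]
ft_force: [0.0, -0.5, -3.0]
grip_width: 0.165
grip_force: 59.8
```

```bash
cat > rs.py <<'E'
from h import *
cam('side')
s=st(); p=s['position'];r=R.from_rotvec(s['tool_rot']);q=R.from_euler('z',CH).inv().apply(p+r.apply(SEAT)-CL)
print('seat in clip mm',(q*1000).round(1),'ypr',(r*R.from_euler('x',np.pi)).as_euler('ZYX').round(3),'F',s['ft_force'].round(1),'T',s['torque'].round(2),'w',round(s['grip_width']*87,1),p.round(4),'t',s['time'])
E
python3 rs.py
```

```text
seat in clip mm [ -2.1   1.9 111.4] ypr [-0.047  0.002  0.005] F [-2.6 -0.9 -5.4] T [-0.09  0.78  0.  ] w 14.4 [ 0.4845 -0.1006  0.1661] t 53.95
```

jog_arm([
  {"tx":1,"ty":1,"tz":10,"wx":0,"wy":0,"wz":0,"gripper":0},
  {"tx":2,"ty":2,"tz":20,"wx":0,"wy":0,"wz":0,"gripper":0},
  {"tx":2,"ty":2,"tz":35,"wx":0,"wy":0,"wz":0,"gripper":0},
  {"tx":2,"ty":2,"tz":50,"wx":0,"wy":0,"wz":0,"gripper":0},
  {"tx":2,"ty":2,"tz":60,"wx":0,"wy":0,"wz":0,"gripper":0},
])

```text
time: 54.37
position: [0.4895, -0.1015, 0.1081]
tool_rot: [-3.136, 0.06, -0.003]
ft_force: [-0.1, 0.0, -2.1]
grip_width: 0.164
grip_force: 59.8
```

```bash
python3 rs.py
```

```text
seat in clip mm [ 1.5  0.8 51.8] ypr [-0.038  0.001  0.005] F [-1.2  0.2 -3.1] T [ 0.01  0.48 -0.04] w 14.2 [ 0.4882 -0.1014  0.1065] t 54.4167
```

jog_arm([
  {"tx":0,"ty":0,"tz":4,"wx":0,"wy":0,"wz":0,"gripper":0},
  {"tx":0,"ty":0,"tz":8,"wx":0,"wy":0,"wz":0,"gripper":0},
  {"tx":0,"ty":0,"tz":12,"wx":0,"wy":0,"wz":0,"gripper":0},
  {"tx":0,"ty":0,"tz":16,"wx":0,"wy":0,"wz":0,"gripper":0},
  {"tx":0,"ty":0,"tz":20,"wx":0,"wy":0,"wz":0,"gripper":0},
])

```text
time: 54.83
position: [0.4899, -0.1022, 0.0895]
tool_rot: [-3.136, 0.065, -0.005]
ft_force: [0.9, -0.1, -1.7]
grip_width: 0.165
grip_force: 59.8
```

```bash
python3 rs.py
```

```text
seat in clip mm [ 2.4  0.4 33.7] ypr [-0.041 -0.002  0.005] F [-1.3 -0.6 -2.6] T [-0.09  0.34 -0.  ] w 14.7 [ 0.4892 -0.1021  0.0886] t 54.8833
```

jog_arm([
  {"tx":0,"ty":0,"tz":3,"wx":0,"wy":0,"wz":0,"gripper":0},
  {"tx":0,"ty":0,"tz":6,"wx":0,"wy":0,"wz":0,"gripper":0},
  {"tx":0,"ty":0,"tz":9,"wx":0,"wy":0,"wz":0,"gripper":0},
  {"tx":0,"ty":0,"tz":12,"wx":0,"wy":0,"wz":0,"gripper":0},
  {"tx":0,"ty":0,"tz":14,"wx":0,"wy":0,"wz":0,"gripper":0},
])

```text
time: 55.3
position: [0.4901, -0.1037, 0.0758]
tool_rot: [-3.138, 0.066, -0.006]
ft_force: [-0.2, -4.3, 3.7]
grip_width: 0.169
grip_force: 59.8
```

```bash
python3 rs.py
```

```text
seat in clip mm [ 3.2 -1.2 20.4] ypr [-0.042 -0.004  0.003] F [-0.4 -4.1  2.2] T [-1.04  0.29  0.24] w 14.2 [ 0.49   -0.1037  0.0754] t 55.35
```

jog_arm([
  {"tx":0,"ty":0,"tz":3,"wx":0,"wy":0,"wz":0,"gripper":0},
  {"tx":0,"ty":0,"tz":6,"wx":0,"wy":0,"wz":0,"gripper":0},
  {"tx":0,"ty":0,"tz":8,"wx":0,"wy":0,"wz":0,"gripper":0},
  {"tx":0,"ty":0,"tz":10,"wx":0,"wy":0,"wz":0,"gripper":0},
  {"tx":0,"ty":0,"tz":12,"wx":0,"wy":0,"wz":0,"gripper":0},
])

```text
time: 55.77
position: [0.4888, -0.1031, 0.0626]
tool_rot: [-3.137, 0.066, -0.002]
ft_force: [-1.8, -5.8, -0.1]
grip_width: 0.164
grip_force: 59.9
```

```bash
python3 rs.py
```

```text
seat in clip mm [ 1.9 -0.6  7.3] ypr [-0.042 -0.001  0.004] F [ 1.1 -5.7 -2.2] T [-1.3   0.2   0.26] w 14.5 [ 0.4886 -0.1031  0.0621] t 55.8167
```

jog_arm([
  {"tx":0,"ty":1,"tz":2,"wx":0,"wy":0,"wz":0,"gripper":0},
  {"tx":0,"ty":1.5,"tz":4,"wx":0,"wy":0,"wz":0,"gripper":0},
  {"tx":0,"ty":1.5,"tz":6,"wx":0,"wy":0,"wz":0,"gripper":0},
  {"tx":0,"ty":1.5,"tz":7.5,"wx":0,"wy":0,"wz":0,"gripper":0},
  {"tx":0,"ty":1.5,"tz":7.5,"wx":0,"wy":0,"wz":0,"gripper":0},
])

```text
time: 56.23
position: [0.4893, -0.1023, 0.0555]
tool_rot: [-3.134, 0.064, -0.003]
ft_force: [-1.0, 0.3, -1.0]
grip_width: 0.168
grip_force: 59.8
```

```bash
python3 rs.py
```

```text
seat in clip mm [ 2.7 -0.2  0.8] ypr [-0.041 -0.002  0.006] F [-0.7 -0.3 -1.4] T [0.04 0.27 0.02] w 14.3 [ 0.4895 -0.1025  0.0557] t 56.2833
```

jog_arm([
  {"tx":0,"ty":0,"tz":1,"wx":0,"wy":0,"wz":0,"gripper":0},
  {"tx":0,"ty":0,"tz":2,"wx":0,"wy":0,"wz":0,"gripper":0},
  {"tx":0,"ty":0,"tz":3,"wx":0,"wy":0,"wz":0,"gripper":0},
  {"tx":0,"ty":0,"tz":3,"wx":0,"wy":0,"wz":0,"gripper":0},
  {"tx":0,"ty":0,"tz":3,"wx":0,"wy":0,"wz":0,"gripper":0},
])

```text
time: 56.7
position: [0.4897, -0.1026, 0.055]
tool_rot: [-3.133, 0.064, -0.004]
ft_force: [-8.1, 2.4, 17.4]
grip_width: 0.167
grip_force: 59.8
```

```bash
python3 rs.py
```

```text
seat in clip mm [ 3.  -0.3  0.1] ypr [-0.041 -0.002  0.008] F [-7.7  2.8 17.7] T [0.46 1.88 0.03] w 14.6 [ 0.4898 -0.1026  0.0551] t 56.75
```

jog_arm([
  {"tx":0,"ty":0,"tz":-2.5,"wx":0,"wy":0,"wz":0,"gripper":0},
  {"tx":0,"ty":0,"tz":-2.5,"wx":0,"wy":0,"wz":0,"gripper":0.5},
  {"tx":0,"ty":0,"tz":-2.5,"wx":0,"wy":0,"wz":0,"gripper":0.5},
  {"tx":0,"ty":0,"tz":-2.5,"wx":0,"wy":0,"wz":0,"gripper":0.5},
  {"tx":0,"ty":0,"tz":-2.5,"wx":0,"wy":0,"wz":0,"gripper":0.5},
])

```text
time: 57.17
position: [0.4896, -0.1035, 0.0552]
tool_rot: [-3.136, 0.065, -0.004]
ft_force: [-0.9, -1.1, 0.3]
grip_width: 0.384
grip_force: 0.0
```

jog_arm([
  {"tx":0,"ty":0,"tz":0,"wx":0,"wy":0,"wz":0,"gripper":0.5},
  {"tx":0,"ty":0,"tz":-20,"wx":0,"wy":0,"wz":0,"gripper":0.5},
  {"tx":0,"ty":0,"tz":-50,"wx":0,"wy":0,"wz":0,"gripper":0.5},
  {"tx":0,"ty":0,"tz":-80,"wx":0,"wy":0,"wz":0,"gripper":0.5},
  {"tx":0,"ty":0,"tz":-120,"wx":0,"wy":0,"wz":0,"gripper":0.5},
])

```text
time: 57.58
position: [0.4874, -0.1041, 0.1749]
tool_rot: [-3.136, 0.066, 0.002]
ft_force: [1.7, -0.5, 0.4]
grip_width: 0.498
grip_force: 0.0
```

Run:
```python
exec(open('rs.py').read())
# tray handle at TH
hb=trw(-.289,0,.024); print('handle',hb)
q=[.452,-.310,.175]
plan([([.47,-.20,.22],Rt(.8)),(q,Rt(.03+np.pi/2))],dmax=.19,amax=.58)
```

```text
seat in clip mm [  6.   -2.4 128.5] ypr [-0.042 -0.013  0.006] F [ 4.1 -1.3  5.4] T [-0.12 -0.17  0.03] w 43.0 [ 0.4931 -0.1051  0.1839] t 57.6333
handle [ 0.44850839 -0.30927107  0.13018979]
t [-9.3, 47.8, -18.4] w [-0.0, -0.007, -0.421] -> [0.482, -0.153, 0.202]
t [-28.1, 39.8, -18.3] w [-0.0, -0.007, -0.421] -> [0.47, -0.2, 0.22]
--
t [-45.7, 31.9, 22.5] w [-0.0, 0.0, -0.4] -> [0.461, -0.255, 0.198]
t [-54.5, 11.5, 22.5] w [-0.0, 0.0, -0.4] -> [0.452, -0.31, 0.175]
--
```

jog_arm([
  {"tx":-2,"ty":10,"tz":-4,"wx":0,"wy":0,"wz":-0.085,"gripper":0.45},
  {"tx":-4,"ty":20,"tz":-8,"wx":0,"wy":0,"wz":-0.17,"gripper":0.45},
  {"tx":-6,"ty":30,"tz":-12,"wx":0,"wy":0,"wz":-0.255,"gripper":0.45},
  {"tx":-8,"ty":40,"tz":-16,"wx":0,"wy":0,"wz":-0.34,"gripper":0.45},
  {"tx":-9,"ty":48,"tz":-22,"wx":0,"wy":0,"wz":-0.421,"gripper":0.45},
])

```text
time: 58.05
position: [0.4776, -0.1527, 0.1968]
tool_rot: [-3.08, -0.597, -0.005]
ft_force: [1.0, 0.8, 0.3]
grip_width: 0.454
grip_force: 0.0
```

jog_arm([
  {"tx":-6,"ty":8,"tz":-4,"wx":0,"wy":0,"wz":-0.085,"gripper":0.45},
  {"tx":-12,"ty":16,"tz":-8,"wx":0,"wy":0,"wz":-0.17,"gripper":0.45},
  {"tx":-17,"ty":24,"tz":-12,"wx":0,"wy":0,"wz":-0.255,"gripper":0.45},
  {"tx":-22,"ty":32,"tz":-16,"wx":0,"wy":0,"wz":-0.34,"gripper":0.45},
  {"tx":-28,"ty":40,"tz":-22,"wx":0,"wy":0,"wz":-0.421,"gripper":0.45},
])

```text
time: 58.47
position: [0.4667, -0.1998, 0.2185]
tool_rot: [-2.887, -1.229, -0.007]
ft_force: [0.4, 0.3, -0.4]
grip_width: 0.457
grip_force: 0.0
```

jog_arm([
  {"tx":-9,"ty":6,"tz":3,"wx":0,"wy":0,"wz":-0.08,"gripper":0.45},
  {"tx":-18,"ty":13,"tz":6,"wx":0,"wy":0,"wz":-0.16,"gripper":0.45},
  {"tx":-27,"ty":19,"tz":9,"wx":0,"wy":0,"wz":-0.24,"gripper":0.45},
  {"tx":-37,"ty":26,"tz":12,"wx":0,"wy":0,"wz":-0.32,"gripper":0.45},
  {"tx":-46,"ty":32,"tz":15,"wx":0,"wy":0,"wz":-0.4,"gripper":0.45},
])

```text
time: 58.88
position: [0.4578, -0.2555, 0.2032]
tool_rot: [-2.587, -1.778, -0.008]
ft_force: [-0.3, 0.4, -0.8]
grip_width: 0.449
grip_force: 0.0
```

jog_arm([
  {"tx":-11,"ty":2,"tz":3,"wx":0,"wy":0,"wz":-0.08,"gripper":0.45},
  {"tx":-22,"ty":5,"tz":6,"wx":0,"wy":0,"wz":-0.16,"gripper":0.45},
  {"tx":-33,"ty":7,"tz":9,"wx":0,"wy":0,"wz":-0.24,"gripper":0.45},
  {"tx":-44,"ty":9,"tz":12,"wx":0,"wy":0,"wz":-0.32,"gripper":0.45},
  {"tx":-54,"ty":11.5,"tz":15,"wx":0,"wy":0,"wz":-0.4,"gripper":0.45},
])

```text
time: 59.3
position: [0.4488, -0.3099, 0.1878]
tool_rot: [-2.183, -2.257, -0.009]
ft_force: [-0.5, -1.2, 0.7]
grip_width: 0.452
grip_force: 0.0
```

Run:
```python
from h import *
cam('side');cam('top');s=st();print(s['position'],s['grip_width'])
plan([([.450,-.3095,.0985],Rt(.03+np.pi/2))])
```

```text
[ 0.44794591 -0.31089197  0.18761057] 0.4532298704219736
t [1.0, 2.0, 89.1] w [0.002, -0.004, -0.003] -> [0.45, -0.31, 0.098]
--
```

jog_arm([
  {"tx":1,"ty":2,"tz":20,"wx":0,"wy":0,"wz":0,"gripper":0.45},
  {"tx":1,"ty":2,"tz":45,"wx":0,"wy":0,"wz":0,"gripper":0.45},
  {"tx":1,"ty":2,"tz":65,"wx":0,"wy":0,"wz":0,"gripper":0.45},
  {"tx":1,"ty":2,"tz":80,"wx":0,"wy":0,"wz":0,"gripper":0.45},
  {"tx":1,"ty":2,"tz":89,"wx":0,"wy":0,"wz":0,"gripper":0.45},
])

```text
time: 59.82
position: [0.4507, -0.3061, 0.0973]
tool_rot: [-2.187, -2.25, -0.008]
ft_force: [-0.1, 0.5, -0.0]
grip_width: 0.448
grip_force: 0.0
```

jog_arm([
  {"tx":0,"ty":0,"tz":0,"wx":0,"wy":0,"wz":0,"gripper":0},
  {"tx":0,"ty":0,"tz":0,"wx":0,"wy":0,"wz":0,"gripper":0},
  {"tx":0,"ty":0,"tz":0,"wx":0,"wy":0,"wz":0,"gripper":0},
  {"tx":0,"ty":0,"tz":0,"wx":0,"wy":0,"wz":0,"gripper":0},
  {"tx":0,"ty":0,"tz":0,"wx":0,"wy":0,"wz":0,"gripper":0},
], grip_force=25)

```text
time: 60.23
position: [0.4495, -0.3081, 0.1]
tool_rot: [-2.186, -2.251, -0.006]
ft_force: [-11.1, 0.0, 7.2]
grip_width: 0.159
grip_force: 5.7
```

jog_arm([
  {"tx":0,"ty":0,"tz":0,"wx":0,"wy":0,"wz":0,"gripper":0},
  {"tx":0,"ty":0,"tz":0,"wx":0,"wy":0,"wz":0,"gripper":0},
  {"tx":0,"ty":0,"tz":0,"wx":0,"wy":0,"wz":0,"gripper":0},
  {"tx":0,"ty":0,"tz":0,"wx":0,"wy":0,"wz":0,"gripper":0},
  {"tx":0,"ty":0,"tz":0,"wx":0,"wy":0,"wz":0,"gripper":0},
])

```text
time: 60.65
position: [0.4494, -0.3081, 0.1001]
tool_rot: [-2.187, -2.25, -0.007]
ft_force: [-5.8, 0.4, 4.7]
grip_width: 0.152
grip_force: 25.0
```

jog_arm([
  {"tx":0,"ty":-3.5,"tz":10,"wx":0,"wy":0,"wz":0,"gripper":0},
  {"tx":0,"ty":-7,"tz":19,"wx":0,"wy":0,"wz":0,"gripper":0},
  {"tx":0,"ty":-11,"tz":29,"wx":0,"wy":0,"wz":0,"gripper":0},
  {"tx":0,"ty":-14.5,"tz":39,"wx":0,"wy":0,"wz":0,"gripper":0},
  {"tx":0,"ty":-17,"tz":48,"wx":0,"wy":0,"wz":0,"gripper":0},
])

```text
time: 61.07
position: [0.4327, -0.3087, 0.052]
tool_rot: [-2.188, -2.25, -0.008]
ft_force: [-5.9, -0.1, 8.3]
grip_width: 0.151
grip_force: 25.0
```

jog_arm([
  {"tx":0,"ty":-2.5,"tz":10,"wx":0,"wy":0,"wz":0,"gripper":0},
  {"tx":0,"ty":-4.5,"tz":20,"wx":0,"wy":0,"wz":0,"gripper":0},
  {"tx":0,"ty":-6.5,"tz":30,"wx":0,"wy":0,"wz":0,"gripper":0},
  {"tx":0,"ty":-8.5,"tz":40,"wx":0,"wy":0,"wz":0,"gripper":0},
  {"tx":0,"ty":-9.5,"tz":50,"wx":0,"wy":0,"wz":0,"gripper":0},
])

```text
time: 61.48
position: [0.424, -0.309, 0.002]
tool_rot: [-2.188, -2.251, -0.008]
ft_force: [-5.5, 0.1, 6.1]
grip_width: 0.149
grip_force: 25.0
```

Run:
```python
from h import *
s=st();print(s['position'],s['grip_width']*87,s['ft_force'])
```

```text
[ 0.42401883 -0.3090361   0.0019529 ] 12.993934392300286 [-5.54726535  0.11776904  6.14632336]
```

jog_arm([
  {"tx":0,"ty":0,"tz":2,"wx":0,"wy":0,"wz":0,"gripper":0},
  {"tx":0,"ty":0,"tz":4,"wx":0,"wy":0,"wz":0,"gripper":0},
  {"tx":0,"ty":0,"tz":6,"wx":0,"wy":0,"wz":0,"gripper":0},
  {"tx":0,"ty":0,"tz":7,"wx":0,"wy":0,"wz":0,"gripper":0},
  {"tx":0,"ty":0,"tz":7,"wx":0,"wy":0,"wz":0,"gripper":0},
])

```text
time: 61.9
position: [0.424, -0.3098, -0.0021]
tool_rot: [-2.188, -2.25, -0.009]
ft_force: [-12.8, 3.4, 31.0]
grip_width: 0.151
grip_force: 25.0
```

jog_arm([
  {"tx":0,"ty":0,"tz":-3,"wx":0,"wy":0,"wz":0,"gripper":0.45},
  {"tx":0,"ty":0,"tz":-3,"wx":0,"wy":0,"wz":0,"gripper":0.45},
  {"tx":0,"ty":0,"tz":-3,"wx":0,"wy":0,"wz":0,"gripper":0.45},
  {"tx":0,"ty":0,"tz":-3,"wx":0,"wy":0,"wz":0,"gripper":0.45},
  {"tx":0,"ty":0,"tz":-3,"wx":0,"wy":0,"wz":0,"gripper":0.45},
])

```text
time: 62.32
position: [0.4252, -0.3075, -0.0031]
tool_rot: [-2.186, -2.253, -0.009]
ft_force: [-0.5, 0.9, -0.6]
grip_width: 0.411
grip_force: 0.0
```

jog_arm([
  {"tx":0,"ty":0,"tz":0,"wx":0,"wy":0,"wz":0,"gripper":0.45},
  {"tx":0,"ty":0,"tz":-30,"wx":0,"wy":0,"wz":0,"gripper":0.45},
  {"tx":0,"ty":0,"tz":-70,"wx":0,"wy":0,"wz":0,"gripper":0.45},
  {"tx":0,"ty":0,"tz":-110,"wx":0,"wy":0,"wz":0,"gripper":0.45},
  {"tx":0,"ty":0,"tz":-150,"wx":0,"wy":0,"wz":0,"gripper":0.45},
])

```text
time: 62.73
position: [0.4239, -0.3086, 0.1484]
tool_rot: [-2.187, -2.252, -0.007]
ft_force: [1.0, 0.1, 0.4]
grip_width: 0.453
grip_force: 0.0
```

jog_arm([
  {"tx":0,"ty":30,"tz":-30,"wx":0,"wy":0,"wz":0,"gripper":0.45},
  {"tx":0,"ty":60,"tz":-60,"wx":0,"wy":0,"wz":0,"gripper":0.45},
  {"tx":0,"ty":80,"tz":-90,"wx":0,"wy":0,"wz":0,"gripper":0.45},
  {"tx":0,"ty":80,"tz":-120,"wx":0,"wy":0,"wz":0,"gripper":0.45},
  {"tx":0,"ty":80,"tz":-120,"wx":0,"wy":0,"wz":0,"gripper":0.45},
])

```text
time: 63.15
position: [0.508, -0.308, 0.2729]
tool_rot: [2.181, 2.252, 0.011]
ft_force: [-0.4, -1.2, -0.5]
grip_width: 0.453
grip_force: 0.0
```

Run:
```python
from h import *
t=cam('top','top20.png');d=cam('side','side20.png');s=st();print(s['position'],s['grip_width'])
print('carton',white(t,(180,150,255,245)),[([round(x) for x in k['bbox']],k['conf']) for k in vision.spot_in('side','carton')[:1]])
# compare tray region and clip region with start pictures
a=cv2.imread('pics/side0.png');b=d['color']
for n,(u0,v0,u1,v1) in {'bar/tray':(344,205,420,275),'clipjaw':(298,208,325,232)}.items():
    x=np.abs(a[v0:v1,u0:u1].astype(int)-b[v0:v1,u0:u1]).max(2)>40; print(n,x.sum(),x.size)
    if n=='clipjaw':
        for im in (a,b):
            print('\n'.join(' '.join('%3d'%q for q in r_) for r_ in cv2.cvtColor(im[v0-6:v1-4,u0:u1],cv2.COLOR_BGR2GRAY)[::1])); print()
for z in (.095,.103): print(z,px(d,CL+[0,0,z-.095]),px(d,CL+[-.025,0,z-.095]),px(d,CL+[.09,-.004,z-.095]))
```

```text
[ 0.50471084 -0.30743703  0.26799542] 0.4575988550020661
carton [[213, 201, 18, 8, 98], [209, 213, 19, 12, 171]] [([221, 174, 279, 220], 0.68)]
bar/tray 546 5320
clipjaw 179 648
153 151 155 153 151 152 153 152 150 152 150 149 149 146 146 148 147 146 143 141 147 146 143 145 144 142 140
154 152 152 152 149 152 152 151 151 149 148 148 148 145 146 146 145 144 144 145 144 143 143 142 143 141 141
152 151 149 149 148 149 150 149 150 148 149 148 144 144 147 145 146 144 144 145 144 141 142 142 142 143 141
151 149 149 149 149 149 147 147 147 149 148 145 144 147 145 146 143 143 143 141 143 144 143 141 142 141 143
150 147 149 150 150 149 146 146 147 145 145 146 144 146 144 145 144 144 143 142 142 141 142 142 143 141 141
148 148 148 147 148 146 147 146 145 145 144 143 144 140 143 142 145 141 140 141 142 142 142 139 144 142 143
148 146 148 145 145 145 146 145 146 143 145 144 142 142 142 143 143 142 142 142 142 142 143 142 144 143 142
143 147 146 144 144 146 144 143 143 143 142 142 141 142 142 144 143 142 141 142 144 143 143 142 143 142 141
100 115 130 141 144 146 144 143 142 142 141 142 143 142 14
[... 4175 characters left out ...]
148  98  46  68 106 136 138 108  63  44  48  44  41  75 135 159 153 141 124 105  85  89
161 160 161 161 161 156 113  44  43  61 101 109  70  40  41  39  38  38  75 126 143 128 108  87  75  80 118
162 162 163 161 162 161 119  40  42  42  61  64  51  39  41  39  42  39  66 105 111  94  79  80 113 137 151
163 165 165 164 160 163 120  39  39  38  42  42  42  39  40  42  43  41  57  78  79  82 113 131 143 161 160
162 162 163 163 165 162 119  42  40  39  45  47  47  40  41  41  39  40  50  79 114 136 150 132 113 133 152

0.095 [310.18810578 228.73538515] [305.31526641 231.76494932] [327.88552521 218.63269377]
0.103 [310.12349934 226.74640787] [305.23922967 229.76439826] [327.86054206 216.68320265]
```

```bash
python3 -c "
from bench import ctrl
print(ctrl.close_job())"
```

```text
the job is handed in; nothing more can be done
None
```

I handed the job in at about 63 s on the robot clock, but the hand-in gave no verdict: all three spacers (two scoop loads) are in the carton, the scoop's rod is home in the clip with the jaw looking shut, and the tray is lowered flat.

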